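# Post the loose bar mats into the returns box and lock it

### The job

Put the bar mats away for the night: draw the locking pin out of the returns box, slide the shutter fully open and push every cork mat lying on the worktop in through the slot so that it drops inside. Then slide the shutter fully shut again and push the pin back through its eyelets, all the way home, leaving everything else standing where it is.

Things in the scene. Friction and masses are not known exactly. Their poses are not given: they have to be found in the camera images.
- box: Dark wooden returns box, fixed, 140 (x) x 230 (y) x 155 (z) mm, closed but for the slot in its front and the notch above it; inner floor at z = 8 mm. Origin: centre of its underside, on the worktop. +x points into it, away from the robot (front face at x = -70 mm), y left, z up. All 'box' coordinates below are mm in this frame.
- slot (a point): Centre of the slot's mouth in the front face, box (-70, 55, 136.5); axes as the box. The slot is 66 wide (y), 13 high (z 130 to 143), through a 5 mm wall, empty space 128 mm deep behind it. Above its middle a notch 50 mm wide (y 30 to 80), open to the top, reaches in to box x = -38, so that fingertips can follow a mat through until its rear edge is past the wall and it drops.
- ledge (a point): Middle of the outer edge of the fixed ledge in front of the slot, box (-124, 55, 130). The ledge is 44 mm wide (y), 8 mm thick, its top (z = 130) level with the slot's lower edge, reaching from here to the front face. Axes as the box.
- eyelet (a point): Hole centre of the front fixed eyelet, box (-45, -20, 181); axes as the box. Two upright steel plates, 28 mm wide, 6 mm thick, with 13 mm round holes along x, stand on the roof at box x = -48 to -42 and -8 to -2, holes in line, tops at z = 195.
- shutter (a joint): Slide of the steel shutter, in m: 0 = shut (covers the slot), 0.100 = fully open, moved to the box's -y. About 1.5 N of friction, stays where left; blocked while the pin is in. A plate at box x = -78.5 to -72.5, z = 131 to 158, y = -34 to 93 when shut, that carries the knob and the tongue.
- tongue (a point): Centre of the 13 mm hole (along x, 6 mm deep) in the shutter's 28 mm wide upright tongue; moves with the shutter. When shut it is at box (-75.5, -20, 181), in line in front of the two fixed eyelets; top at z = 195. Axes as the box.
- knob (a point): Centre of the shutter's upright round wooden knob, 16 mm in diameter, from z = 165 to 193 mm (this point at 180). Moves with the shutter; at box (-75.5, 45, 180) when shut. Axes as the box.
- pin: Loose locking pin: steel shaft 8 mm in diameter, 95 mm long, round tip, on a wooden grip 50 mm long, 18 x 18 mm square (too big for the holes). Origin: on the axis where shaft and grip meet; +x to the tip, grip from x = 0 to -50 mm. Starts home in the eyelets, grip to the robot, against the tongue. Laid down it rests on its grip, axis about 9 mm up. 70 g.
- pin_tip (a point): Tip of the pin's shaft, 95 mm from its origin along +x. With the pin home it is at about box x = 16, past the rear eyelet.
- mat_1: A flat rectangular cork bar mat, 84 (x) x 60 (y) x 8 (z) mm, rounded edges, about 40 g, lying flat on the worktop left of the box or in front of it; x along its length. Origin: centre of its underside. May be absent.
- mat_2: A flat rectangular cork bar mat, 84 (x) x 60 (y) x 8 (z) mm, rounded edges, about 40 g, lying flat on the worktop left of the box or in front of it; x along its length. Origin: centre of its underside. May be absent.
- mat_3: A flat rectangular cork bar mat, 84 (x) x 60 (y) x 8 (z) mm, rounded edges, about 40 g, lying flat on the worktop left of the box or in front of it; x along its length. Origin: centre of its underside. May be absent.
- mat_4: A flat rectangular cork bar mat, 84 (x) x 60 (y) x 8 (z) mm, rounded edges, about 40 g, lying flat on the worktop left of the box or in front of it; x along its length. Origin: centre of its underside. May be absent.
- mat_5: A flat rectangular cork bar mat, 84 (x) x 60 (y) x 8 (z) mm, rounded edges, about 40 g, lying flat on the worktop left of the box or in front of it; x along its length. Origin: centre of its underside. May be absent.
- tea_light: Tea light, 38 mm across, 15 mm high, in front of the box; origin at the centre of its underside. A bystander: leave it.
- matches: Matchbox, 36 x 56 x 16 mm, behind the mats; origin at the centre of its underside. A bystander: leave it.
- lantern_a: Brass lantern, 91 x 90 x 181 mm, at the left; origin at the centre of its underside. A bystander: leave it.
- jigger: Steel double jigger, 47 mm across, 94 mm high, at the left; origin at the centre of its underside. A bystander: leave it.
- shot_glass: Shot glass, 48 mm across, 61 mm high, at the left; origin at the centre of its underside. A bystander: leave it.
Things that resemble listed ones, but are neither listed nor needed, are in the scene too. What is shaped like the mat_4 but turquoise is not meant.

How it is judged:
By the outcome, as a careful person would: the job done as asked, in the order asked, and still so for the second after the job is handed in, with the robot touching nothing.
Of mat_1, mat_2, mat_3, mat_4, mat_5 only 3 to 5 are there at a start; the rules pass over those that are not, and their reading is None.
At some moment in a run one of mat_1, mat_2, mat_3, mat_4, mat_5 may be knocked a few centimetres aside while the robot is not near it.
Once in a run the grip may slacken for a moment while it holds something.
It also fails if it takes over 210 s, if anything falls off the work surface, if the arm or the gripper's body presses on something with over 40 N, if the wrist force passes 120 N, or if a joint passes its speed limit or range.

### The arm

A 6-joint arm with a two-finger parallel gripper is mounted at the origin on a cart in front of the work surface, level with it; the furniture and walls round the work are solid. World frame = base frame: x ahead of the robot, y to its left, z up, the work surface at z = 0. Lengths are in m, angles in rad, forces in N, time in s.
With the tool pointing down it reaches from about 0.325 to 0.9 m from the base axis. Payload 6.1 kg.
Tool frame: the origin (TCP) lies midway between the tips of the shut fingers; the grasp point (between the pads) lies 19 mm behind it; x points along the fingers, y is the direction in which the jaws open and shut, and the axes are right-handed (so a half turn about x gives the same grasp; the last joint's range is limited). The gripper opens to 87 mm and grips with 3 to 60 N. Pads are 19 mm wide; open, the fingers measure 117 mm over their backs; the gripper's body (75 mm by 190 mm) begins 51 mm behind the grasp point.
Start: joints at [1.053, 0.22, 1.526, -0, 1.395, -0.126], TCP at [0.239, 0.578, 0.223] pointing down, gripper open.
Joint ranges: [-2.98, 2.98], [-0.91, 2.08], [0.09, 2.57], [-1.24, 4.39], [0.2, 2.65], [-2.68, 2.68]. Speed limits (rad/s): [2.57, 2.57, 3.01, 3.14, 3.14, 3.14].

### API

Orientations are given as a 3x3 rotation matrix whose columns are the frame's x, y, z axes.
In Python, from bench import status, imaging, manip gives the robot as it stands.
- The arm moves only by the tool arm_command, never from a script. Its argument "targets" is a list of rows, each an object with "linear": the shift along the tool's x, y, z in mm, a list of three; "spin": the turn about the tool's x in degrees. A call has 1 to 20 rows; each row shifts and turns the pose as measured when the row begins, along the tool's axes as they then stand; what a row does not reach is not made up. A row lasts 1/8 s, in which the tool goes at most 62.5 mm and 10.7 degrees, less where a joint would pass 70% of its speed; a pose out of reach is approached as far as the arm can. A call with a gripper value outside its range is refused whole. "fingers" is the closure in counts, from 0 (fully open) to 255 (shut), set as the call begins (left out, the last holds). The fingers move at their own pace and stop on an object; "newtons" is the grip in N (left out, the last holds). Time passes only in rows, so rows that do not move let the fingers close. It gives the time, the measured TCP pose, the force and the opening at its end, in the units of the state.
- status.get_state(): the state, without advancing time (a new reading comes with each control period).
- imaging.get_image(name): name is "side" or "top" or "wrist"; returns the picture (384x512x3 uint8, red, green, blue); there is no depth.
- imaging.camera_model(name): a dict with "fx", "fy", "cx", "cy" (pixels), "eye" and "orientation" of the camera in the world; the wrist camera has in their place "hand_eye" (4x4, takes a point from camera to tool coordinates, whose origin is the TCP and whose axes are the tool frame's). Camera axes: x right, y up, looking along -z (the intrinsics and any distortion apply to the point x, -y, -z); pixel columns grow to the right and rows downward; lengths in m; the calibration is good to about 2 mm. A picture is of the moment at which its call begins: read the wrist's pose just before it. camera_model takes no time and is no camera call.
- manip.hand_in(): hands the job in, once; it reports no verdict.
The state is a dict: "time_s": time; "q": joint angles; "qvel": joint speeds; "joint_torque": joint torques, N m; "eef_pos": TCP position; "ee_rot": TCP orientation; "ft_force": force on the tool from outside, world axes, zero at the start; "wrist_torque": the same for the moment, N m; "opening": finger opening in m.
Only numpy, scipy, OpenCV 4.12 (cv2) and the standard library are available. Lean on these libraries where they do the work, as an engineer would, in place of code of your own. Each camera call takes 0.05 s, during which the arm holds its last target.

## Working session

There is one attempt and no reset: what is moved stays moved. The work goes in short steps, Python scripts to look and compute and a tool call to move; the robot and the scene stay as the last step left them, time stands still between calls to the robot, and variables do not carry over. Pictures are saved under pics/ and viewed, and the job is handed in when it is done.

Besides the shell and the picture viewer there is one more tool, called after "Request:" as a command line: name --argument value ..., lists and objects as JSON in quotes. arm_command: Moves the arm, as the interface text tells. Its arguments: {"type":"object","properties":{"targets":{"type":"array"},"fingers":{"type":"number"},"newtons":{"type":"number"}},"required":["targets"]}

```bash
ls -la; mkdir -p pics; python3 - <<'E'
from bench import status, imaging, manip
import cv2, numpy as np
np.set_printoptions(precision=4,suppress=True)
s=status.get_state()
for k,v in s.items(): print(k,v)
for n in ["side","top","wrist"]:
    im=imaging.get_image(n); cv2.imwrite(f"pics/{n}0.png",cv2.cvtColor(im,cv2.COLOR_RGB2BGR))
    print(n,imaging.camera_model(n))
E
```

```text
total 12
drwxr-xr-x  3 agent agent 4096 Dec  7 08:38 .
drwxr-xr-x 23 root  root  4096 Dec  7 08:38 ..
drwxr-xr-x  2 agent agent 4096 Dec  7 08:38 pics
time_s 0.0
q [ 1.0529  0.2212  1.5276 -0.      1.3947 -0.1261]
qvel [-0.0003 -0.0011  0.0018  0.0003  0.0018  0.0001]
joint_torque [ -0.     -49.4608 -38.7374   0.0698   0.0571  -0.0002]
eef_pos [0.2383 0.5771 0.2214]
ee_rot [[-0.0009  0.3818  0.9242]
 [-0.0017  0.9242 -0.3818]
 [-1.     -0.002  -0.0002]]
ft_force [-0.1926  0.2317  1.7052]
wrist_torque [ 0.024  -0.0242 -0.0455]
opening 0.08724067977626793
side {'fx': 363.85411133842297, 'fy': 363.85411133842297, 'cx': 253.53167956523401, 'cy': 188.325175409615, 'eye': array([-0.0425,  1.0626,  1.0007]), 'orientation': array([[-0.8125,  0.4073, -0.4171],
       [-0.5828, -0.5479,  0.6001],
       [ 0.0159,  0.7307,  0.6825]])}
top {'fx': 416.12172482034595, 'fy': 416.12172482034595, 'cx': 257.9778561764996, 'cy': 194.76200427198367, 'eye': array([0.3266, 0.2887, 1.3405]), 'orientation': array([[ 0.017 ,  0.9869, -0.1604],
       [-0.9998,  0.0186,  0.0083],
       [ 0.0112,  0.1603,  0.987 ]])}
wrist {'fx': 317.6835401677371, 'fy': 317.6835401677371, 'cx': 257.0390885447333, 'cy': 192.22270311801742, 'hand_eye': array([[ 0.0007,  0.2824, -0.9593, -0.1619],
       [ 1.    ,  0.0001,  0.0008, -0.0004],
       [ 0.0003, -0.9593, -0.2824, -0.0781],
       [ 0.    ,  0.    ,  0.    ,  1.    ]])}
```

View pics/top0.png

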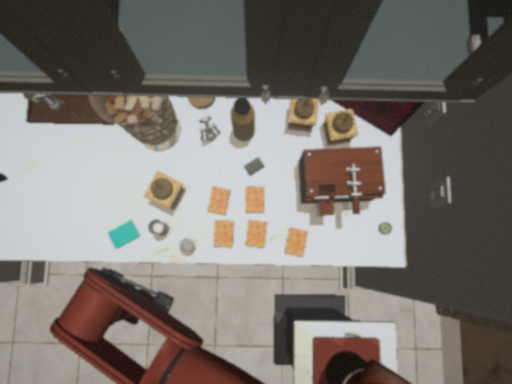

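View pics/side0.png

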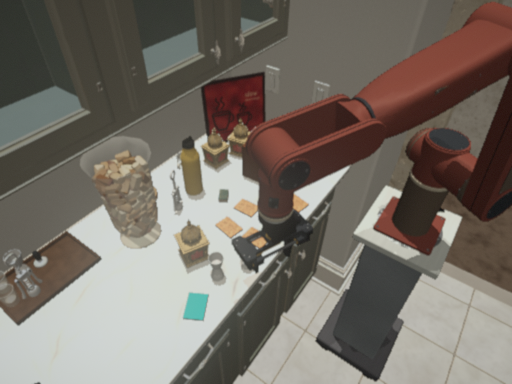

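View pics/wrist0.png

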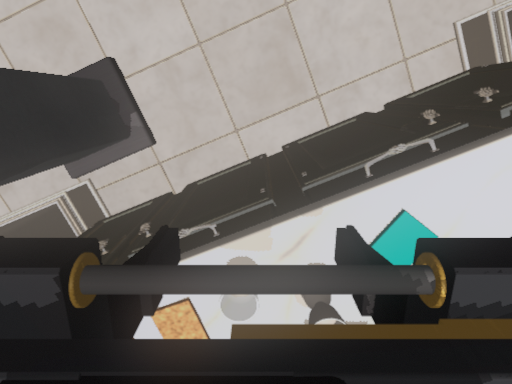

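```bash
cat > h.py <<'E'
from bench import status, imaging, manip
import cv2, numpy as np
np.set_printoptions(precision=4,suppress=True)
def cam(n, st=None):
    m=imaging.camera_model(n)
    if n=='wrist':
        st=st or status.get_state()
        R=np.array(st['ee_rot']);p=np.array(st['eef_pos']);H=m['hand_eye']
        return m, R@H[:3,:3], R@H[:3,3]+p
    return m,m['orientation'],m['eye']
def ray(c,u,v):
    m,R,e=c
    d=R@np.array([(u-m['cx'])/m['fx'],-(v-m['cy'])/m['fy'],-1.0]); return e,d
def px2z(c,u,v,z):
    e,d=ray(c,u,v); return e+d*(z-e[2])/d[2]
def proj(c,P):
    m,R,e=c
    q=R.T@(np.array(P)-e); return np.array([m['cx']+m['fx']*q[0]/-q[2], m['cy']-m['fy']*q[1]/-q[2]])
def grab(n,name):
    c=cam(n); im=cv2.cvtColor(imaging.get_image(n),cv2.COLOR_RGB2BGR); cv2.imwrite(f'pics/{name}.png',im); return c,im
def crop(im,x0,y0,x1,y1,k,name):
    cv2.imwrite(f'pics/{name}.png',cv2.resize(im[y0:y1,x0:x1],None,fx=k,fy=k,interpolation=cv2.INTER_CUBIC))
E
python3 - <<'E'
from h import *
im=cv2.imread('pics/top0.png')
crop(im,290,130,400,230,7,'t1'); crop(im,195,140,325,270,4.5,'t2')
c=cam('top')
for uv in [(342,175),(256,234)]: print(px2z(c,*uv,0.0))
E
```

```text
[0.6157 0.0016 0.    ]
[0.4166 0.2817 0.    ]
```

View pics/t1.png

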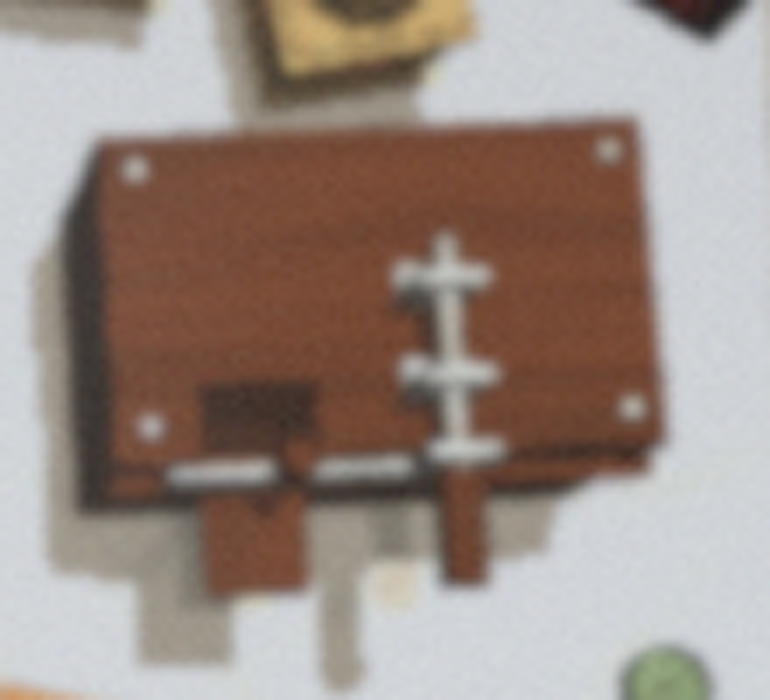

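View pics/t2.png

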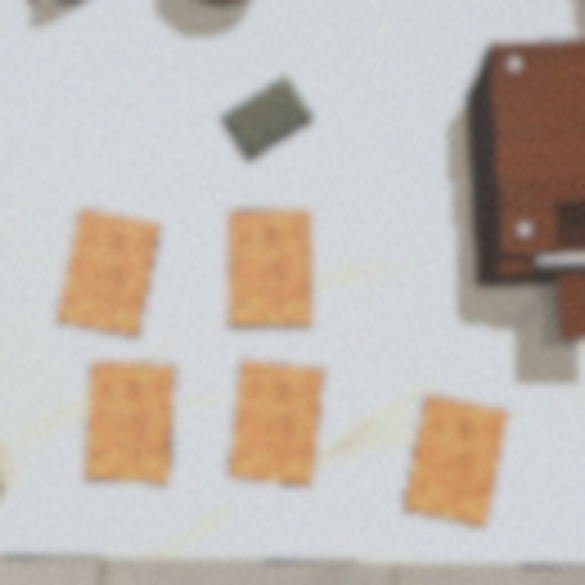

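```bash
python3 - <<'E'
from h import *
from scipy.optimize import least_squares
c=cam('top')
k=7
obs=[((97,140),(70,115,155)),((635,121),(70,-115,155)),((455,372),(-45,-20,195)),((441,273),(-5,-20,195)),((467,450),(-75.5,-20,195)),((207,592),(-124,77,130)),((304,592),(-124,33,130)),((204,385),(-38,80,155)),((318,384),(-38,30,155))]
def P(t,b):
    x,y,a=t; b=np.array(b)/1000; return np.array([x+np.cos(a)*b[0]-np.sin(a)*b[1], y+np.sin(a)*b[0]+np.cos(a)*b[1], b[2]])
def res(t): return np.concatenate([proj(c,P(t,b))-np.array([290+(u+.5)/k-.5,130+(v+.5)/k-.5]) for (u,v),b in obs])
r=least_squares(res,[0.62,0,0]); print(r.x,np.degrees(r.x[2])); print(r.fun.reshape(-1,2))
k=4.5
# mats: corners
im=cv2.imread('pics/top0.png'); hsv=cv2.cvtColor(im,cv2.COLOR_BGR2HSV)
m=cv2.inRange(hsv,(5,90,150),(25,255,255)); m[:, :195]=0; m[:,325:]=0; m[:180]=0; m[262:]=0
n,lab,st,ce=cv2.connectedComponentsWithStats(m)
for i in range(1,n):
    if st[i,4]<100: continue
    ys,xs=np.where(lab==i)
    pts=np.array([px2z(c,x,y,0.008)[:2] for x,y in zip(xs,ys)],dtype=np.float32)
    rc=cv2.minAreaRect(pts*1000); 
    ctr=px2z(c,*ce[i],0.008)
    bx=cv2.boxPoints(rc); e=bx[1]-bx[0]; f=bx[2]-bx[1]; l=e if np.linalg.norm(e)>np.linalg.norm(f) else f
    ang=np.degrees(np.arctan2(l[1],l[0])); ang=(ang+90)%180-90
    print(ce[i],ctr,rc,ang)
for nm,uv in dict(tea=(385,229),matches=(254,167),jig=(158,229),shot=(187,247),lantern=(163,191)).items(): print(nm,px2z(c,*uv,0.01))
E
```

```text
[0.5951 0.0296 0.0579] 3.314999017671294
[[-0.3656 -0.6077]
 [ 0.4622 -0.741 ]
 [ 0.4705  0.3195]
 [ 1.3652  0.5591]
 [-0.3929 -0.1196]
 [-0.3031  0.8029]
 [ 0.7997  0.2123]
 [-1.4657 -0.0047]
 [-0.5971 -0.5169]]
[218.6364 200.3131] [0.5226 0.4045 0.008 ] ((522.7763061523438, 404.2132873535156), (53.785884857177734, 77.95404052734375), 80.0374984741211) -9.962502
[254.5 199.5] [0.5274 0.2885 0.008 ] ((527.5850219726562, 288.5206604003906), (75.3293685913086, 48.788658142089844), 1.0909756422042847) 1.0909729
[223.3405 233.3429] [0.4163 0.386  0.008 ] ((416.4770202636719, 386.24365234375), (54.219970703125, 78.76119995117188), 87.7333984375) -2.2665863
[255.9616 233.5683] [0.4174 0.2819 0.008 ] ((417.6688537597656, 281.7738952636719), (53.92282485961914, 78.24701690673828), 84.85416412353516) -5.1458435
[295.7705 241.8431] [0.3934 0.1544 0.008 ] ((393.60546875, 154.62359619140625), (54.4633903503418, 78.77516174316406), 78.61328125) -11.386719
tea [ 0.4393 -0.1317  0.01  ]
matches [0.6347 0.2922 0.01  ]
jig [0.4263 0.5944 0.01  ]
shot [0.3709 0.4996 0.01  ]
lantern [0.5494 0.5851 0.01  ]
```

```bash
cat >> h.py <<'E'
BOX=[0.5951,0.0296,0.0579]
def B(b,t=None):
    x,y,a=t or BOX; b=np.array(b,float)/1000; return np.array([x+np.cos(a)*b[0]-np.sin(a)*b[1], y+np.sin(a)*b[0]+np.cos(a)*b[1], b[2]])
def heading(st=None):
    st=st or status.get_state(); z=np.array(st['ee_rot'])[:,2]; return np.degrees(np.arctan2(z[1],z[0]))
def go(p,yaw=None):
    """print tool-frame delta to TCP target p (world m), after spin to yaw (deg)"""
    st=status.get_state(); h=heading(st); 
    if yaw is None: yaw=h
    sp=-(yaw-h); d=(np.array(p)-np.array(st['eef_pos']))*1000
    a=np.radians(yaw); z=np.array([np.cos(a),np.sin(a),0]); y=np.array([-np.sin(a),np.cos(a),0])
    print('spin %.1f  then linear [down %.1f, left %.1f, fwd %.1f]  now %s h=%.1f t=%.1f'%(sp,-d[2],d@y,d@z,np.array(st['eef_pos']),h,st['time_s']))
E
python3 - <<'E'
from h import *
c=cam('top')
for u in (220,260,300,380): print(px2z(c,u,264,0))
go(np.append(B((-150,10,0))[:2],0.30),3.3)
E
```

```text
[0.3195 0.3942 0.    ]
[0.3217 0.2673 0.    ]
[0.3239 0.14   0.    ]
[ 0.3282 -0.1153  0.    ]
spin -25.7  then linear [down -78.3, left -557.3, fwd 174.6]  now [0.2384 0.5772 0.2217] h=-22.4 t=0.1
```

Request:
arm_command --targets '[{"linear": [-26, 0, 0], "spin": -9}, {"linear": [-26, 0, 0], "spin": -9}, {"linear": [-26, 0, 0], "spin": -8}, {"linear": [0, -46, 15], "spin": 0}, {"linear": [0, -46, 15], "spin": 0}, {"linear": [0, -46, 15], "spin": 0}, {"linear": [0, -46, 15], "spin": 0}, {"linear": [0, -46, 15], "spin": 0}, {"linear": [0, -46, 15], "spin": 0}, {"linear": [0, -46, 15], "spin": 0}, {"linear": [0, -46, 15], "spin": 0}, {"linear": [0, -46, 15], "spin": 0}, {"linear": [0, -46, 15], "spin": 0}, {"linear": [0, -46, 15], "spin": 0}, {"linear": [0, -46, 10], "spin": 0}]' --fingers 100 --newtons 30

```text
time_s: 2.02
eef_pos: [0.4596, 0.0254, 0.2996]
ee_rot: [[-0.003, -0.084, 0.996], [-0.006, 0.996, 0.084], [-1.0, -0.006, -0.003]]
ft_force: [1.1, -0.5, 0.8]
opening: 0.053
```

```bash
python3 - <<'E'
from h import *
go(np.append(B((-150,10,0))[:2],0.30),3.3)
c,im=grab('wrist','w1'); print(status.get_state()['opening'])
cv2.imwrite('pics/w1b.png',cv2.resize(im,None,fx=1.55,fy=1.55,interpolation=cv2.INTER_CUBIC))
E
```

```text
spin 1.5  then linear [down -0.4, left 6.4, fwd -14.5]  now [0.4596 0.0254 0.2996] h=4.8 t=2.0
0.05297867201373963
```

View pics/w1b.png

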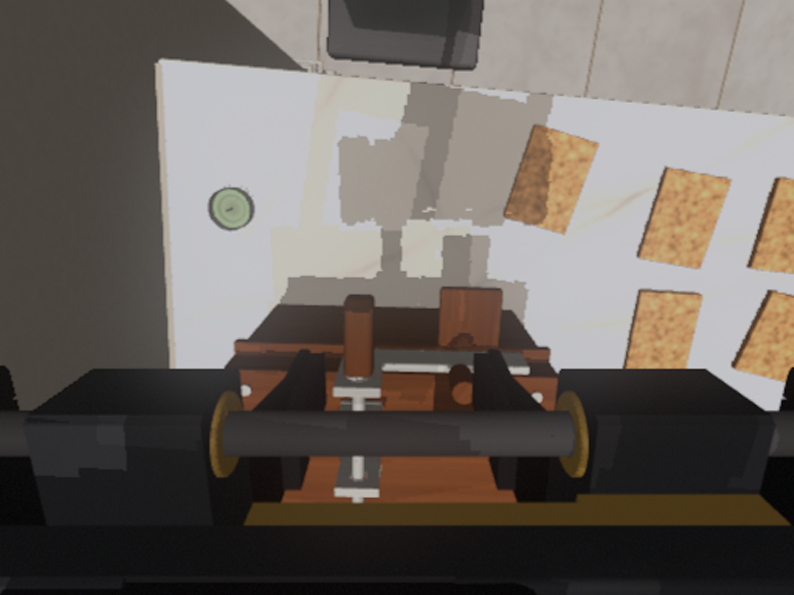

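```bash
python3 - <<'E'
from h import *
im=cv2.imread('pics/w1.png'); crop(im,140,175,370,330,3.47,'w1c')
E
```

```text
(no output)
```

View pics/w1c.png

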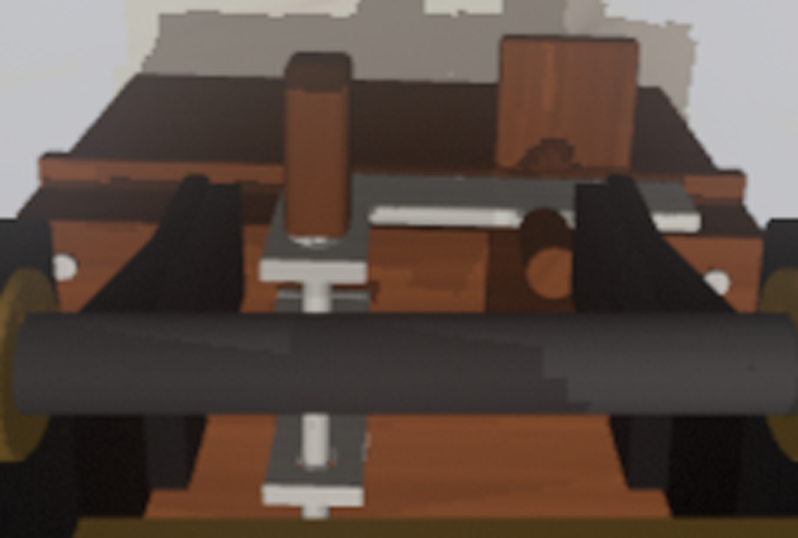

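```bash
cat > fit.py <<'E'
from h import *
from scipy.optimize import least_squares
def fit(sets):
    def res(t):
        out=[]
        for c,k,ox,oy,obs in sets:
            for (u,v),b in obs: out.append((proj(c,B(b,list(t)))-np.array([ox+(u+.5)/k-.5,oy+(v+.5)/k-.5])))
        return np.concatenate(out)
    r=least_squares(res,BOX,loss='soft_l1'); return r.x,res(r.x).reshape(-1,2)
E
python3 - <<'E'
from fit import *
cw=cam('wrist'); ct=cam('top')
ow=[((500,38),(-124,33,130)),((638,38),(-124,77,130)),((262,261),(-78.5,-34,195)),((368,261),(-78.5,-6,195)),((263,487),(-8,-34,195)),((363,487),(-8,-6,195)),((550,273),(-75.5,45,193)),((287,83),(-128.5,-29,190)),((352,83),(-128.5,-11,190))]
ot=[((97,140),(70,115,155)),((635,121),(70,-115,155)),((455,372),(-45,-20,195)),((441,273),(-5,-20,195)),((467,450),(-75.5,-20,195)),((207,592),(-124,77,130)),((304,592),(-124,33,130)),((204,385),(-38,80,155)),((318,384),(-38,30,155))]
for S in ([(cw,3.47,140,175,ow)],[(ct,7,290,130,ot)],[(cw,3.47,140,175,ow),(ct,7,290,130,ot)]):
    t,r=fit(S); print(t,np.degrees(t[2])); print(r.round(1).tolist())
E
```

```text
[0.5954 0.0233 0.0624] 3.5769361588666833
[[0.6, 0.0], [1.6, 0.9], [-0.4, 0.0], [-0.7, 0.7], [0.6, -0.1], [0.2, 0.6], [1.6, 0.4], [-2.3, -1.9], [-1.0, -1.4]]
[0.5951 0.0296 0.058 ] 3.323423123176327
[[-0.4, -0.6], [0.5, -0.7], [0.5, 0.3], [1.4, 0.6], [-0.4, -0.1], [-0.3, 0.8], [0.8, 0.2], [-1.5, -0.0], [-0.6, -0.5]]
[0.5954 0.0242 0.0673] 3.853619307004019
[[0.9, -0.1], [2.0, 0.6], [0.2, 0.3], [-0.1, 0.8], [1.6, 0.1], [1.1, 0.7], [2.3, 0.2], [-2.0, -1.7], [-0.6, -1.3], [1.3, -0.3], [2.0, -1.2], [2.5, 0.2], [3.3, 0.4], [1.8, -0.3], [1.9, 0.9], [3.0, 0.2], [0.5, 0.2], [1.4, -0.5]]
```

```bash
sed -i 's/^BOX=.*/BOX=[0.5954,0.0233,0.0615]/' h.py; python3 - <<'E'
from h import *
go(np.append(B((-108,-20,0))[:2],0.215),3.5)
E
```

```text
spin 1.2  then linear [down 84.5, left -25.4, fwd 26.6]  now [0.4607 0.0204 0.2995] h=4.7 t=2.1
```

```bash
python3 - <<'E'
s=open('h.py').read()
s=s.replace("def grab(n,name):\n    c=cam(n);","def grab(n,name):\n    st=status.get_state(); c=cam(n,st); np.savez(f'pics/{name}.npz',R=c[1],e=c[2]);")
s+='''
def camf(n,name):
    z=np.load(f'pics/{name}.npz'); return imaging.camera_model(n),z['R'],z['e']
'''
open('h.py','w').write(s)
E
python3 - <<'E'
from fit import *
st=dict(eef_pos=[0.4596, 0.0254, 0.2996],ee_rot=[[-0.003, -0.084, 0.996], [-0.006, 0.996, 0.084], [-1.0, -0.006, -0.003]])
cw=cam('wrist',st); ct=cam('top')
ow=[((500,38),(-124,33,130)),((638,38),(-124,77,130)),((262,261),(-78.5,-34,195)),((368,261),(-78.5,-6,195)),((263,487),(-8,-34,195)),((363,487),(-8,-6,195)),((550,273),(-75.5,45,193)),((287,83),(-128.5,-29,190)),((352,83),(-128.5,-11,190))]
ot=[((97,140),(70,115,155)),((635,121),(70,-115,155)),((455,372),(-45,-20,195)),((441,273),(-5,-20,195)),((467,450),(-75.5,-20,195)),((207,592),(-124,77,130)),((304,592),(-124,33,130)),((204,385),(-38,80,155)),((318,384),(-38,30,155))]
for S in ([(cw,3.47,140,175,ow)],[(ct,7,290,130,ot)],[(cw,3.47,140,175,ow),(ct,7,290,130,ot)]):
    t,r=fit(S); print(t,np.degrees(t[2])); print(r.round(1).tolist())
E
```

```text
[0.5945 0.029  0.0637] 3.6523246846973776
[[0.4, 0.1], [1.3, 0.9], [-0.4, 0.0], [-0.6, 0.7], [0.6, -0.1], [0.1, 0.5], [1.7, 0.3], [-2.2, -1.8], [-0.8, -1.4]]
[0.5951 0.0296 0.058 ] 3.3234220075315397
[[-0.4, -0.6], [0.5, -0.7], [0.5, 0.3], [1.4, 0.6], [-0.4, -0.1], [-0.3, 0.8], [0.8, 0.2], [-1.5, -0.0], [-0.6, -0.5]]
[0.5946 0.029  0.0625] 3.583134839178614
[[0.5, 0.2], [1.5, 1.1], [-0.3, 0.1], [-0.5, 0.8], [0.6, -0.0], [0.1, 0.6], [1.7, 0.5], [-2.0, -1.8], [-0.6, -1.3], [-0.3, -0.3], [0.5, -0.8], [0.7, 0.5], [1.6, 0.7], [-0.1, 0.0], [0.1, 1.1], [1.2, 0.4], [-1.2, 0.3], [-0.3, -0.3]]
```

```bash
sed -i 's/^BOX=.*/BOX=[0.5946,0.029,0.061]/' h.py; python3 - <<'E'
from h import *
go(np.append(B((-108,-20,0))[:2],0.215),3.5)
E
```

```text
spin 1.2  then linear [down 84.5, left -19.6, fwd 26.2]  now [0.4607 0.0204 0.2995] h=4.7 t=2.1
```

Request:
arm_command --targets '[{"linear": [0, -10, 13], "spin": 1.2}, {"linear": [0, -10, 13], "spin": 0}, {"linear": [28, 0, 0], "spin": 0}, {"linear": [28, 0, 0], "spin": 0}, {"linear": [28, 0, 0], "spin": 0}, {"linear": [0, 0, 0], "spin": 0}]'

```text
time_s: 2.82
eef_pos: [0.4922, 0.0026, 0.2131]
ee_rot: [[-0.002, -0.062, 0.998], [-0.009, 0.998, 0.062], [-1.0, -0.009, -0.002]]
ft_force: [0.3, -0.1, 0.6]
opening: 0.0531
```

```bash
python3 - <<'E'
from h import *
go(np.append(B((-108,-20,0))[:2],0.174),3.5)
c,im=grab('wrist','w2')
crop(im,120,150,390,340,2.9,'w2c')
E
```

```text
spin 0.0  then linear [down 39.1, left 0.1, fwd -4.2]  now [0.4922 0.0026 0.2131] h=3.5 t=2.8
```

View pics/w2c.png

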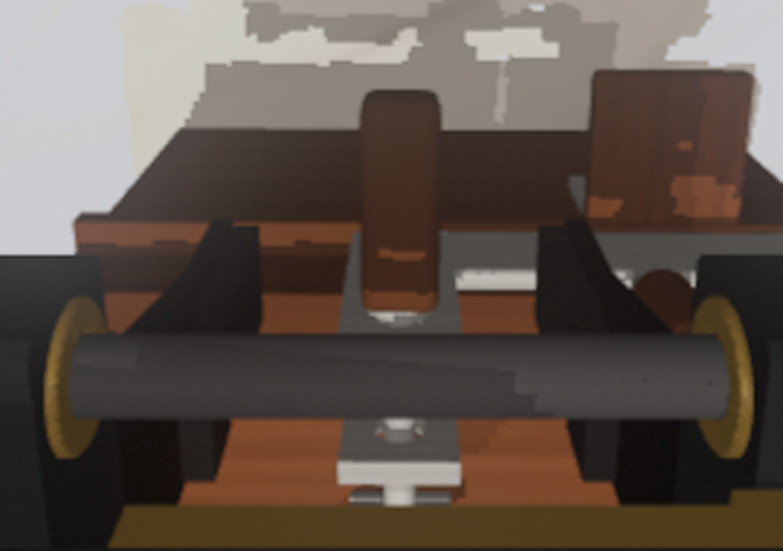

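Request:
arm_command --targets '[{"linear": [13, 0, -4], "spin": 0}, {"linear": [13, 0, 0], "spin": 0}, {"linear": [13, 0, 0], "spin": 0}, {"linear": [0, 0, 0], "spin": 0}]'

```text
time_s: 3.38
eef_pos: [0.4911, 0.0021, 0.1763]
ee_rot: [[0.006, -0.063, 0.998], [-0.01, 0.998, 0.063], [-1.0, -0.011, 0.005]]
ft_force: [0.6, -0.5, -0.1]
opening: 0.0528
```

Request:
arm_command --targets '[{"linear": [0, 0, 0], "spin": 0}, {"linear": [0, 0, 0], "spin": 0}, {"linear": [0, 0, 0], "spin": 0}, {"linear": [0, 0, 0], "spin": 0}]' --fingers 255 --newtons 30

```text
time_s: 3.88
eef_pos: [0.4919, 0.0019, 0.1775]
ee_rot: [[0.008, -0.063, 0.998], [-0.011, 0.998, 0.063], [-1.0, -0.011, 0.007]]
ft_force: [-0.1, -0.2, -0.6]
opening: 0.0207
```

Request:
arm_command --targets '[{"linear": [0, 0, 0], "spin": 0}, {"linear": [0, 0, -6], "spin": 0}, {"linear": [0, 0, -10], "spin": 0}, {"linear": [0, 0, -10], "spin": 0}]'

```text
time_s: 4.38
eef_pos: [0.4643, 0.0003, 0.177]
ee_rot: [[0.007, -0.063, 0.998], [-0.011, 0.998, 0.063], [-1.0, -0.011, 0.006]]
ft_force: [0.9, 0.9, -1.3]
opening: 0.0174
```

Request:
arm_command --targets '[{"linear": [0, 0, -16], "spin": 0}, {"linear": [0, 0, -16], "spin": 0}, {"linear": [0, 0, -16], "spin": 0}, {"linear": [0, 0, -16], "spin": 0}, {"linear": [0, 0, -16], "spin": 0}, {"linear": [0, 0, -6], "spin": 0}]'

```text
time_s: 5.12
eef_pos: [0.3718, -0.0052, 0.1757]
ee_rot: [[0.007, -0.063, 0.998], [-0.011, 0.998, 0.063], [-1.0, -0.011, 0.006]]
ft_force: [0.2, -0.4, -0.3]
opening: 0.0175
```

```bash
python3 - <<'E'
from h import *
go([0.40,-0.03,0.05],3.5)
c,im=grab('wrist','w3')
cv2.imwrite('pics/w3b.png',cv2.resize(im,None,fx=1.5,fy=1.5))
E
```

```text
spin 0.1  then linear [down 125.7, left -26.5, fwd 26.6]  now [ 0.3718 -0.0052  0.1757] h=3.6 t=5.1
```

View pics/w3b.png

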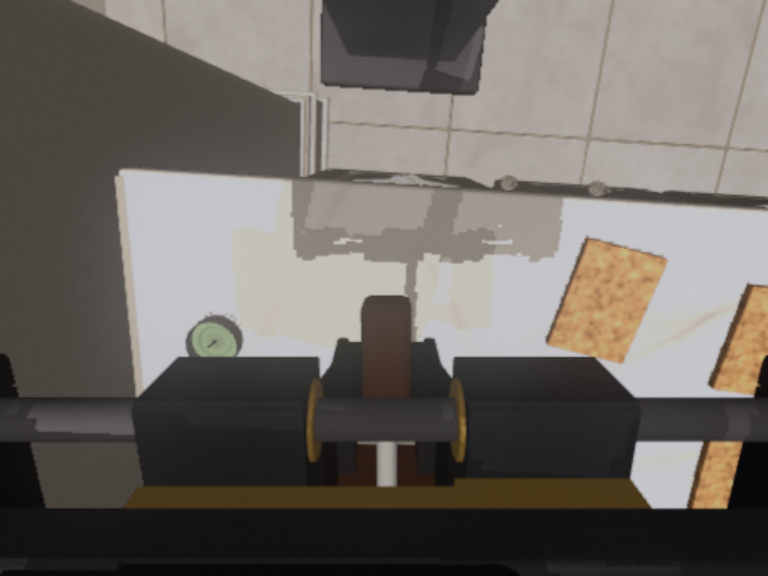

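Request:
arm_command --targets '[{"linear": [0, -18, 5], "spin": 0}, {"linear": [0, -18, 5], "spin": 0}, {"linear": [35, 0, 0], "spin": 0}, {"linear": [35, 0, 0], "spin": 0}, {"linear": [35, 0, 0], "spin": 0}, {"linear": [30, 0, 0], "spin": 0}, {"linear": [15, 0, 0], "spin": 0}, {"linear": [0, 0, 0], "spin": 0}]'

```text
time_s: 6.18
eef_pos: [0.3897, -0.0444, 0.024]
ee_rot: [[0.014, -0.062, 0.998], [-0.013, 0.998, 0.062], [-1.0, -0.014, 0.014]]
ft_force: [-0.5, -0.2, -0.1]
opening: 0.0176
```

Request:
arm_command --targets '[{"linear": [8, 0, 0], "spin": 0}, {"linear": [5, 0, 0], "spin": 0}, {"linear": [0, 0, 0], "spin": 0}]'

```text
time_s: 6.55
eef_pos: [0.3918, -0.0451, 0.0121]
ee_rot: [[0.018, -0.062, 0.998], [-0.014, 0.998, 0.062], [-1.0, -0.015, 0.017]]
ft_force: [-0.2, -0.5, -0.5]
opening: 0.0172
```

Request:
arm_command --targets '[{"linear": [4, 0, 0], "spin": 0}, {"linear": [2, 0, 0], "spin": 0}]'

```text
time_s: 6.8
eef_pos: [0.3935, -0.0452, 0.0093]
ee_rot: [[0.018, -0.062, 0.998], [-0.013, 0.998, 0.062], [-1.0, -0.014, 0.018]]
ft_force: [-16.9, 4.8, 36.8]
opening: 0.0178
```

Request:
arm_command --targets '[{"linear": [-1, 0, 0], "spin": 0}, {"linear": [0, 0, 0], "spin": 0}]' --fingers 90

```text
time_s: 7.05
eef_pos: [0.3948, -0.0455, 0.0116]
ee_rot: [[0.021, -0.062, 0.998], [-0.014, 0.998, 0.063], [-1.0, -0.015, 0.02]]
ft_force: [-0.4, 0.8, 0.2]
opening: 0.0304
```

Request:
arm_command --targets '[{"linear": [-20, 0, 0], "spin": 0}, {"linear": [-50, 0, 0], "spin": 0}, {"linear": [-50, 0, 0], "spin": 0}, {"linear": [-50, 0, 0], "spin": 0}, {"linear": [-30, 0, 0], "spin": 0}]'

```text
time_s: 7.68
eef_pos: [0.3883, -0.0421, 0.2143]
ee_rot: [[0.017, -0.062, 0.998], [-0.013, 0.998, 0.062], [-1.0, -0.014, 0.016]]
ft_force: [1.3, -0.5, 0.1]
opening: 0.0562
```

```bash
python3 - <<'E'
from h import *
go(np.append(B((-75.5,45,0))[:2],0.215),3.5); print(np.array(status.get_state()['ee_rot']))
c,im=grab('wrist','w4')
cv2.imwrite('pics/w4b.png',cv2.resize(im,None,fx=1.5,fy=1.5))
E
```

```text
spin 0.1  then linear [down -0.7, left 103.4, fwd 134.8]  now [ 0.3883 -0.0421  0.2143] h=3.6 t=7.7
[[ 0.0166 -0.0619  0.9979]
 [-0.0127  0.998   0.0621]
 [-0.9998 -0.0137  0.0157]]
```

View pics/w4b.png

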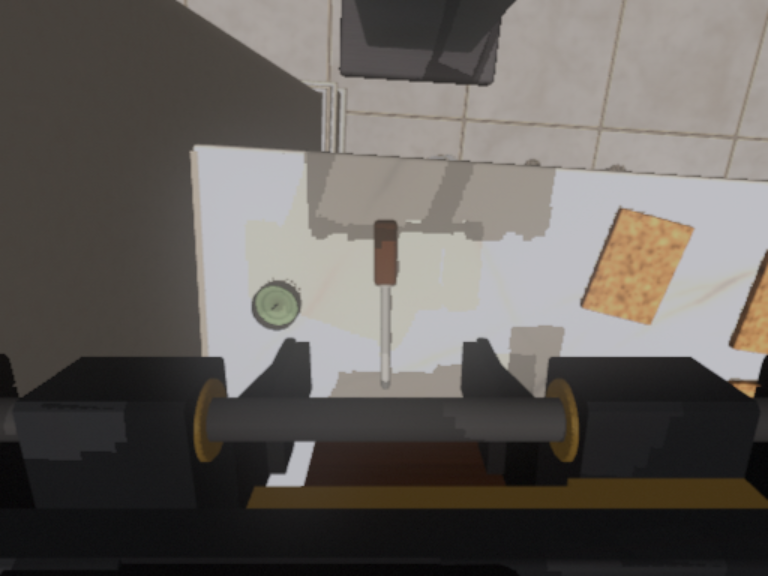

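Request:
arm_command --targets '[{"linear": [-3, 26, 34], "spin": 0}, {"linear": [-3, 26, 34], "spin": 0}, {"linear": [0, 26, 34], "spin": 0}, {"linear": [0, 24, 30], "spin": 0}, {"linear": [0, 0, 0], "spin": 0}]'

```text
time_s: 8.35
eef_pos: [0.5208, 0.0697, 0.2263]
ee_rot: [[0.028, -0.059, 0.998], [-0.016, 0.998, 0.06], [-0.999, -0.018, 0.027]]
ft_force: [-1.0, 0.0, -0.6]
opening: 0.0563
```

```bash
python3 - <<'E'
from h import *
go(np.append(B((-75.5,45,0))[:2],0.173),3.5); print(np.array(status.get_state()['ee_rot']), status.get_state()['opening'])
c,im=grab('wrist','w5')
crop(im,120,150,390,340,2.9,'w5c')
E
```

```text
spin -0.1  then linear [down 53.3, left -0.1, fwd -4.3]  now [0.5208 0.0697 0.2263] h=3.4 t=8.3
[[ 0.0278 -0.0593  0.9979]
 [-0.0163  0.9981  0.0598]
 [-0.9995 -0.0179  0.0268]] 0.05634431587741666
```

View pics/w5c.png

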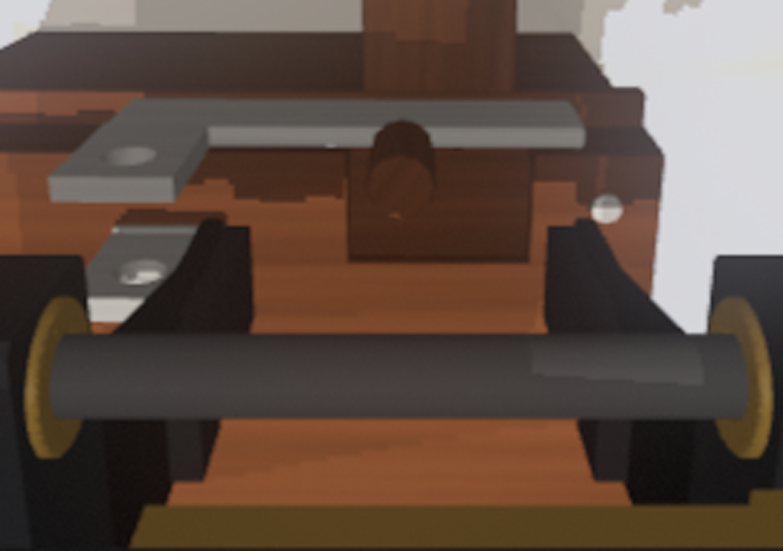

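Request:
arm_command --targets '[{"linear": [18, 0, -3], "spin": 0}, {"linear": [18, 0, -3], "spin": 0}, {"linear": [15, 0, 0], "spin": 0}]'

```text
time_s: 8.78
eef_pos: [0.5134, 0.0659, 0.1717]
ee_rot: [[0.027, -0.057, 0.998], [-0.017, 0.998, 0.057], [-0.999, -0.019, 0.026]]
ft_force: [-0.2, 0.4, -0.1]
opening: 0.0561
```

Request:
arm_command --targets '[{"linear": [0, 0, 0], "spin": 0}, {"linear": [0, 0, 0], "spin": 0}, {"linear": [0, 0, 0], "spin": 0}, {"linear": [0, 0, 0], "spin": 0}]' --fingers 255 --newtons 15

```text
time_s: 9.28
eef_pos: [0.5126, 0.0651, 0.1708]
ee_rot: [[0.026, -0.056, 0.998], [-0.018, 0.998, 0.056], [-1.0, -0.019, 0.025]]
ft_force: [0.1, -1.3, -0.1]
opening: 0.0241
```

Request:
arm_command --targets '[{"linear": [0, 0, 0], "spin": 0}, {"linear": [0, -3, 0], "spin": 0}, {"linear": [0, -6, 0], "spin": 0}, {"linear": [0, -12, 0], "spin": 0}, {"linear": [0, -12, 0], "spin": 0}]'

```text
time_s: 9.9
eef_pos: [0.5146, 0.0318, 0.171]
ee_rot: [[0.026, -0.057, 0.998], [-0.016, 0.998, 0.058], [-1.0, -0.017, 0.025]]
ft_force: [2.5, 2.7, -3.9]
opening: 0.0155
```

Request:
arm_command --targets '[{"linear": [0, -13, 0], "spin": 0}, {"linear": [0, -13, 0], "spin": 0}, {"linear": [0, -13, 0], "spin": 0}, {"linear": [0, -10, 0], "spin": 0}, {"linear": [0, -8, 0], "spin": 0}]'

```text
time_s: 10.52
eef_pos: [0.5183, -0.0302, 0.171]
ee_rot: [[0.027, -0.055, 0.998], [-0.015, 0.998, 0.056], [-1.0, -0.017, 0.026]]
ft_force: [4.3, 2.0, -6.7]
opening: 0.0153
```

Request:
arm_command --targets '[{"linear": [0, -4, 0], "spin": 0}, {"linear": [0, -4, 0], "spin": 0}]'

```text
time_s: 10.78
eef_pos: [0.5183, -0.0311, 0.1708]
ee_rot: [[0.025, -0.055, 0.998], [0.001, 0.998, 0.055], [-1.0, -0.001, 0.025]]
ft_force: [2.4, 21.0, -2.8]
opening: 0.0155
```

Request:
arm_command --targets '[{"linear": [0, 0, 3], "spin": 0}, {"linear": [0, 0, 3], "spin": 0}]'

```text
time_s: 11.02
eef_pos: [0.5185, -0.0306, 0.1709]
ee_rot: [[0.011, -0.058, 0.998], [0.0, 0.998, 0.058], [-1.0, -0.0, 0.011]]
ft_force: [-11.6, -1.2, 5.7]
opening: 0.0157
```

Request:
arm_command --targets '[{"linear": [0, 0, 3], "spin": 0}, {"linear": [0, 0, 1.5], "spin": 0}]'

```text
time_s: 11.28
eef_pos: [0.5183, -0.0309, 0.171]
ee_rot: [[-0.001, -0.059, 0.998], [-0.0, 0.998, 0.059], [-1.0, -0.0, -0.001]]
ft_force: [-3.0, 2.5, -2.9]
opening: 0.0158
```

Request:
arm_command --targets '[{"linear": [0, 0, 0], "spin": 0}, {"linear": [0, 0, 0], "spin": 0}, {"linear": [-40, 0, 0], "spin": 0}, {"linear": [-30, 0, 0], "spin": 0}]' --fingers 100

```text
time_s: 11.78
eef_pos: [0.5174, -0.032, 0.2419]
ee_rot: [[-0.004, -0.059, 0.998], [-0.002, 0.998, 0.059], [-1.0, -0.002, -0.004]]
ft_force: [0.2, 0.4, 0.4]
opening: 0.0469
```

```bash
python3 - <<'E'
from h import *
print(np.array(status.get_state()['ee_rot']), np.array(status.get_state()['eef_pos']))
c,im=grab('wrist','w6')
cv2.imwrite('pics/w6b.png',cv2.resize(im,None,fx=1.5,fy=1.5))
E
```

```text
[[-0.004  -0.0588  0.9983]
 [-0.0022  0.9983  0.0588]
 [-1.     -0.002  -0.0041]] [ 0.5174 -0.032   0.2419]
```

View pics/w6b.png

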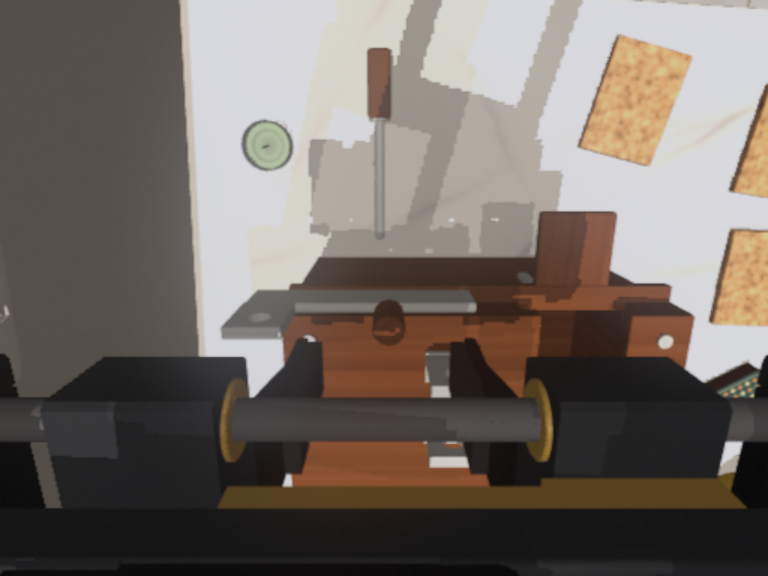

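```bash
cat >> h.py <<'E'
def mats(n,name,region=None):
    """orange mats fully in view: centre, yaw (long axis), size at top face z=8mm"""
    c=camf(n,name); im=cv2.imread(f'pics/{name}.png'); hsv=cv2.cvtColor(im,cv2.COLOR_BGR2HSV)
    m=cv2.inRange(hsv,(6,110,110),(22,255,255))
    m=cv2.morphologyEx(m,cv2.MORPH_OPEN,np.ones((3,3)));m=cv2.morphologyEx(m,cv2.MORPH_CLOSE,np.ones((7,7)))
    k,lab,st,ce=cv2.connectedComponentsWithStats(m); out=[]
    for i in range(1,k):
        if st[i,4]<(100 if n=='top' else 400): continue
        x,y,w,h=st[i,:4]
        cs,_=cv2.findContours((lab==i).astype(np.uint8),cv2.RETR_EXTERNAL,cv2.CHAIN_APPROX_NONE)
        pts=np.array([px2z(c,*p[0],0.008)[:2]*1000 for p in max(cs,key=len)],dtype=np.float32)
        r=cv2.minAreaRect(pts); bx=cv2.boxPoints(r); e=bx[1]-bx[0]; f=bx[2]-bx[1]; l=e if np.linalg.norm(e)>np.linalg.norm(f) else f
        a=(np.degrees(np.arctan2(l[1],l[0]))+90)%180-90
        edge=x<=1 or y<=1 or x+w>=511 or y+h>=383
        print('mat c=(%.1f,%.1f) yaw %.1f size %.0fx%.0f px=(%.0f,%.0f)%s'%(r[0][0],r[0][1],a,max(r[1]),min(r[1]),*ce[i],' EDGE' if edge else ''))
        out.append((r[0],a))
    return out
E
python3 - <<'E'
from h import *
mats('wrist','w6'); mats('wrist','w4')
E
```

```text
mat c=(392.8,152.6) yaw -11.1 size 82x59 px=(423,66)
mat c=(423.5,252.8) yaw 15.9 size 76x25 px=(504,105) EDGE
mat c=(579.1,47.4) yaw -66.4 size 337x112 px=(303,221)
mat c=(527.6,280.0) yaw 3.4 size 83x49 px=(496,188) EDGE
mat c=(588.1,215.0) yaw -86.6 size 53x45 px=(440,224)
mat c=(731.0,-16.2) yaw -86.5 size 192x47 px=(252,311)
mat c=(391.8,152.7) yaw -11.0 size 82x59 px=(424,177)
mat c=(423.4,253.0) yaw 16.8 size 74x25 px=(504,213) EDGE
```

```bash
python3 - <<'E'
from h import *
def matgrip(x,y,yaw,off=-27):
    a=np.radians(yaw); return x+off/1000*np.cos(a), y+off/1000*np.sin(a)
x,y=matgrip(.3925,.1527,-11); print(x,y)
go([x,y,0.06],-11)
E
```

```text
0.3659960660469131 0.1578518428751667
spin 14.4  then linear [down 186.0, left 157.5, fwd -186.6]  now [ 0.5191 -0.0324  0.246 ] h=3.4 t=11.8
```

Request:
arm_command --targets '[{"linear": [0, 0, 0], "spin": 7.2}, {"linear": [0, 0, 0], "spin": 7.2}, {"linear": [0, 39, -46], "spin": 0}, {"linear": [10, 39, -46], "spin": 0}, {"linear": [20, 39, -46], "spin": 0}, {"linear": [20, 39, -46], "spin": 0}, {"linear": [55, 0, 0], "spin": 0}, {"linear": [55, 0, 0], "spin": 0}, {"linear": [20, 0, 0], "spin": 0}]' --fingers 0

```text
time_s: 12.95
eef_pos: [0.3764, 0.1587, 0.066]
ee_rot: [[0.024, 0.199, 0.98], [-0.004, 0.98, -0.199], [-1.0, 0.001, 0.024]]
ft_force: [-0.1, -0.6, 0.1]
opening: 0.087
```

```bash
cat >> h.py <<'E'
def matgrip(x,y,yaw,off=-27):
    a=np.radians(yaw); return x+off/1000*np.cos(a), y+off/1000*np.sin(a)
E
python3 - <<'E'
from h import *
x,y=matgrip(.3925,.1527,-11)
go([x,y,0.005],-11); print(np.array(status.get_state()['ee_rot']), status.get_state()['opening'])
c,im=grab('wrist','w7')
crop(im,60,60,460,340,1.95,'w7c')
E
```

```text
spin -0.5  then linear [down 61.0, left -2.8, fwd -10.1]  now [0.3764 0.1587 0.066 ] h=-11.5 t=12.9
[[ 0.0237  0.1988  0.9797]
 [-0.004   0.98   -0.1988]
 [-0.9997  0.0007  0.024 ]] 0.08698079200393152
```

View pics/w7c.png

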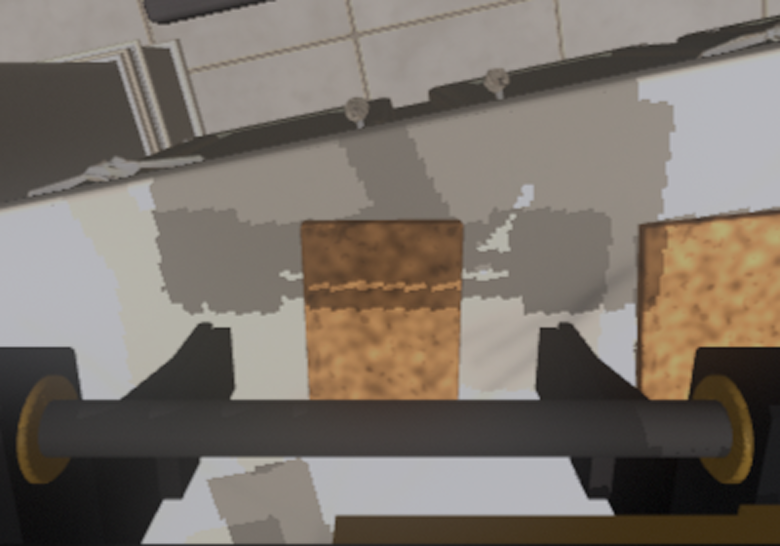

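Request:
arm_command --targets '[{"linear": [18, -1, -4], "spin": 0}, {"linear": [18, -1, -4], "spin": 0}, {"linear": [15, -1, -4], "spin": 0}, {"linear": [7, 0, 0], "spin": 0}]'

```text
time_s: 13.5
eef_pos: [0.3677, 0.1576, 0.0075]
ee_rot: [[0.028, 0.199, 0.98], [-0.004, 0.98, -0.199], [-1.0, 0.001, 0.028]]
ft_force: [0.8, 0.7, -0.3]
opening: 0.087
```

Request:
arm_command --targets '[{"linear": [4, 0, -1], "spin": 0}, {"linear": [1, 0, 0], "spin": 0}]'

```text
time_s: 13.75
eef_pos: [0.3683, 0.1579, 0.0033]
ee_rot: [[0.03, 0.199, 0.979], [-0.004, 0.98, -0.199], [-1.0, 0.002, 0.03]]
ft_force: [-0.5, 0.6, 0.1]
opening: 0.0873
```

Request:
arm_command --targets '[{"linear": [0, 0, 0], "spin": 0}, {"linear": [0, 0, 0], "spin": 0}, {"linear": [0, 0, 0], "spin": 0}, {"linear": [0, 0, 0], "spin": 0}]' --fingers 255 --newtons 20

```text
time_s: 14.25
eef_pos: [0.3697, 0.1582, 0.0046]
ee_rot: [[0.032, 0.199, 0.979], [-0.003, 0.98, -0.199], [-0.999, 0.003, 0.032]]
ft_force: [0.1, 0.4, -0.4]
opening: 0.0597
```

Request:
arm_command --targets '[{"linear": [-20, 0, 0], "spin": 0}, {"linear": [-45, 0, 0], "spin": 0}, {"linear": [-45, 0, 0], "spin": -7}, {"linear": [-45, 0, 0], "spin": -8}, {"linear": [-10, 0, 0], "spin": 0}]'

```text
time_s: 14.88
eef_pos: [0.3622, 0.1583, 0.1727]
ee_rot: [[0.028, -0.069, 0.997], [-0.004, 0.998, 0.069], [-1.0, -0.006, 0.027]]
ft_force: [0.2, -0.8, -2.0]
opening: 0.0596
```

```bash
python3 - <<'E'
from h import *
st=status.get_state(); print(np.array(st['ee_rot']),st['opening'])
go(B((-155,55,170)),3.5)
c,im=grab('wrist','w8')
crop(im,60,60,460,340,1.95,'w8c')
E
```

```text
[[ 0.0275 -0.0686  0.9973]
 [-0.0044  0.9976  0.0688]
 [-0.9996 -0.0062  0.0271]] 0.05960945261520849
spin 0.4  then linear [down 2.7, left -88.2, fwd 69.1]  now [0.3622 0.1583 0.1727] h=3.9 t=14.9
```

View pics/w8c.png

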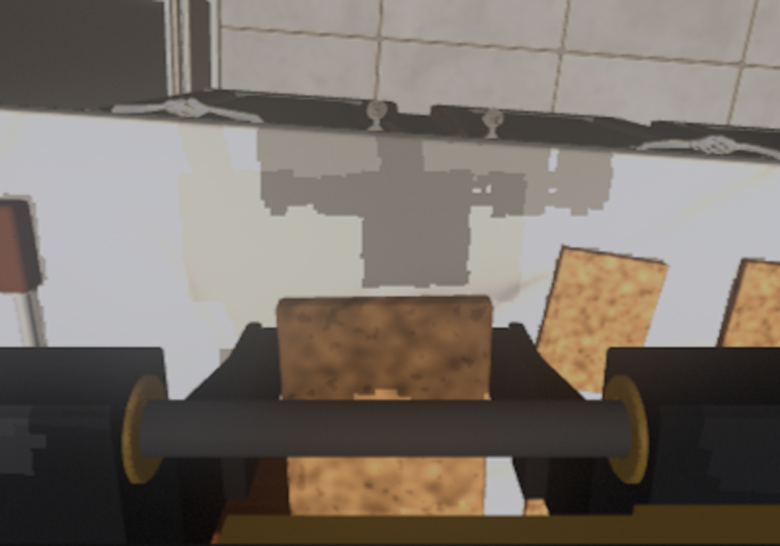

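Request:
arm_command --targets '[{"linear": [0, -29, 23], "spin": 0.4}, {"linear": [0, -29, 23], "spin": 0}, {"linear": [0, -29, 23], "spin": 0}, {"linear": [0, 0, 0], "spin": 0}]'

```text
time_s: 15.42
eef_pos: [0.4345, 0.0737, 0.1684]
ee_rot: [[0.018, -0.056, 0.998], [-0.004, 0.998, 0.056], [-1.0, -0.005, 0.018]]
ft_force: [0.4, -0.6, 0.0]
opening: 0.0592
```

```bash
python3 - <<'E'
from h import *
st=status.get_state(); print(np.array(st['ee_rot']),st['opening'])
go(B((-155,55,137)),3.5)
c,im=grab('wrist','w9')
crop(im,60,60,460,340,1.95,'w9c')
c,im=grab('side','s9')
crop(im,200,100,360,260,4,'s9c')
E
```

```text
[[ 0.0182 -0.0559  0.9983]
 [-0.0042  0.9984  0.056 ]
 [-0.9998 -0.0052  0.018 ]] 0.05918963640159315
spin -0.3  then linear [down 31.4, left 0.6, fwd 2.1]  now [0.4345 0.0737 0.1684] h=3.2 t=15.4
```

View pics/w9c.png

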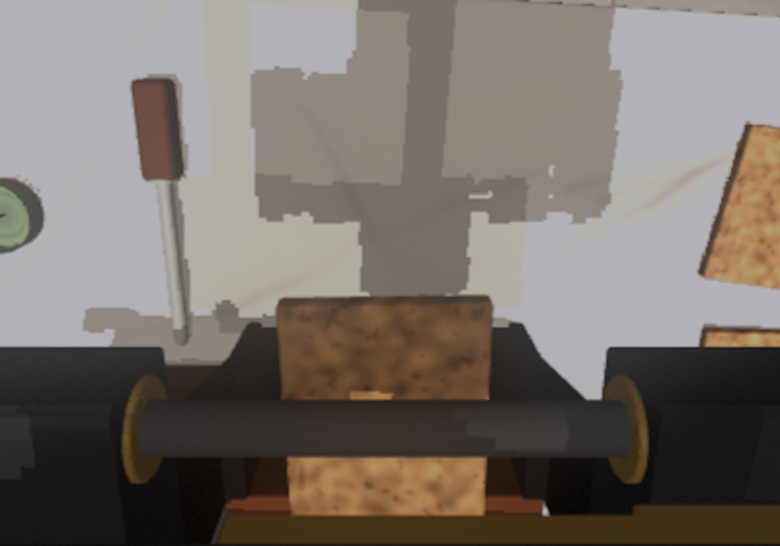

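View pics/s9c.png

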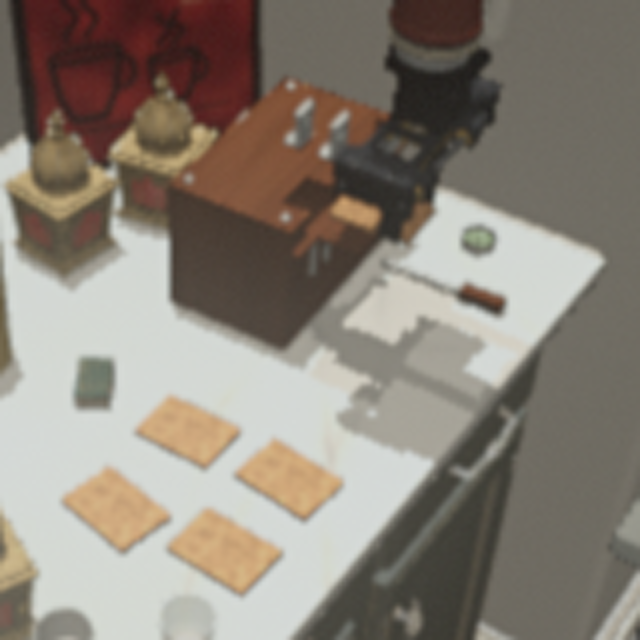

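Request:
arm_command --targets '[{"linear": [12, 0.5, 0], "spin": -0.3}, {"linear": [12, 0, 0], "spin": 0}, {"linear": [7, 0, 0], "spin": 0}]'

```text
time_s: 15.9
eef_pos: [0.4313, 0.0774, 0.1338]
ee_rot: [[0.015, -0.066, 0.998], [-0.003, 0.998, 0.066], [-1.0, -0.004, 0.014]]
ft_force: [-2.4, -1.2, 4.6]
opening: 0.0597
```

```bash
python3 - <<'E'
from h import *
st=status.get_state(); print(np.array(st['ee_rot']),st['opening'])
go(B((-90,55,137)),3.5)
E
```

```text
[[ 0.0146 -0.0656  0.9977]
 [-0.003   0.9978  0.0657]
 [-0.9999 -0.004   0.0144]] 0.05974460462372715
spin 0.3  then linear [down -3.2, left -3.3, fwd 70.1]  now [0.4313 0.0774 0.1338] h=3.8 t=15.9
```

Request:
arm_command --targets '[{"linear": [-2.5, -3, 5], "spin": 0.3}, {"linear": [0, 0, 13], "spin": 0}, {"linear": [0, 0, 13], "spin": 0}]'

```text
time_s: 16.27
eef_pos: [0.4638, 0.0767, 0.1368]
ee_rot: [[0.015, -0.061, 0.998], [-0.003, 0.998, 0.061], [-1.0, -0.004, 0.015]]
ft_force: [0.4, -0.7, -1.2]
opening: 0.0595
```

```bash
python3 - <<'E'
from h import *
go(B((-90,55,136)),3.5)
E
```

```text
spin -0.0  then linear [down 0.8, left -0.6, fwd 37.6]  now [0.4638 0.0767 0.1368] h=3.5 t=16.3
```

Request:
arm_command --targets '[{"linear": [0.5, -0.5, 13], "spin": 0}, {"linear": [0, 0, 13], "spin": 0}, {"linear": [0, 0, 9], "spin": 0}]'

```text
time_s: 16.65
eef_pos: [0.5028, 0.0783, 0.1372]
ee_rot: [[0.016, -0.06, 0.998], [-0.003, 0.998, 0.061], [-1.0, -0.004, 0.016]]
ft_force: [-0.1, 1.0, 0.1]
opening: 0.0596
```

```bash
python3 - <<'E'
from h import *
go(B((-90,55,136)),3.5)
c,im=grab('side','s10')
crop(im,250,100,350,190,7,'s10c')
E
```

```text
spin -0.0  then linear [down 1.2, left 0.2, fwd -1.4]  now [0.5028 0.0783 0.1372] h=3.5 t=16.6
```

View pics/s10c.png

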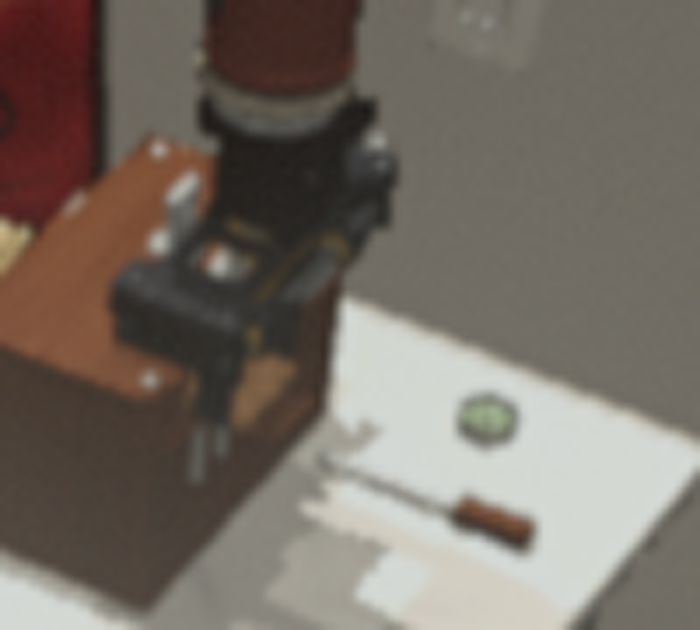

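Request:
arm_command --targets '[{"linear": [0, 0, 0], "spin": 0}, {"linear": [0, 0, 0], "spin": 0}, {"linear": [0, 0, -14], "spin": 0}, {"linear": [0, 0, -16], "spin": 0}, {"linear": [0, 0, -12], "spin": 0}]' --fingers 44

```text
time_s: 17.32
eef_pos: [0.4584, 0.0757, 0.1363]
ee_rot: [[0.016, -0.061, 0.998], [-0.003, 0.998, 0.061], [-1.0, -0.004, 0.015]]
ft_force: [-1.4, 0.3, 0.5]
opening: 0.0717
```

```bash
python3 - <<'E'
from h import *
go(B((-64,55,134)),3.5); print(np.array(status.get_state()['ee_rot'])[:,0])
c,im=grab('wrist','w11'); cc,im2=grab('side','s11')
a=cv2.resize(im[150:340,100:400],None,fx=1.3,fy=1.3); b=cv2.resize(im2[100:190,250:350],None,fx=3.9,fy=2.75)
cv2.imwrite('pics/w11c.png',np.hstack([a,b[:a.shape[0]]]))
E
```

```text
spin -0.0  then linear [down 2.3, left 0.1, fwd 69.1]  now [0.4584 0.0757 0.1363] h=3.5 t=17.3
[ 0.0156 -0.0031 -0.9999]
```

View pics/w11c.png

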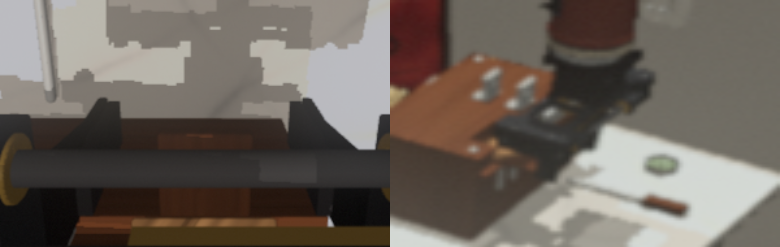

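Request:
arm_command --targets '[{"linear": [0, 0, -4], "spin": 0}, {"linear": [1, 0, 0], "spin": 0}, {"linear": [0, 0, 0], "spin": 0}, {"linear": [0, 0, 0], "spin": 0}, {"linear": [0, 0, 0], "spin": 0}, {"linear": [0, 0, 0], "spin": 0}]' --fingers 255

```text
time_s: 18.18
eef_pos: [0.4551, 0.0754, 0.1355]
ee_rot: [[0.017, -0.06, 0.998], [-0.003, 0.998, 0.061], [-1.0, -0.004, 0.017]]
ft_force: [0.2, 0.7, -0.1]
opening: 0.02
```

Request:
arm_command --targets '[{"linear": [0.5, 0, 12], "spin": 0}, {"linear": [0, 0, 12], "spin": 0}, {"linear": [0, 0, 12], "spin": 0}]'

```text
time_s: 18.55
eef_pos: [0.4902, 0.0777, 0.1348]
ee_rot: [[0.01, -0.061, 0.998], [-0.003, 0.998, 0.061], [-1.0, -0.004, 0.009]]
ft_force: [-20.9, -2.1, 6.0]
opening: 0.0009
```

```bash
python3 - <<'E'
from h import *
go(B((-64,55,134)),3.5); print(np.array(status.get_state()['ee_rot'])[:,0],status.get_state()['opening'])
c,im=grab('wrist','w12'); crop(im,100,140,400,340,2.5,'w12c')
E
```

```text
spin -0.0  then linear [down 0.8, left 0.0, fwd 37.3]  now [0.4902 0.0777 0.1348] h=3.5 t=18.6
[ 0.0096 -0.0033 -0.9999] 0.0008739708406713201
```

View pics/w12c.png

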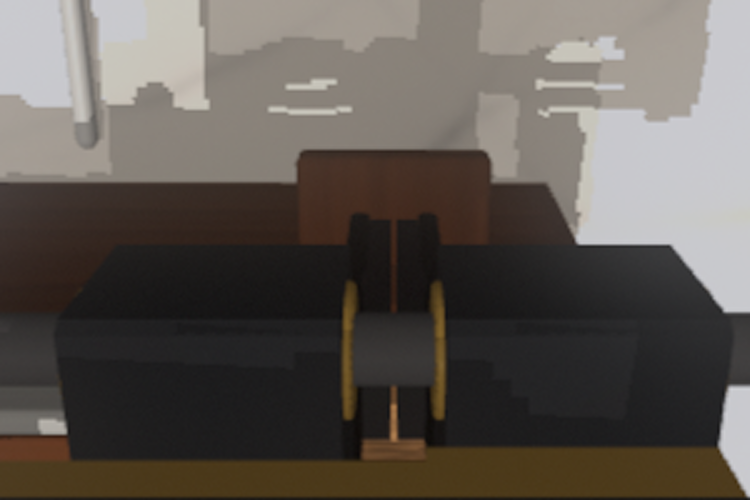

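Request:
arm_command --targets '[{"linear": [0, 0, 8], "spin": 0}]'

```text
time_s: 18.73
eef_pos: [0.4938, 0.0779, 0.1319]
ee_rot: [[-0.005, -0.061, 0.998], [-0.004, 0.998, 0.061], [-1.0, -0.004, -0.005]]
ft_force: [-20.4, -1.6, 3.7]
opening: 0.0006
```

```bash
python3 - <<'E'
from h import *
c,im=grab('side','s13'); crop(im,270,100,340,170,9,'s13c')
c,im=grab('top','t13'); crop(im,280,130,400,230,6,'t13c')
E
```

```text
(no output)
```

View pics/s13c.png

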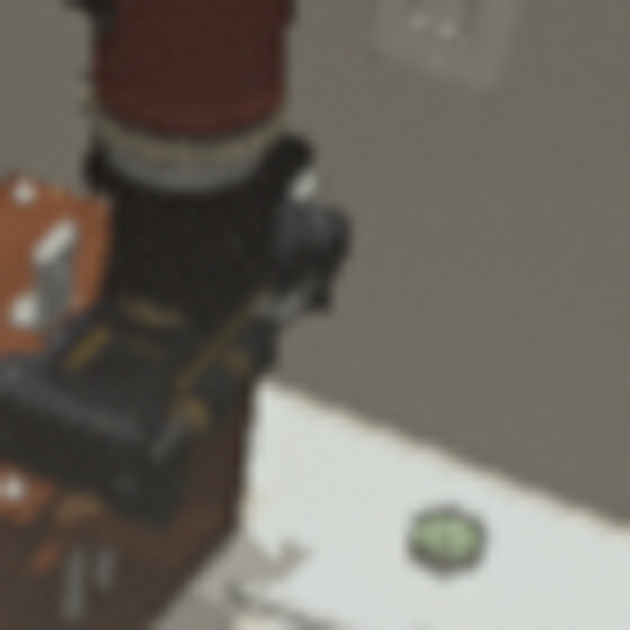

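View pics/t13c.png

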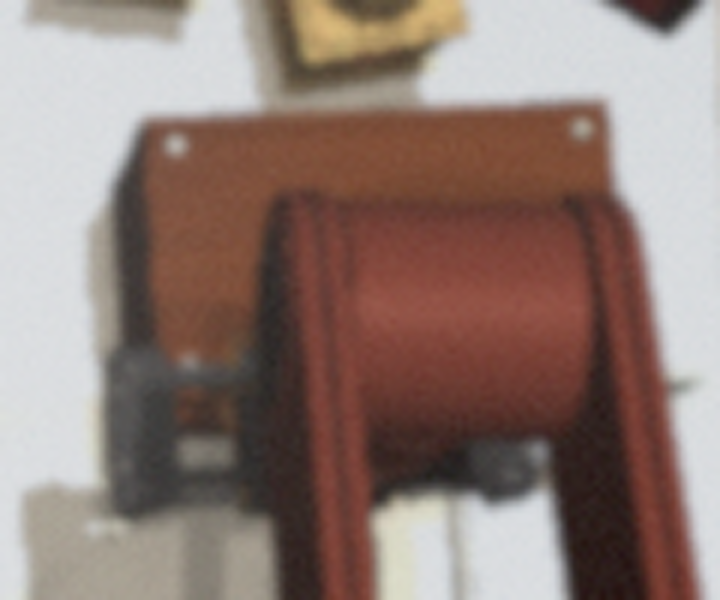

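Request:
arm_command --targets '[{"linear": [-2, 0, -20], "spin": 0}, {"linear": [-20, 0, -35], "spin": 0}, {"linear": [-50, 0, -35], "spin": 0}]'

```text
time_s: 19.2
eef_pos: [0.4031, 0.0727, 0.2004]
ee_rot: [[-0.014, -0.061, 0.998], [-0.004, 0.998, 0.06], [-1.0, -0.003, -0.014]]
ft_force: [0.9, -1.1, 2.3]
opening: 0.0004
```

```bash
python3 - <<'E'
from h import *
st=status.get_state(); print(st['eef_pos'],np.array(st['ee_rot'])[:,0])
c,im=grab('side','s14'); crop(im,240,100,340,170,7,'s14c')
c,im=grab('top','t14'); crop(im,280,130,400,230,6,'t14c')
E
```

```text
[0.4031 0.0727 0.2004] [-0.0142 -0.0037 -0.9999]
```

View pics/s14c.png

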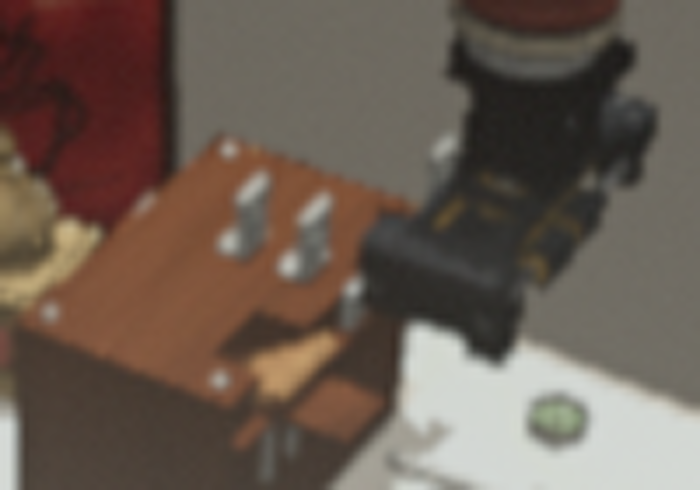

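View pics/t14c.png

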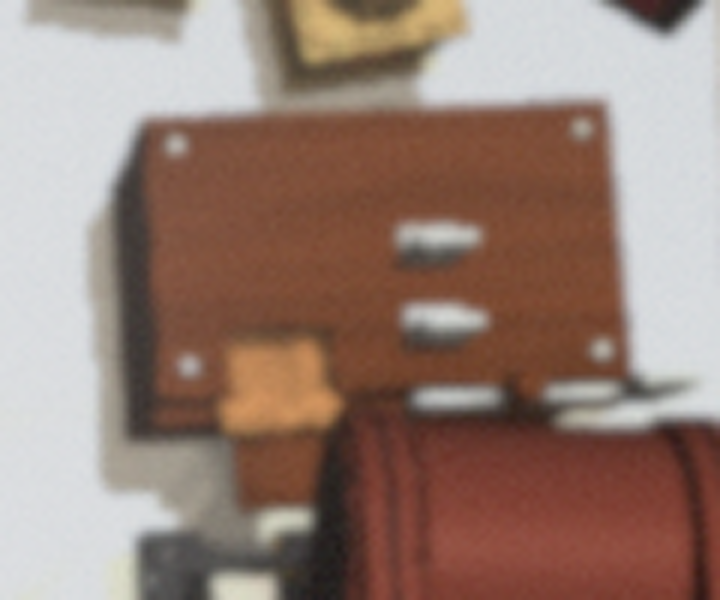

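```bash
python3 - <<'E'
from h import *
c=cam('top'); s=cam('side')
def tobox(p): 
    x,y,a=BOX; d=np.array(p[:2])-[x,y]; return np.array([np.cos(a)*d[0]+np.sin(a)*d[1], -np.sin(a)*d[0]+np.cos(a)*d[1], p[2]])*1000
for z in (.138,.145,.155): print(z,tobox(px2z(c,280+280/6,130+430/6,z)), 'L',tobox(px2z(c,280+219/6,130+425/6,z)),'R',tobox(px2z(c,280+343/6,130+405/6,z)), 'side rear corner',tobox(px2z(s,240+272/7,100+395/7,z)))
E
```

```text
0.138 [-86.1119  53.7212 138.    ] L [-82.3926  83.3221 138.    ] R [-75.1031  22.0442 138.    ] side rear corner [-78.784   76.0848 138.    ]
0.145 [-87.0758  55.0128 145.    ] L [-83.3781  84.4414 145.    ] R [-76.1311  23.5202 145.    ] side rear corner [-82.7929  84.1534 145.    ]
0.155 [-88.4528  56.8579 155.    ] L [-84.7861  86.0404 155.    ] R [-77.5996  25.6288 155.    ] side rear corner [-88.5199  95.68   155.    ]
```

```bash
cat >> h.py <<'E'
def tobox(p): 
    x,y,a=BOX; d=np.array(p[:2])-[x,y]; return np.array([np.cos(a)*d[0]+np.sin(a)*d[1], -np.sin(a)*d[0]+np.cos(a)*d[1], p[2]])*1000
E
python3 - <<'E'
from h import *
go(B((-106,55,143)),3.5)
E
```

```text
spin -0.0  then linear [down 64.6, left -0.2, fwd 78.7]  now [0.4069 0.0728 0.2076] h=3.5 t=19.3
```

Request:
arm_command --targets '[{"linear": [21, 0, 26], "spin": 0}, {"linear": [21, 0, 26], "spin": 0}, {"linear": [19, 0, 24], "spin": 0}]'

```text
time_s: 19.68
eef_pos: [0.4894, 0.0774, 0.1493]
ee_rot: [[0.012, -0.061, 0.998], [-0.004, 0.998, 0.061], [-1.0, -0.005, 0.012]]
ft_force: [0.6, 0.6, -0.2]
opening: 0.0005
```

```bash
python3 - <<'E'
from h import *
go(B((-106,55,142)),3.5)
E
```

```text
spin -0.0  then linear [down 7.3, left 0.2, fwd -4.0]  now [0.4894 0.0774 0.1493] h=3.5 t=19.7
```

Request:
arm_command --targets '[{"linear": [7, 0, 0], "spin": 0}, {"linear": [5, 0, 12], "spin": 0}, {"linear": [5, 0, 12], "spin": 0}]'

```text
time_s: 20.05
eef_pos: [0.5057, 0.0785, 0.13]
ee_rot: [[-0.014, -0.062, 0.998], [-0.006, 0.998, 0.062], [-1.0, -0.005, -0.014]]
ft_force: [-61.1, -4.9, 77.8]
opening: 0.0001
```

Request:
arm_command --targets '[{"linear": [-6, 0, -4], "spin": 0}]'

```text
time_s: 20.18
eef_pos: [0.5009, 0.0783, 0.1362]
ee_rot: [[-0.017, -0.062, 0.998], [-0.006, 0.998, 0.062], [-1.0, -0.005, -0.017]]
ft_force: [1.5, -0.3, -0.1]
opening: 0.0004
```

```bash
python3 - <<'E'
from h import *
st=status.get_state(); print(tobox(st['eef_pos']),st['ft_force'],np.array(st['ee_rot'])[:,0])
c,im=grab('wrist','w15'); crop(im,100,140,400,340,2.5,'w15c')
E
```

```text
[-90.51    54.8988 136.1957] [ 1.5162 -0.3187 -0.0807] [-0.0168 -0.0058 -0.9998]
```

View pics/w15c.png

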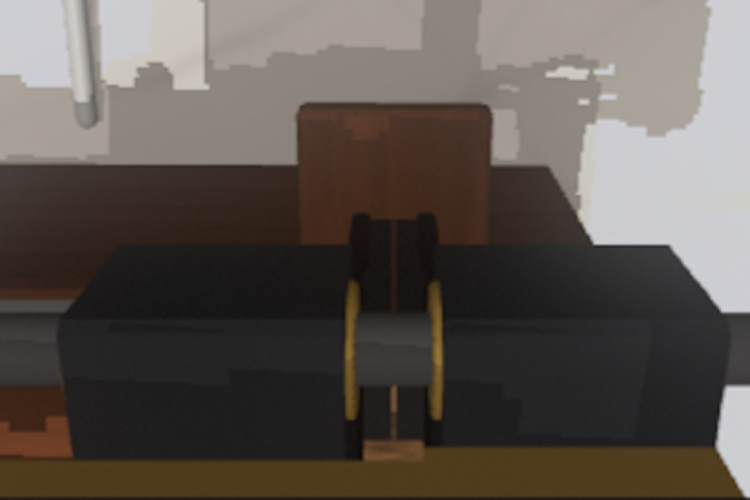

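Request:
arm_command --targets '[{"linear": [-5, 0, 0], "spin": 0}, {"linear": [2, 0, 9], "spin": 0}]'

```text
time_s: 20.48
eef_pos: [0.5104, 0.079, 0.1404]
ee_rot: [[-0.014, -0.062, 0.998], [-0.006, 0.998, 0.062], [-1.0, -0.005, -0.014]]
ft_force: [1.0, -0.5, 0.5]
opening: 0.0004
```

Request:
arm_command --targets '[{"linear": [2, 0, 8], "spin": 0}]'

```text
time_s: 20.6
eef_pos: [0.5191, 0.0796, 0.1381]
ee_rot: [[-0.013, -0.062, 0.998], [-0.006, 0.998, 0.062], [-1.0, -0.005, -0.014]]
ft_force: [0.4, -0.8, -0.2]
opening: 0.0006
```

Request:
arm_command --targets '[{"linear": [2, 0, 8], "spin": 0}]'

```text
time_s: 20.72
eef_pos: [0.5277, 0.08, 0.1356]
ee_rot: [[-0.013, -0.062, 0.998], [-0.006, 0.998, 0.062], [-1.0, -0.005, -0.014]]
ft_force: [-0.2, -0.3, -0.2]
opening: 0.0006
```

Request:
arm_command --targets '[{"linear": [0, 0, -20], "spin": 0}, {"linear": [-20, 0, -40], "spin": 0}, {"linear": [-40, 0, -40], "spin": 0}]'

```text
time_s: 21.1
eef_pos: [0.4274, 0.0738, 0.1935]
ee_rot: [[-0.022, -0.061, 0.998], [-0.006, 0.998, 0.061], [-1.0, -0.004, -0.022]]
ft_force: [0.4, 0.0, 0.7]
opening: 0.0005
```

```bash
python3 - <<'E'
from h import *
st=status.get_state(); print(st['eef_pos'],np.array(st['ee_rot'])[:,0])
c,im=grab('side','s16'); crop(im,240,100,340,170,7,'s16c')
c,im=grab('top','t16'); crop(im,280,130,400,230,6,'t16c')
E
```

```text
[0.4274 0.0738 0.1935] [-0.0219 -0.0055 -0.9997]
```

View pics/s16c.png

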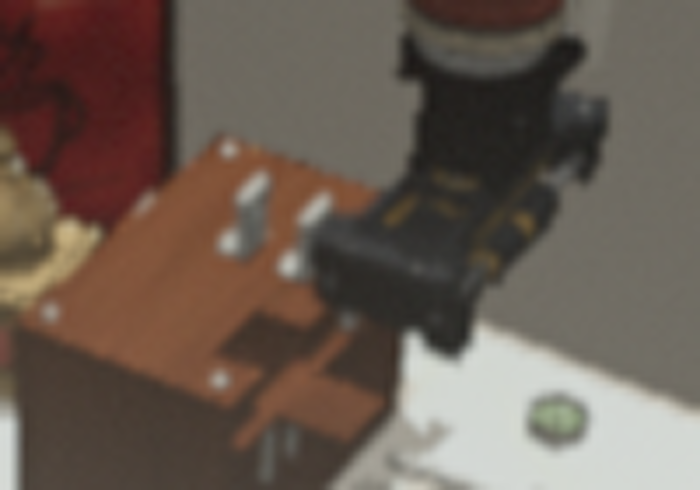

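View pics/t16c.png

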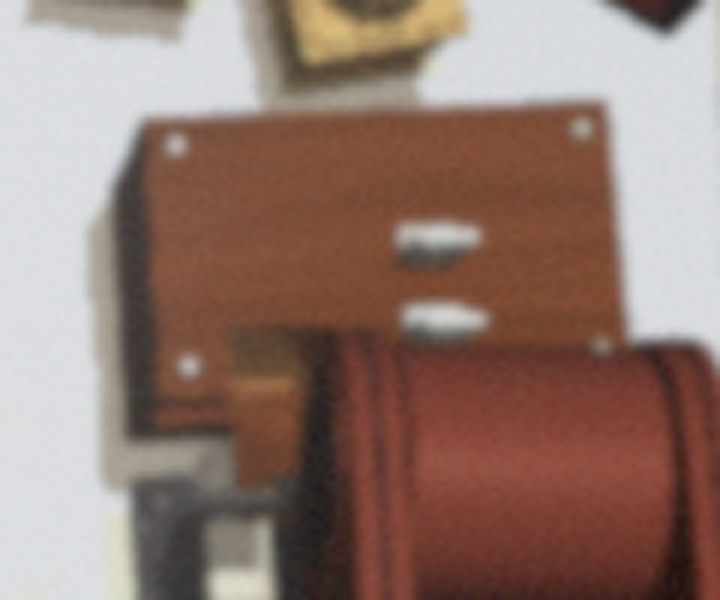

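```bash
python3 - <<'E'
from h import *
mats('top','t16')
x,y=matgrip(.4174,.282,-5,-31)
go([x,y,0.08],-5)
E
```

```text
mat c=(613.5,-2.8) yaw -86.3 size 250x179 px=(341,169)
mat c=(522.4,404.4) yaw -10.3 size 74x50 px=(219,200)
mat c=(529.2,288.6) yaw 1.1 size 72x49 px=(254,199)
mat c=(415.9,386.8) yaw 1.0 size 73x51 px=(223,234)
mat c=(416.6,282.1) yaw -5.2 size 75x51 px=(256,234)
spin 8.5  then linear [down 118.9, left 206.1, fwd -61.4]  now [0.4298 0.074  0.1989] h=3.5 t=21.2
```

Request:
arm_command --targets '[{"linear": [0, 20, -15], "spin": 8.5}, {"linear": [0, 47, -12], "spin": 0}, {"linear": [10, 47, -12], "spin": 0}, {"linear": [25, 47, -12], "spin": 0}, {"linear": [40, 45, -10], "spin": 0}, {"linear": [40, 0, 0], "spin": 0}]' --fingers 0

```text
time_s: 21.95
eef_pos: [0.3912, 0.2904, 0.0828]
ee_rot: [[0.003, 0.095, 0.995], [-0.001, 0.995, -0.095], [-1.0, -0.001, 0.003]]
ft_force: [0.7, -0.4, 0.5]
opening: 0.0525
```

```bash
python3 - <<'E'
from h import *
st=status.get_state(); print(np.array(st['ee_rot'])[:,0])
c,im=grab('wrist','w17'); crop(im,60,60,460,340,1.95,'w17c')
mats('wrist','w17')
x,y=matgrip(.4174,.282,-5,-31)
go([x,y,0.08],-5)
E
```

```text
[ 0.0029 -0.0012 -1.    ]
mat c=(413.0,385.4) yaw -1.4 size 80x59 px=(380,207)
mat c=(409.7,282.6) yaw -5.4 size 70x59 px=(251,226)
mat c=(493.6,288.1) yaw 84.6 size 60x23 px=(268,314)
spin -0.5  then linear [down -3.0, left -2.7, fwd -0.8]  now [0.3876 0.2873 0.077 ] h=-5.5 t=22.0
```

View pics/w17c.png

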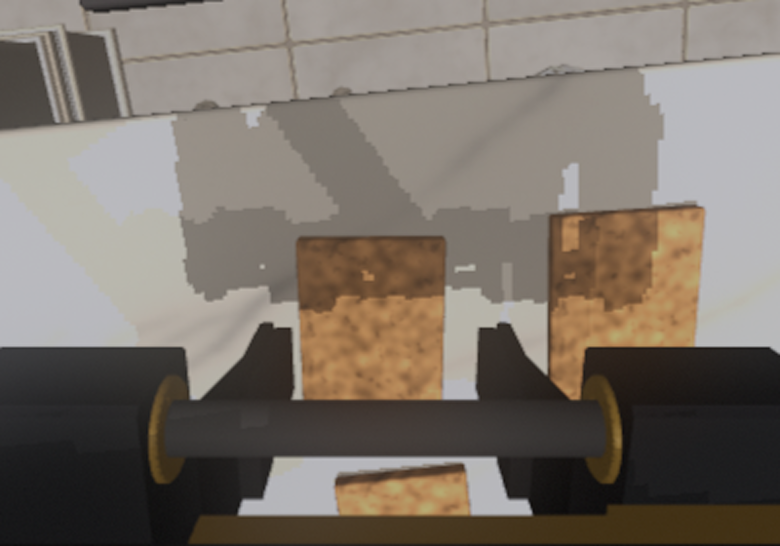

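Request:
arm_command --targets '[{"linear": [20, -1, -1], "spin": 0}, {"linear": [22, -1, -1], "spin": 0}, {"linear": [20, 0, 0], "spin": 0}, {"linear": [9, 0, 0], "spin": 0}]'

```text
time_s: 22.5
eef_pos: [0.3856, 0.2846, 0.0022]
ee_rot: [[-0.009, 0.097, 0.995], [-0.008, 0.995, -0.097], [-1.0, -0.009, -0.008]]
ft_force: [-0.6, 0.3, -0.7]
opening: 0.086
```

```bash
python3 - <<'E'
from h import *
x,y=matgrip(.4165,.2825,-5.4,-31)
go([x,y,0.003],-5.4); print(status.get_state()['opening'])
E
```

```text
spin -0.2  then linear [down -0.8, left 0.8, fwd -0.1]  now [0.3856 0.2846 0.0022] h=-5.6 t=22.5
0.0860012123305386
```

Request:
arm_command --targets '[{"linear": [-1, 0, 0], "spin": 0}, {"linear": [0, 0, 0], "spin": 0}, {"linear": [0, 0, 0], "spin": 0}, {"linear": [0, 0, 0], "spin": 0}]' --fingers 255 --newtons 20

```text
time_s: 23.0
eef_pos: [0.3876, 0.285, 0.0051]
ee_rot: [[-0.007, 0.098, 0.995], [-0.007, 0.995, -0.098], [-1.0, -0.008, -0.006]]
ft_force: [-0.9, 0.1, -1.1]
opening: 0.0591
```

Request:
arm_command --targets '[{"linear": [-10, 0, 0], "spin": 0}, {"linear": [-35, 0, 0], "spin": 0}, {"linear": [-45, 0, 0], "spin": -4.5}, {"linear": [-45, 0, 0], "spin": -4.5}, {"linear": [-35, 0, 0], "spin": 0}]'

```text
time_s: 23.62
eef_pos: [0.3866, 0.2853, 0.1804]
ee_rot: [[-0.011, -0.065, 0.998], [-0.009, 0.998, 0.065], [-1.0, -0.009, -0.012]]
ft_force: [-0.0, -0.8, 0.2]
opening: 0.0592
```

```bash
python3 - <<'E'
from h import *
st=status.get_state(); print(np.array(st['ee_rot'])[:,0],st['opening'])
go(B((-165,55,165)),3.5)
E
```

```text
[-0.0111 -0.0094 -0.9999] 0.05918062370044905
spin 0.2  then linear [down 15.4, left -213.5, fwd 27.0]  now [0.3866 0.2853 0.1804] h=3.7 t=23.6
```

Request:
arm_command --targets '[{"linear": [0, -35, 4], "spin": 0}, {"linear": [0, -50, 7], "spin": 0}, {"linear": [3, -50, 7], "spin": 0}, {"linear": [5, -50, 6], "spin": 0}, {"linear": [3, -25, 2], "spin": 0}, {"linear": [0, 0, 0], "spin": 0}]'

```text
time_s: 24.38
eef_pos: [0.431, 0.0736, 0.1812]
ee_rot: [[0.006, -0.068, 0.998], [-0.005, 0.998, 0.068], [-1.0, -0.005, 0.006]]
ft_force: [-0.2, 0.8, 0.1]
opening: 0.0593
```

```bash
python3 - <<'E'
from h import *
st=status.get_state(); print(np.array(st['ee_rot'])[:,0],st['opening'])
go(B((-160,55,138)),3.5)
c,im=grab('wrist','w18'); crop(im,60,60,460,340,1.95,'w18c')
E
```

```text
[ 0.0061 -0.0048 -1.    ] 0.05927064490077755
spin 0.4  then linear [down 43.2, left 0.5, fwd 0.6]  now [0.431  0.0736 0.1812] h=3.9 t=24.4
```

View pics/w18c.png

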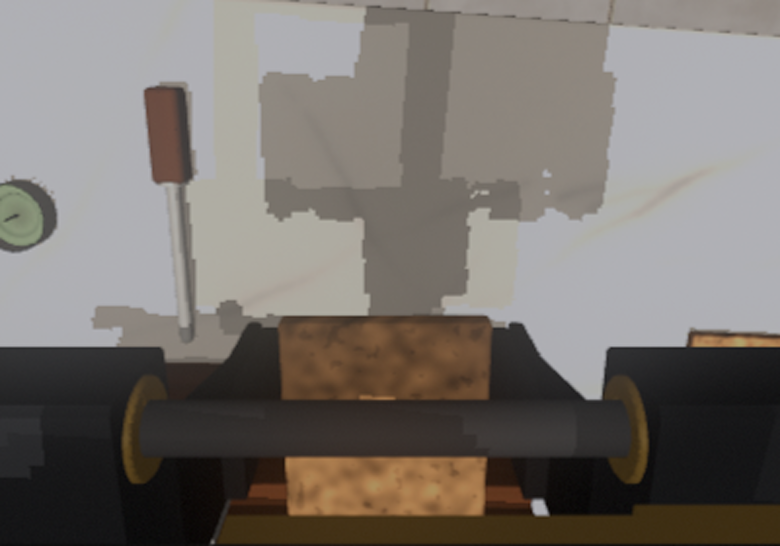

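Request:
arm_command --targets '[{"linear": [15, 0.5, 0], "spin": 0.3}, {"linear": [15, 0, 0], "spin": 0}, {"linear": [12, 0, 0], "spin": 0}, {"linear": [0, 0, 6], "spin": 0}]'

```text
time_s: 24.92
eef_pos: [0.4359, 0.0782, 0.1358]
ee_rot: [[0.005, -0.067, 0.998], [-0.004, 0.998, 0.067], [-1.0, -0.004, 0.004]]
ft_force: [0.1, 0.4, -0.8]
opening: 0.0594
```

```bash
python3 - <<'E'
from h import *
st=status.get_state(); print(np.array(st['ee_rot'])[:,0],st['opening'])
go(B((-88,55,137)),3.5)
E
```

```text
[ 0.0046 -0.0036 -1.    ] 0.05942736033433445
spin 0.4  then linear [down -1.2, left -3.8, fwd 67.4]  now [0.4359 0.0782 0.1358] h=3.9 t=24.9
```

Request:
arm_command --targets '[{"linear": [-1, -3.5, 3], "spin": 0.4}, {"linear": [0, 0, 13], "spin": 0}, {"linear": [0, 0, 13], "spin": 0}]'

```text
time_s: 25.3
eef_pos: [0.4677, 0.0767, 0.1378]
ee_rot: [[0.006, -0.06, 0.998], [-0.004, 0.998, 0.06], [-1.0, -0.004, 0.006]]
ft_force: [-0.8, -1.3, -0.0]
opening: 0.0594
```

```bash
python3 - <<'E'
from h import *
go(B((-88,55,137)),3.5)
E
```

```text
spin -0.0  then linear [down 0.8, left -0.3, fwd 35.7]  now [0.4677 0.0767 0.1378] h=3.5 t=25.3
```

Request:
arm_command --targets '[{"linear": [0.5, 0, 13], "spin": 0}, {"linear": [0, 0, 13], "spin": 0}, {"linear": [0, 0, 9], "spin": 0}]'

```text
time_s: 25.68
eef_pos: [0.5066, 0.0788, 0.1379]
ee_rot: [[0.008, -0.06, 0.998], [-0.004, 0.998, 0.06], [-1.0, -0.004, 0.007]]
ft_force: [0.8, 0.7, -0.8]
opening: 0.0595
```

Request:
arm_command --targets '[{"linear": [0, 0, 0], "spin": 0}, {"linear": [0, 0, 0], "spin": 0}, {"linear": [0, 0, -10], "spin": 0}, {"linear": [0, 0, -14], "spin": 0}, {"linear": [-3, 0, -8], "spin": 0}]' --fingers 44

```text
time_s: 26.3
eef_pos: [0.4718, 0.0768, 0.1402]
ee_rot: [[0.005, -0.06, 0.998], [-0.004, 0.998, 0.06], [-1.0, -0.004, 0.005]]
ft_force: [0.0, -0.1, -0.1]
opening: 0.0719
```

Request:
arm_command --targets '[{"linear": [-2, 0, 0], "spin": 0}, {"linear": [0, 0, 0], "spin": 0}, {"linear": [0, 0, 0], "spin": 0}, {"linear": [0, 0, 0], "spin": 0}, {"linear": [0, 0, 0], "spin": 0}, {"linear": [0, 0, 0], "spin": 0}]' --fingers 255

```text
time_s: 27.05
eef_pos: [0.4721, 0.0768, 0.1432]
ee_rot: [[0.008, -0.06, 0.998], [-0.004, 0.998, 0.06], [-1.0, -0.004, 0.007]]
ft_force: [0.3, -0.5, -0.2]
opening: 0.02
```

```bash
python3 - <<'E'
from h import *
st=status.get_state(); print(tobox(st['eef_pos']),np.array(st['ee_rot'])[:,0],st['opening'])
c,im=grab('side','s19'); crop(im,260,110,340,170,9,'s19c')
E
```

```text
[-119.4058   55.2135  143.2108] [ 0.0075 -0.0036 -1.    ] 0.020011752416466293
```

View pics/s19c.png

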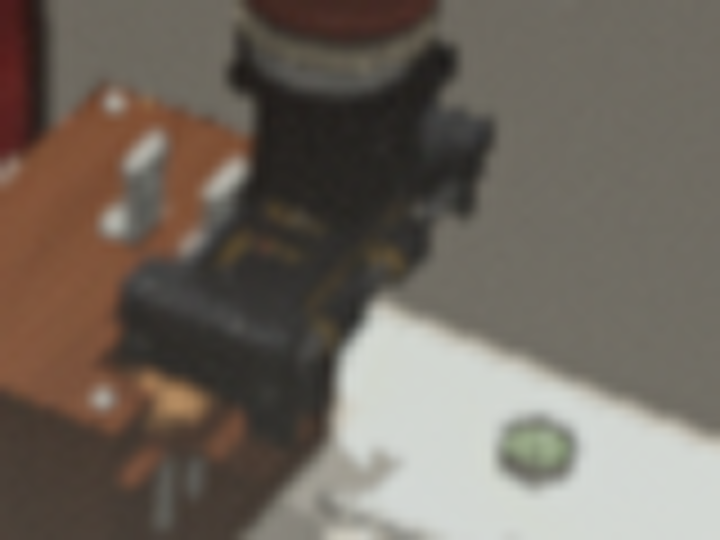

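Request:
arm_command --targets '[{"linear": [0, 0, 8], "spin": 0}, {"linear": [2, 0, 8], "spin": 0}]'

```text
time_s: 27.35
eef_pos: [0.4889, 0.0778, 0.1414]
ee_rot: [[0.008, -0.06, 0.998], [-0.004, 0.998, 0.06], [-1.0, -0.004, 0.008]]
ft_force: [-0.1, -0.3, -0.2]
opening: 0.0017
```

Request:
arm_command --targets '[{"linear": [4, 0, 8], "spin": 0}]'

```text
time_s: 27.48
eef_pos: [0.4973, 0.0783, 0.1372]
ee_rot: [[0.007, -0.06, 0.998], [-0.004, 0.998, 0.06], [-1.0, -0.004, 0.007]]
ft_force: [-3.0, 0.2, 1.1]
opening: 0.0007
```

Request:
arm_command --targets '[{"linear": [2, 0, 8], "spin": 0}]'

```text
time_s: 27.6
eef_pos: [0.5035, 0.0788, 0.1336]
ee_rot: [[0.001, -0.06, 0.998], [-0.004, 0.998, 0.06], [-1.0, -0.004, 0.001]]
ft_force: [-9.3, -0.5, -2.5]
opening: 0.0005
```

Request:
arm_command --targets '[{"linear": [1, 0, 8], "spin": 0}]'

```text
time_s: 27.72
eef_pos: [0.5083, 0.0792, 0.1302]
ee_rot: [[-0.008, -0.061, 0.998], [-0.004, 0.998, 0.061], [-1.0, -0.004, -0.008]]
ft_force: [-23.5, -1.5, 28.3]
opening: 0.0002
```

Request:
arm_command --targets '[{"linear": [-6, 0, -5], "spin": 0}, {"linear": [-4, 0, 0], "spin": 0}, {"linear": [1, 0, 8], "spin": 0}]'

```text
time_s: 28.1
eef_pos: [0.5126, 0.0795, 0.1393]
ee_rot: [[-0.007, -0.061, 0.998], [-0.004, 0.998, 0.061], [-1.0, -0.004, -0.007]]
ft_force: [0.1, 0.1, -0.2]
opening: 0.0006
```

Request:
arm_command --targets '[{"linear": [2, 0, 8], "spin": 0}]'

```text
time_s: 28.22
eef_pos: [0.5217, 0.08, 0.1376]
ee_rot: [[-0.005, -0.061, 0.998], [-0.004, 0.998, 0.061], [-1.0, -0.004, -0.006]]
ft_force: [-0.0, -0.7, -0.1]
opening: 0.0007
```

Request:
arm_command --targets '[{"linear": [2, 0, 8], "spin": 0}]'

```text
time_s: 28.35
eef_pos: [0.5306, 0.0805, 0.1355]
ee_rot: [[-0.005, -0.061, 0.998], [-0.004, 0.998, 0.061], [-1.0, -0.004, -0.005]]
ft_force: [-0.0, -0.2, -0.3]
opening: 0.0003
```

Request:
arm_command --targets '[{"linear": [0, 0, -20], "spin": 0}, {"linear": [-20, 0, -40], "spin": 0}, {"linear": [-40, 20, -40], "spin": 0}, {"linear": [-20, 50, -10], "spin": 5}]' --fingers 0

```text
time_s: 28.85
eef_pos: [0.4163, 0.1429, 0.2151]
ee_rot: [[-0.009, 0.034, 0.999], [-0.004, 0.999, -0.034], [-1.0, -0.005, -0.009]]
ft_force: [2.0, 0.3, -0.1]
opening: 0.0326
```

```bash
python3 - <<'E'
from h import *
st=status.get_state(); print(st['eef_pos'],np.array(st['ee_rot'])[:,0])
c,im=grab('side','s20'); crop(im,160,90,360,240,3.9,'s20c')
c,im=grab('top','t20'); mats('top','t20')
E
```

```text
[0.4163 0.1429 0.2151] [-0.0087 -0.0043 -1.    ]
mat c=(628.1,-1.7) yaw -88.8 size 252x148 px=(343,169)
mat c=(522.7,404.2) yaw -9.5 size 74x50 px=(219,200)
mat c=(529.2,288.6) yaw 1.1 size 72x49 px=(254,199)
mat c=(415.9,386.8) yaw 1.0 size 73x51 px=(223,234)
```

View pics/s20c.png

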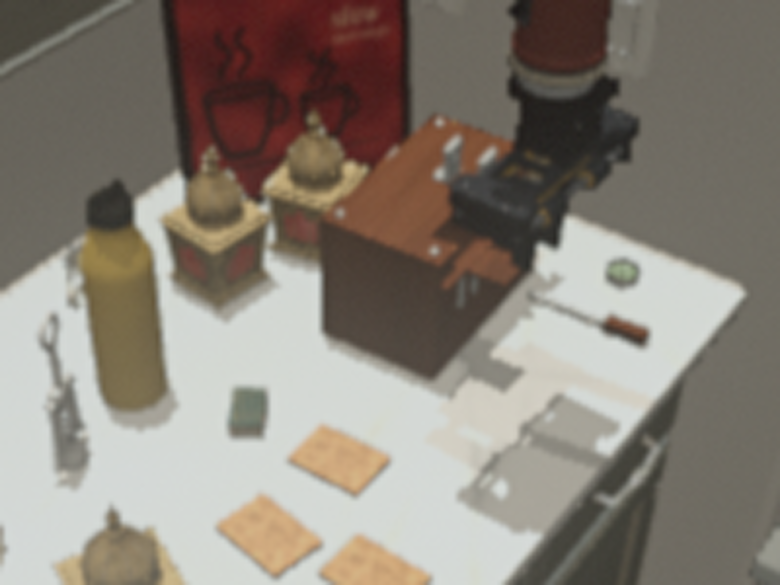

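```bash
python3 - <<'E'
from h import *
x,y=matgrip(.528,.2885,1,-31)
go([x,y,0.08],1)
E
```

```text
spin -2.6  then linear [down 136.1, left 139.8, fwd 82.5]  now [0.417  0.1467 0.2161] h=-1.6 t=28.9
```

Request:
arm_command --targets '[{"linear": [0, 50, 15], "spin": -2.6}, {"linear": [10, 50, 33], "spin": 0}, {"linear": [40, 40, 33], "spin": 0}, {"linear": [50, 0, 2], "spin": 0}, {"linear": [35, 0, 0], "spin": 0}]'

```text
time_s: 29.58
eef_pos: [0.5066, 0.2895, 0.0808]
ee_rot: [[0.005, -0.025, 1.0], [-0.001, 1.0, 0.025], [-1.0, -0.001, 0.005]]
ft_force: [0.2, -0.7, 1.0]
opening: 0.0852
```

```bash
python3 - <<'E'
from h import *
st=status.get_state(); print(np.array(st['ee_rot'])[:,0],st['opening'])
c,im=grab('wrist','w21'); crop(im,60,60,460,340,1.95,'w21c')
mats('wrist','w21')
x,y=matgrip(.528,.2885,1,-31)
go([x,y,0.004],1)
E
```

```text
[ 0.0048 -0.0006 -1.    ] 0.08516526238630052
mat c=(415.4,385.7) yaw -1.7 size 82x58 px=(401,78)
mat c=(518.5,404.2) yaw -9.7 size 77x59 px=(404,214)
mat c=(536.1,288.8) yaw -88.3 size 58x47 px=(256,238)
spin 0.4  then linear [down 71.9, left -0.0, fwd -6.7]  now [0.5037 0.2881 0.0759] h=1.4 t=29.6
```

View pics/w21c.png

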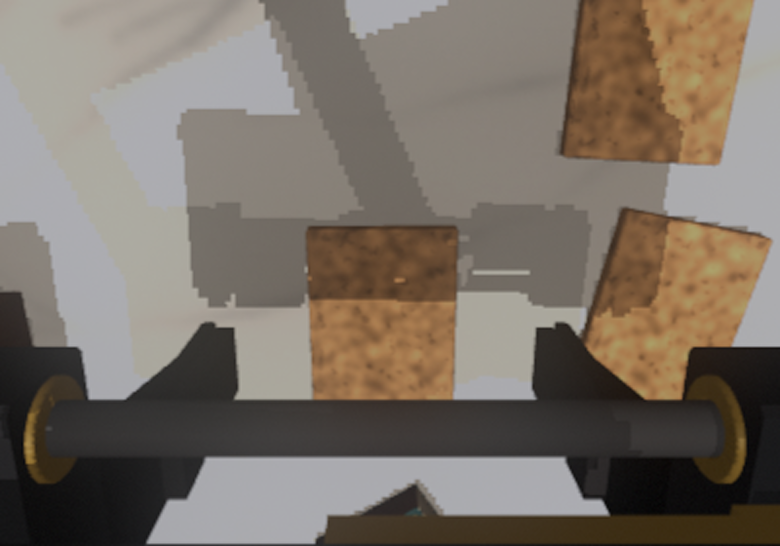

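```bash
python3 - <<'E'
from h import *
c=camf('wrist','w21')
f=lambda u,v: px2z(c,60+(u+.5)/1.95-.5,60+(v+.5)/1.95-.5,0.008)
print(f(307,228),f(457,227),f(312,398),f(380,300))
E
```

```text
[0.4862 0.2583 0.008 ] [0.4843 0.3166 0.008 ] [0.5603 0.2596 0.008 ] [0.5153 0.2874 0.008 ]
```

Request:
arm_command --targets '[{"linear": [20, -0.5, -3], "spin": 0}, {"linear": [22, 0, -3], "spin": 0}, {"linear": [20, 0, -2], "spin": 0}, {"linear": [7, 0, 0], "spin": 0}]'

```text
time_s: 30.12
eef_pos: [0.4969, 0.2849, 0.0033]
ee_rot: [[-0.004, -0.026, 1.0], [-0.005, 1.0, 0.026], [-1.0, -0.005, -0.005]]
ft_force: [-0.2, 0.3, -0.4]
opening: 0.0869
```

Request:
arm_command --targets '[{"linear": [0, 2, -1], "spin": 0}, {"linear": [0, 0, 0], "spin": 0}, {"linear": [0, 0, 0], "spin": 0}, {"linear": [0, 0, 0], "spin": 0}]' --fingers 255 --newtons 20

```text
time_s: 30.62
eef_pos: [0.4983, 0.2873, 0.0059]
ee_rot: [[-0.001, -0.027, 1.0], [-0.004, 1.0, 0.027], [-1.0, -0.004, -0.001]]
ft_force: [-0.5, -0.7, -0.5]
opening: 0.0591
```

Request:
arm_command --targets '[{"linear": [-10, 0, 0], "spin": 0}, {"linear": [-35, 0, -10], "spin": 0}, {"linear": [-45, 0, -20], "spin": -2}, {"linear": [-45, 0, -30], "spin": 0}, {"linear": [-35, 0, -20], "spin": 0}]'

```text
time_s: 31.25
eef_pos: [0.416, 0.2832, 0.1812]
ee_rot: [[-0.004, -0.062, 0.998], [-0.005, 0.998, 0.061], [-1.0, -0.005, -0.004]]
ft_force: [0.6, 0.8, -0.7]
opening: 0.059
```

```bash
python3 - <<'E'
from h import *
st=status.get_state(); print(np.array(st['ee_rot'])[:,0],st['opening'])
go(B((-165,55,165)),3.5)
E
```

```text
[-0.0041 -0.0053 -1.    ] 0.05904164379208371
spin 0.0  then linear [down 16.2, left -209.6, fwd -2.2]  now [0.416  0.2832 0.1812] h=3.5 t=31.2
```

Request:
arm_command --targets '[{"linear": [0, -35, -4], "spin": 0}, {"linear": [0, -50, 0], "spin": 0}, {"linear": [3, -50, 0], "spin": 0}, {"linear": [5, -48, 0], "spin": 0}, {"linear": [3, -25, 0], "spin": 0}, {"linear": [0, 0, 0], "spin": 0}]'

```text
time_s: 32.0
eef_pos: [0.4277, 0.0718, 0.1814]
ee_rot: [[0.014, -0.066, 0.998], [-0.001, 0.998, 0.066], [-1.0, -0.002, 0.014]]
ft_force: [-0.1, 0.6, -0.8]
opening: 0.0592
```

```bash
python3 - <<'E'
from h import *
st=status.get_state(); print(np.array(st['ee_rot'])[:,0],st['opening'])
go(B((-160,55,138)),3.5)
c,im=grab('wrist','w22'); crop(im,60,60,460,340,1.95,'w22c')
E
```

```text
[ 0.0141 -0.0011 -0.9999] 0.05918085052020689
spin 0.3  then linear [down 43.4, left 2.1, fwd 4.0]  now [0.4277 0.0718 0.1814] h=3.8 t=32.0
```

View pics/w22c.png

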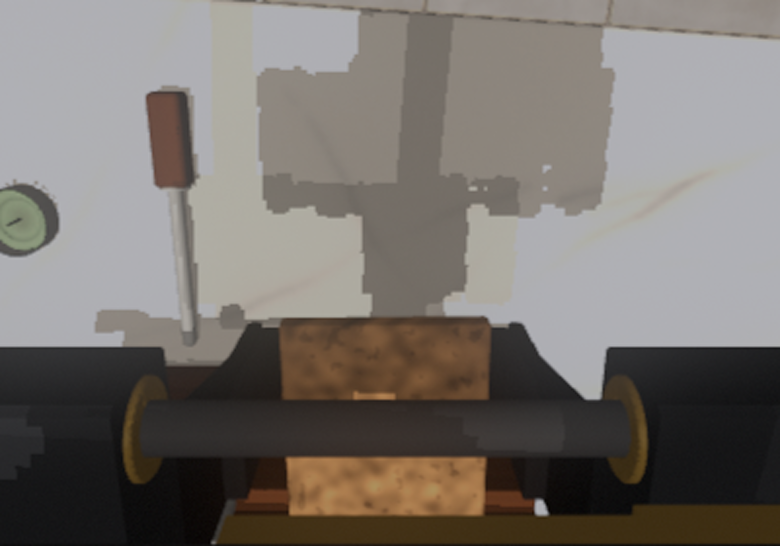

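Request:
arm_command --targets '[{"linear": [15, 0, 0], "spin": 0.3}, {"linear": [15, 0, 0], "spin": 0}, {"linear": [10, 0, 0], "spin": 0}, {"linear": [0, 0, 6], "spin": 0}]'

```text
time_s: 32.55
eef_pos: [0.4333, 0.0759, 0.1382]
ee_rot: [[0.013, -0.065, 0.998], [0.0, 0.998, 0.065], [-1.0, -0.001, 0.013]]
ft_force: [0.1, 0.0, -0.8]
opening: 0.0594
```

```bash
python3 - <<'E'
from h import *
st=status.get_state(); print(np.array(st['ee_rot'])[:,0],st['opening'])
go(B((-88,55,137.5)),3.5)
E
```

```text
[ 0.0126  0.0002 -0.9999] 0.05944764727587179
spin 0.2  then linear [down 0.7, left -1.6, fwd 70.1]  now [0.4333 0.0759 0.1382] h=3.7 t=32.5
```

Request:
arm_command --targets '[{"linear": [0.5, -1.5, 5], "spin": 0.2}, {"linear": [0, 0, 13], "spin": 0}, {"linear": [0, 0, 13], "spin": 0}]'

```text
time_s: 32.92
eef_pos: [0.4672, 0.0767, 0.1388]
ee_rot: [[0.014, -0.062, 0.998], [0.0, 0.998, 0.062], [-1.0, -0.001, 0.014]]
ft_force: [-0.2, 0.2, -0.3]
opening: 0.0596
```

```bash
python3 - <<'E'
from h import *
go(B((-88,55,137.5)),3.5)
E
```

```text
spin 0.1  then linear [down 1.3, left -0.3, fwd 36.3]  now [0.4672 0.0767 0.1388] h=3.6 t=32.9
```

Request:
arm_command --targets '[{"linear": [1, 0, 13], "spin": 0}, {"linear": [0, 0, 13], "spin": 0}, {"linear": [0, 0, 11], "spin": 0}]'

```text
time_s: 33.3
eef_pos: [0.508, 0.0789, 0.1388]
ee_rot: [[0.015, -0.062, 0.998], [0.0, 0.998, 0.062], [-1.0, -0.001, 0.015]]
ft_force: [0.3, 0.6, -0.4]
opening: 0.0592
```

Request:
arm_command --targets '[{"linear": [0, 0, 0], "spin": 0}, {"linear": [0, 0, 0], "spin": 0}, {"linear": [0, 0, -10], "spin": 0}, {"linear": [0, 0, -14], "spin": 0}, {"linear": [-5, 0, -10], "spin": 0}]' --fingers 44

```text
time_s: 33.92
eef_pos: [0.4713, 0.0768, 0.1427]
ee_rot: [[0.013, -0.062, 0.998], [0.0, 0.998, 0.062], [-1.0, -0.001, 0.013]]
ft_force: [-0.1, -0.2, -0.2]
opening: 0.0722
```

Request:
arm_command --targets '[{"linear": [-2, 0, 0], "spin": 0}, {"linear": [0, 0, 0], "spin": 0}, {"linear": [0, 0, 0], "spin": 0}, {"linear": [0, 0, 0], "spin": 0}, {"linear": [0, 0, 0], "spin": 0}, {"linear": [0, 0, 0], "spin": 0}]' --fingers 255

```text
time_s: 34.67
eef_pos: [0.4715, 0.0768, 0.1459]
ee_rot: [[0.016, -0.062, 0.998], [0.0, 0.998, 0.062], [-1.0, -0.001, 0.016]]
ft_force: [-0.5, -0.0, -0.7]
opening: 0.0197
```

```bash
python3 - <<'E'
from h import *
st=status.get_state(); print(tobox(st['eef_pos']),np.array(st['ee_rot'])[:,0],st['opening'])
E
```

```text
[-119.9995   55.1686  145.9479] [ 0.0157  0.0002 -0.9999] 0.01968584767758915
```

Request:
arm_command --targets '[{"linear": [0, 0, 8], "spin": 0}, {"linear": [1, 0, 8], "spin": 0}, {"linear": [3, 0, 8], "spin": 0}]'

```text
time_s: 35.05
eef_pos: [0.4967, 0.0783, 0.1422]
ee_rot: [[0.015, -0.062, 0.998], [0.0, 0.998, 0.062], [-1.0, -0.001, 0.015]]
ft_force: [-2.6, -1.2, 0.7]
opening: 0.001
```

Request:
arm_command --targets '[{"linear": [2, 0, 8], "spin": 0}]'

```text
time_s: 35.17
eef_pos: [0.5028, 0.0788, 0.1387]
ee_rot: [[0.009, -0.062, 0.998], [-0.0, 0.998, 0.062], [-1.0, -0.001, 0.009]]
ft_force: [-9.4, -0.5, -2.6]
opening: 0.0004
```

Request:
arm_command --targets '[{"linear": [1, 0, 7], "spin": 0}]'

```text
time_s: 35.3
eef_pos: [0.5072, 0.0792, 0.1353]
ee_rot: [[0.001, -0.062, 0.998], [-0.0, 0.998, 0.062], [-1.0, -0.0, 0.001]]
ft_force: [-5.1, 0.1, -1.9]
opening: 0.0005
```

Request:
arm_command --targets '[{"linear": [1, 0, 6], "spin": 0}]'

```text
time_s: 35.42
eef_pos: [0.5135, 0.0796, 0.1336]
ee_rot: [[0.0, -0.062, 0.998], [-0.0, 0.998, 0.062], [-1.0, -0.0, 0.0]]
ft_force: [-0.3, 0.3, 0.3]
opening: 0.0006
```

Request:
arm_command --targets '[{"linear": [-2, 0, 8], "spin": 0}, {"linear": [0, 0, 8], "spin": 0}]'

```text
time_s: 35.67
eef_pos: [0.5316, 0.0807, 0.136]
ee_rot: [[0.002, -0.062, 0.998], [-0.0, 0.998, 0.062], [-1.0, -0.0, 0.002]]
ft_force: [-0.2, 0.4, 0.3]
opening: 0.0005
```

Request:
arm_command --targets '[{"linear": [0, 0, -20], "spin": 0}, {"linear": [-20, 0, -40], "spin": 0}, {"linear": [-40, 20, -40], "spin": 0}, {"linear": [-20, 50, -10], "spin": 5}]' --fingers 0

```text
time_s: 36.17
eef_pos: [0.4183, 0.1427, 0.2182]
ee_rot: [[0.005, 0.033, 0.999], [-0.0, 0.999, -0.033], [-1.0, -0.0, 0.005]]
ft_force: [1.2, 0.4, 0.4]
opening: 0.0325
```

```bash
python3 - <<'E'
from h import *
st=status.get_state(); print(st['eef_pos'],np.array(st['ee_rot'])[:,0])
c,im=grab('side','s23'); crop(im,160,90,360,240,3.9,'s23c')
c,im=grab('top','t23'); mats('top','t23')
x,y=matgrip(.4159,.3865,-1.7,-31)
go([x,y,0.08],-1.7)
E
```

```text
[0.4183 0.1427 0.2182] [ 0.0049 -0.0002 -1.    ]
mat c=(627.1,-2.0) yaw -87.0 size 250x151 px=(342,170)
mat c=(522.8,404.4) yaw -9.5 size 74x50 px=(219,200)
mat c=(415.9,386.8) yaw 1.0 size 73x51 px=(223,234)
spin 0.2  then linear [down 139.2, left 239.8, fwd -41.2]  now [0.419  0.1465 0.2192] h=-1.5 t=36.3
```

View pics/s23c.png

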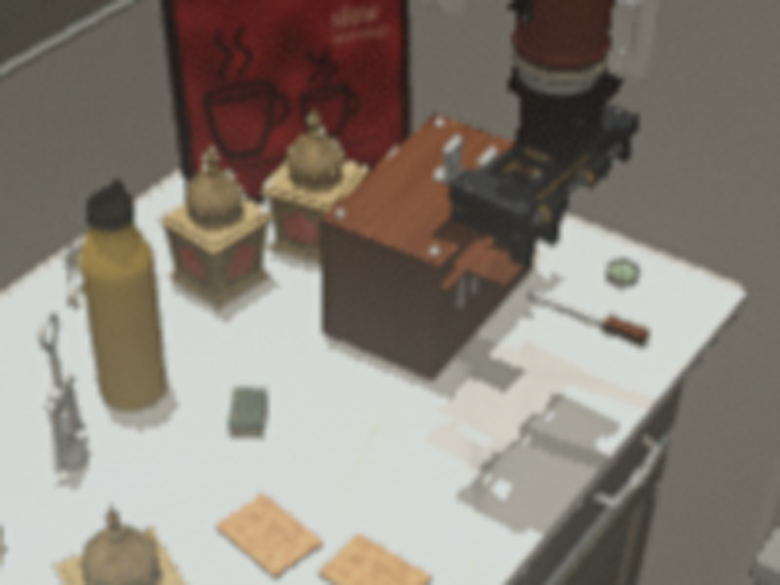

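Request:
arm_command --targets '[{"linear": [0, 50, -5], "spin": 0}, {"linear": [0, 55, -12], "spin": 0}, {"linear": [10, 58, -12], "spin": 0}, {"linear": [30, 50, -10], "spin": 0}, {"linear": [40, 24, -4], "spin": 0}, {"linear": [40, 0, 0], "spin": 0}, {"linear": [15, 0, 0], "spin": 0}]'

```text
time_s: 37.15
eef_pos: [0.3918, 0.3936, 0.0841]
ee_rot: [[0.022, 0.02, 1.0], [0.006, 1.0, -0.021], [-1.0, 0.007, 0.021]]
ft_force: [0.1, -0.4, 0.4]
opening: 0.0867
```

```bash
python3 - <<'E'
from h import *
st=status.get_state(); print(np.array(st['ee_rot'])[:,0],st['opening'])
c,im=grab('wrist','w24'); crop(im,60,60,460,340,1.95,'w24c')
mats('wrist','w24')
x,y=matgrip(.4159,.3862,-1.7,-31)
go([x,y,0.004],-1.7)
E
```

```text
[ 0.0215  0.0063 -0.9997] 0.08667760055649439
mat c=(422.8,386.0) yaw 88.6 size 59x51 px=(248,236)
mat c=(493.6,408.2) yaw 88.5 size 62x30 px=(275,310)
spin 0.5  then linear [down 79.2, left -6.3, fwd -6.5]  now [0.3916 0.3932 0.0832] h=-1.2 t=37.2
```

View pics/w24c.png

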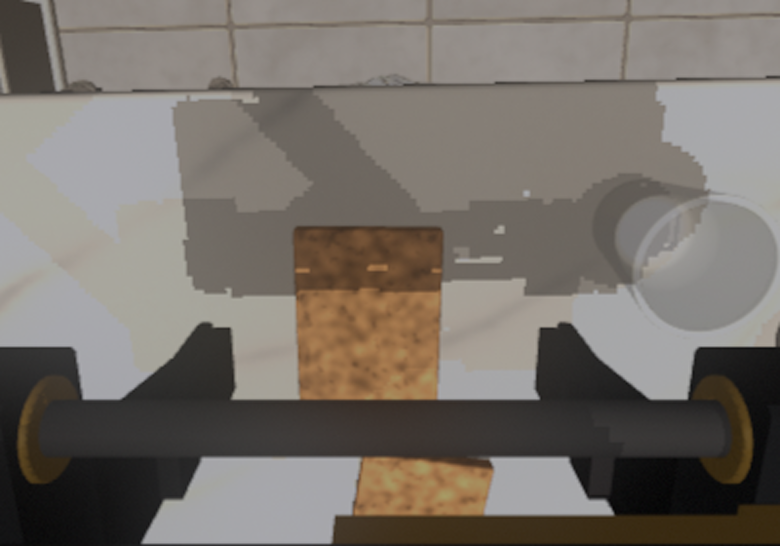

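```bash
python3 - <<'E'
from h import *
c=camf('wrist','w24')
f=lambda u,v,z=.008: px2z(c,60+(u+.5)/1.95-.5,60+(v+.5)/1.95-.5,z)
print(f(295,229),f(442,229),f(300,398),f(438,398)); print('glass',f(665,225,0.0),f(708,262,0.061),f(637,262,.061))
E
```

```text
[0.3723 0.3588 0.008 ] [0.3736 0.4167 0.008 ] [0.4475 0.3561 0.008 ] [0.4489 0.4155 0.008 ]
glass [0.3761 0.5085 0.    ] [0.3719 0.4947 0.061 ] [0.3714 0.4725 0.061 ]
```

Request:
arm_command --targets '[{"linear": [20, -2, -4], "spin": 0}, {"linear": [22, -2, -4], "spin": 0}, {"linear": [20, -2, -1], "spin": 0}, {"linear": [14, 0, 0], "spin": 0}]'

```text
time_s: 37.7
eef_pos: [0.3913, 0.3895, 0.0117]
ee_rot: [[0.03, 0.023, 0.999], [0.012, 1.0, -0.023], [-0.999, 0.013, 0.03]]
ft_force: [0.2, 0.1, 0.5]
opening: 0.0871
```

Request:
arm_command --targets '[{"linear": [3, -2, -5], "spin": 0}, {"linear": [4, 0, -4], "spin": 0}]'

```text
time_s: 37.95
eef_pos: [0.3838, 0.3879, 0.0054]
ee_rot: [[0.032, 0.024, 0.999], [0.013, 1.0, -0.024], [-0.999, 0.014, 0.032]]
ft_force: [0.2, -0.6, -0.1]
opening: 0.0867
```

Request:
arm_command --targets '[{"linear": [2.5, 0, 0], "spin": 0}, {"linear": [0, 0, 0], "spin": 0}, {"linear": [0, 0, 0], "spin": 0}, {"linear": [0, 0, 0], "spin": 0}]' --fingers 255 --newtons 20

```text
time_s: 38.45
eef_pos: [0.3844, 0.3888, 0.0042]
ee_rot: [[0.034, 0.023, 0.999], [0.015, 1.0, -0.024], [-0.999, 0.016, 0.033]]
ft_force: [-0.0, -0.8, -0.7]
opening: 0.0597
```

Request:
arm_command --targets '[{"linear": [-10, 0, 0], "spin": 0}, {"linear": [-35, 0, 0], "spin": 0}, {"linear": [-45, 0, 0], "spin": -2.5}, {"linear": [-45, 0, 0], "spin": -2.5}, {"linear": [-35, 0, 0], "spin": 0}]'

```text
time_s: 39.08
eef_pos: [0.3765, 0.3846, 0.1779]
ee_rot: [[0.029, -0.067, 0.997], [0.011, 0.998, 0.066], [-1.0, 0.009, 0.029]]
ft_force: [0.8, -0.4, -1.5]
opening: 0.0596
```

```bash
python3 - <<'E'
from h import *
st=status.get_state(); print(np.array(st['ee_rot'])[:,0],st['opening'])
go(B((-165,55,165)),3.5)
E
```

```text
[ 0.0286  0.0108 -0.9995] 0.05961692323875285
spin 0.3  then linear [down 12.9, left -313.3, fwd 31.0]  now [0.3765 0.3846 0.1779] h=3.8 t=39.1
```

Request:
arm_command --targets '[{"linear": [0, -40, 3], "spin": 0}, {"linear": [0, -55, 5], "spin": 0}, {"linear": [0, -58, 5], "spin": 0}, {"linear": [0, -58, 5], "spin": 0}, {"linear": [3, -50, 5], "spin": 0}, {"linear": [5, -35, 5], "spin": 0}, {"linear": [3, -12, 3], "spin": 0}, {"linear": [0, 0, 0], "spin": 0}]'

```text
time_s: 40.08
eef_pos: [0.4337, 0.0739, 0.1756]
ee_rot: [[0.047, -0.069, 0.996], [0.018, 0.997, 0.068], [-0.999, 0.015, 0.048]]
ft_force: [0.0, 0.4, -0.5]
opening: 0.0594
```

```bash
python3 - <<'E'
from h import *
st=status.get_state(); print(np.array(st['ee_rot'])[:,0],st['opening'])
go(B((-160,55,138)),3.5)
c,im=grab('wrist','w25'); crop(im,60,60,460,340,1.95,'w25c')
E
```

```text
[ 0.047   0.0182 -0.9987] 0.05937412554186647
spin 0.4  then linear [down 37.6, left 0.4, fwd -2.2]  now [0.4337 0.0739 0.1756] h=3.9 t=40.1
```

View pics/w25c.png

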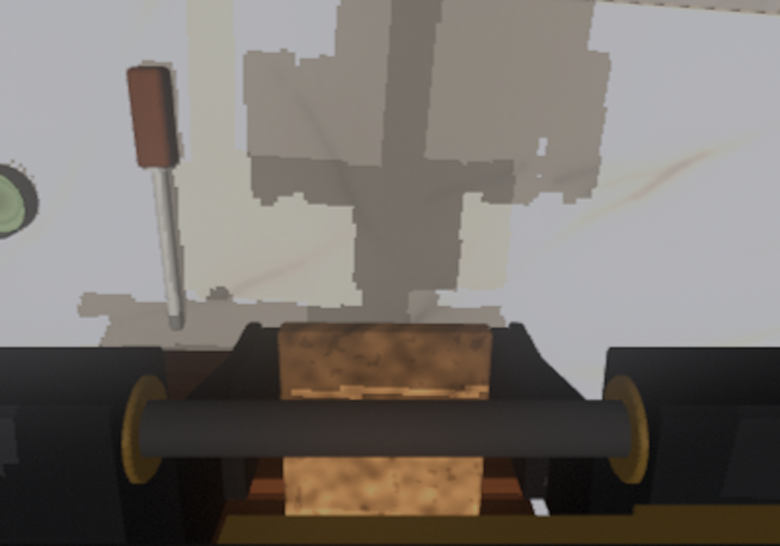

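Request:
arm_command --targets '[{"linear": [14, 0, 0], "spin": 0.4}, {"linear": [14, 0, 0], "spin": 0}, {"linear": [9, 0, 0], "spin": 0}, {"linear": [0, 0, 5], "spin": 0}]'

```text
time_s: 40.62
eef_pos: [0.4392, 0.0788, 0.1355]
ee_rot: [[0.045, -0.068, 0.997], [0.019, 0.998, 0.067], [-0.999, 0.016, 0.046]]
ft_force: [0.5, -0.3, 0.1]
opening: 0.0593
```

```bash
python3 - <<'E'
from h import *
st=status.get_state(); print(np.array(st['ee_rot'])[:,0],st['opening'])
go(B((-88,55,136.5)),3.5)
E
```

```text
[ 0.0448  0.0195 -0.9988] 0.05934619109291092
spin 0.3  then linear [down -1.0, left -4.2, fwd 64.1]  now [0.4392 0.0788 0.1355] h=3.8 t=40.6
```

Request:
arm_command --targets '[{"linear": [-1, -4, 3], "spin": 0.3}, {"linear": [0.5, 0, 11], "spin": 0}, {"linear": [0.5, 0, 11], "spin": 0}]'

```text
time_s: 41.0
eef_pos: [0.4668, 0.0762, 0.1375]
ee_rot: [[0.047, -0.062, 0.997], [0.019, 0.998, 0.061], [-0.999, 0.016, 0.048]]
ft_force: [0.6, 0.1, -0.3]
opening: 0.0595
```

```bash
python3 - <<'E'
from h import *
st=status.get_state(); print(np.array(st['ee_rot'])[:,0],st['opening'])
go(B((-86,55,136.5)),3.5)
E
```

```text
[ 0.0467  0.0194 -0.9987] 0.05947874774292131
spin 0.0  then linear [down 1.0, left 0.1, fwd 38.7]  now [0.4668 0.0762 0.1375] h=3.5 t=41.0
```

Request:
arm_command --targets '[{"linear": [1.2, 0, 13], "spin": 0}, {"linear": [0.8, 0, 13], "spin": 0}, {"linear": [0.8, 0, 11], "spin": 0}]'

```text
time_s: 41.38
eef_pos: [0.5075, 0.0785, 0.1369]
ee_rot: [[0.048, -0.062, 0.997], [0.019, 0.998, 0.061], [-0.999, 0.016, 0.049]]
ft_force: [0.1, 0.4, -0.2]
opening: 0.0597
```

Request:
arm_command --targets '[{"linear": [0, 0, 0], "spin": 0}, {"linear": [0, 0, 0], "spin": 0}, {"linear": [0, 0, -10], "spin": 0}, {"linear": [-1, 0, -14], "spin": 0}, {"linear": [-6, 0, -12], "spin": 0}]' --fingers 44

```text
time_s: 42.0
eef_pos: [0.4685, 0.0762, 0.1412]
ee_rot: [[0.045, -0.062, 0.997], [0.019, 0.998, 0.061], [-0.999, 0.017, 0.046]]
ft_force: [-0.3, -0.3, -0.1]
opening: 0.0718
```

Request:
arm_command --targets '[{"linear": [-3, 0, 0], "spin": 0}, {"linear": [0, 0, 0], "spin": 0}, {"linear": [0, 0, 0], "spin": 0}, {"linear": [0, 0, 0], "spin": 0}, {"linear": [0, 0, 0], "spin": 0}, {"linear": [0, 0, 0], "spin": 0}]' --fingers 255

```text
time_s: 42.75
eef_pos: [0.4674, 0.0761, 0.1446]
ee_rot: [[0.046, -0.062, 0.997], [0.019, 0.998, 0.061], [-0.999, 0.016, 0.047]]
ft_force: [0.8, -0.3, 0.6]
opening: 0.0201
```

```bash
python3 - <<'E'
from h import *
st=status.get_state(); print(tobox(st['eef_pos']),np.array(st['ee_rot'])[:,0],st['opening'])
E
```

```text
[-124.051    54.7895  144.619 ] [ 0.0463  0.0194 -0.9987] 0.020133044503211264
```

Request:
arm_command --targets '[{"linear": [0, 0, 10], "spin": 0}, {"linear": [1.5, 0, 9], "spin": 0}, {"linear": [3.5, 0, 8], "spin": 0}]'

```text
time_s: 43.12
eef_pos: [0.4965, 0.078, 0.1409]
ee_rot: [[0.047, -0.062, 0.997], [0.019, 0.998, 0.061], [-0.999, 0.016, 0.048]]
ft_force: [-3.4, -0.7, -0.4]
opening: 0.0011
```

Request:
arm_command --targets '[{"linear": [2.5, 0, 8], "spin": 0}]'

```text
time_s: 43.25
eef_pos: [0.503, 0.0785, 0.1373]
ee_rot: [[0.041, -0.062, 0.997], [0.019, 0.998, 0.061], [-0.999, 0.017, 0.042]]
ft_force: [-7.6, 0.0, -2.5]
opening: 0.0006
```

Request:
arm_command --targets '[{"linear": [1.5, 0, 7], "spin": 0}]'

```text
time_s: 43.38
eef_pos: [0.5078, 0.079, 0.1338]
ee_rot: [[0.034, -0.062, 0.997], [0.019, 0.998, 0.062], [-0.999, 0.017, 0.035]]
ft_force: [-1.3, 0.3, -1.8]
opening: -0.0002
```

Request:
arm_command --targets '[{"linear": [0.5, 0, 6], "spin": 0}]'

```text
time_s: 43.5
eef_pos: [0.5141, 0.0794, 0.1327]
ee_rot: [[0.033, -0.062, 0.998], [0.019, 0.998, 0.062], [-0.999, 0.017, 0.034]]
ft_force: [0.4, 0.0, -0.3]
opening: 0.0003
```

Request:
arm_command --targets '[{"linear": [-4, 0, 8], "spin": 0}, {"linear": [0, 0, 8], "spin": 0}]'

```text
time_s: 43.75
eef_pos: [0.532, 0.0804, 0.138]
ee_rot: [[0.035, -0.062, 0.997], [0.019, 0.998, 0.062], [-0.999, 0.017, 0.036]]
ft_force: [0.1, 0.2, 0.3]
opening: 0.0006
```

```bash
python3 - <<'E'
from h import *
st=status.get_state(); print(tobox(st['eef_pos']),np.array(st['ee_rot'])[:,0],st['ft_force'])
E
```

```text
[-59.3631  55.1221 138.0291] [ 0.0351  0.0192 -0.9992] [0.0816 0.1989 0.3058]
```

Request:
arm_command --targets '[{"linear": [0.5, 0, 8], "spin": 0}, {"linear": [0.3, 0, 5], "spin": 0}]'

```text
time_s: 44.0
eef_pos: [0.5436, 0.0811, 0.138]
ee_rot: [[0.029, -0.063, 0.998], [0.019, 0.998, 0.062], [-0.999, 0.017, 0.03]]
ft_force: [-25.4, -2.6, 18.0]
opening: 0.0003
```

Request:
arm_command --targets '[{"linear": [0, 0, 3], "spin": 0}, {"linear": [0, 0, 3], "spin": 0}]'

```text
time_s: 44.25
eef_pos: [0.5431, 0.0811, 0.1381]
ee_rot: [[0.011, -0.063, 0.998], [0.017, 0.998, 0.063], [-1.0, 0.016, 0.012]]
ft_force: [-15.7, -2.5, 11.8]
opening: 0.0003
```

Request:
arm_command --targets '[{"linear": [0, 0, 1], "spin": 0}, {"linear": [0, 0, -6], "spin": 0}, {"linear": [0, 9, 0], "spin": 0}, {"linear": [0, 3, 0], "spin": 0}]'

```text
time_s: 44.75
eef_pos: [0.5366, 0.0933, 0.1388]
ee_rot: [[0.01, -0.063, 0.998], [0.017, 0.998, 0.063], [-1.0, 0.016, 0.011]]
ft_force: [-0.2, -0.1, -0.1]
opening: 0.0002
```

Request:
arm_command --targets '[{"linear": [0, 3, 0], "spin": 0}]'

```text
time_s: 44.88
eef_pos: [0.5365, 0.0966, 0.1388]
ee_rot: [[0.01, -0.063, 0.998], [0.017, 0.998, 0.063], [-1.0, 0.016, 0.011]]
ft_force: [-0.2, -4.8, -0.1]
opening: 0.0007
```

Request:
arm_command --targets '[{"linear": [0, 3, 0], "spin": 0}, {"linear": [0, 3, 0], "spin": 0}]'

```text
time_s: 45.12
eef_pos: [0.5366, 0.0965, 0.139]
ee_rot: [[0.01, -0.064, 0.998], [0.004, 0.998, 0.064], [-1.0, 0.003, 0.01]]
ft_force: [-0.7, -12.1, 1.3]
opening: 0.0005
```

Request:
arm_command --targets '[{"linear": [0, -10, 0], "spin": 0}, {"linear": [0, 0, -30], "spin": 0}, {"linear": [-20, 0, -45], "spin": 0}, {"linear": [-50, 0, -40], "spin": 0}]' --fingers 0

```text
time_s: 45.62
eef_pos: [0.4196, 0.078, 0.2039]
ee_rot: [[0.003, -0.063, 0.998], [0.005, 0.998, 0.063], [-1.0, 0.005, 0.003]]
ft_force: [0.2, 1.4, 0.9]
opening: 0.0325
```

```bash
python3 - <<'E'
from h import *
st=status.get_state(); print(st['eef_pos'],np.array(st['ee_rot'])[:,0])
c,im=grab('side','s26'); crop(im,130,90,330,290,3,'s26c')
c,im=grab('top','t26'); mats('top','t26'); crop(im,130,150,260,260,5.5,'t26c')
E
```

```text
[0.4196 0.078  0.2039] [ 0.0026  0.0051 -1.    ]
mat c=(605.2,-3.3) yaw -86.6 size 250x195 px=(342,172)
mat c=(522.5,404.2) yaw -9.2 size 73x50 px=(219,200)
```

View pics/s26c.png

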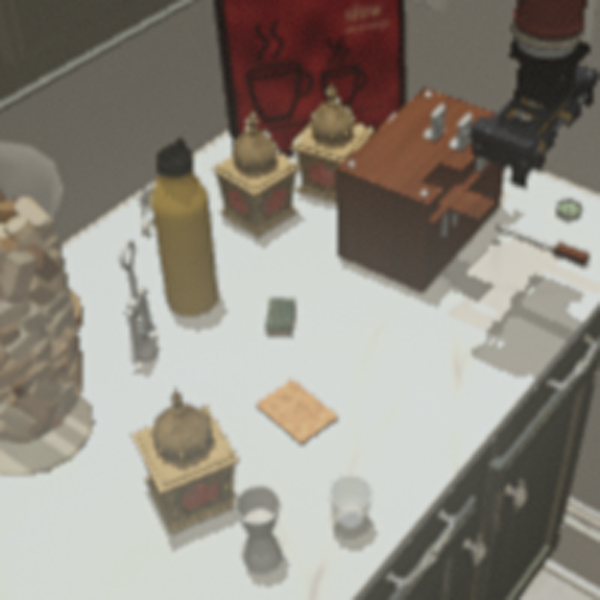

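View pics/t26c.png

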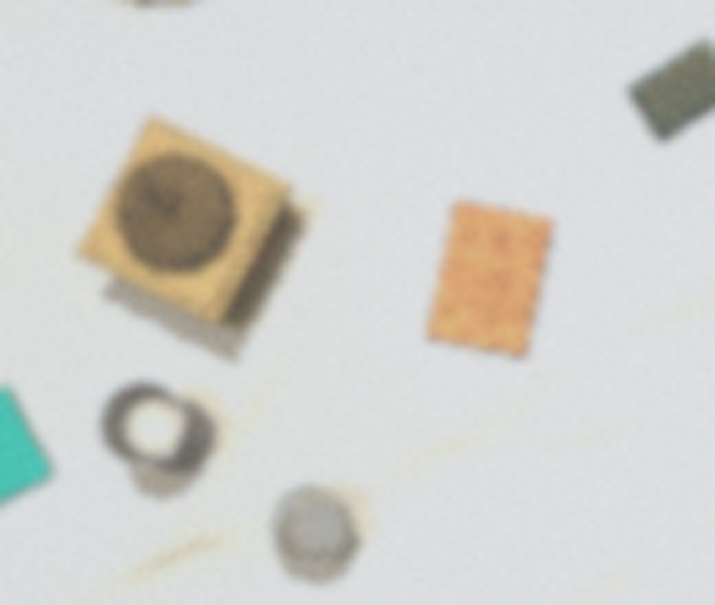

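```bash
python3 - <<'E'
from h import *
c=cam('top'); k=5.5
f=lambda u,v,z: px2z(c,130+(u+.5)/k-.5,150+(v+.5)/k-.5,z)
print('roof right corner',f(292,188,.11),f(292,188,.13),f(292,188,.09)); print('roof lower', f(215,325,.11)); print('base',f(306,210,0),f(238,357,0))
x,y=matgrip(.5225,.4043,-9.6,-31); print(x,y)
for s in (1,-1):
  for t in (1,-1):
    a=np.radians(-9.6); z=np.array([np.cos(a),np.sin(a)]); yy=np.array([-z[1],z[0]]); print('body corner',np.array([x,y])+s*.095*yy+t*.0375*z)
x,y=matgrip(.5225,.4043,-9.6,-36); go([x,y,0.12],-9.6)
E
```

```text
roof right corner [0.5558 0.5051 0.11  ] [0.552  0.5015 0.13  ] [0.5595 0.5086 0.09  ]
roof lower [0.4797 0.5431 0.11  ]
base [0.5631 0.5155 0.    ] [0.4747 0.5514 0.    ]
0.4919341228508143 0.4094698311481992
body corner [0.5448 0.4969]
body corner [0.4708 0.5094]
body corner [0.5131 0.3095]
body corner [0.4391 0.3221]
spin 13.3  then linear [down 91.4, left 338.1, fwd 7.5]  now [0.4232 0.0782 0.2114] h=3.7 t=45.7
```

```bash
python3 - <<'E'
from h import *
x,y=matgrip(.5225,.4043,-9.6,-33); a=np.radians(-9.6); x-= -np.sin(a)*.006*1; y-=np.cos(a)*.006; print(x,y)
go([x,y,0.10],-9.6)
E
```

```text
0.4889615182963767 0.40388739241920835
spin 13.3  then linear [down 111.4, left 332.1, fwd 10.5]  now [0.4232 0.0782 0.2114] h=3.7 t=45.7
```

Request:
arm_command --targets '[{"linear": [0, 20, 0], "spin": 6.6}, {"linear": [0, 40, 0], "spin": 6.7}, {"linear": [0, 56, 2], "spin": 0}, {"linear": [0, 58, 2], "spin": 0}, {"linear": [0, 58, 2], "spin": 0}, {"linear": [10, 55, 2], "spin": 0}, {"linear": [25, 30, 2], "spin": 0}, {"linear": [30, 8, 0], "spin": 0}, {"linear": [25, 0, 0], "spin": 0}]'

```text
time_s: 46.85
eef_pos: [0.49, 0.4115, 0.1229]
ee_rot: [[0.029, 0.177, 0.984], [0.012, 0.984, -0.177], [-0.999, 0.017, 0.027]]
ft_force: [-0.1, -0.5, 0.3]
opening: 0.087
```

```bash
python3 - <<'E'
from h import *
st=status.get_state(); print(np.array(st['ee_rot'])[:,0],st['opening'])
c,im=grab('wrist','w27'); crop(im,60,60,460,340,1.95,'w27c')
go([.489,.4039,0.004],-9.6)
E
```

```text
[ 0.0293  0.0122 -0.9995] 0.0869791948018566
spin -0.6  then linear [down 114.8, left -5.7, fwd 1.9]  now [0.4881 0.4099 0.1188] h=-10.2 t=46.9
```

View pics/w27c.png

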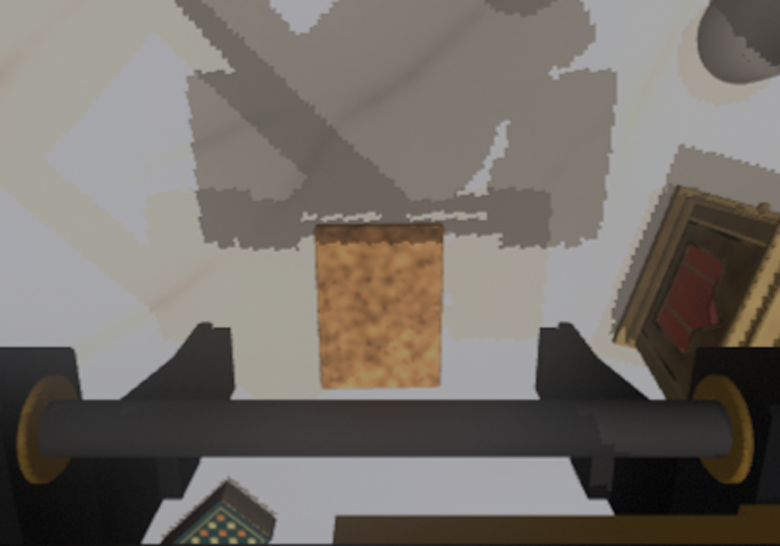

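```bash
python3 - <<'E'
from h import *
c=camf('wrist','w27')
f=lambda u,v,z=.008: px2z(c,60+(u+.5)/1.95-.5,60+(v+.5)/1.95-.5,z)
print(f(316,227),f(442,226),f(321,388),f(440,385)); print('lantern',f(613,340,0.0),f(680,150,0), 'roof',f(725,345,.11))
E
```

```text
[0.476  0.3835 0.008 ] [0.486  0.4403 0.008 ] [0.5577 0.3684 0.008 ] [0.5671 0.4271 0.008 ]
lantern [0.5627 0.517  0.    ] [0.4725 0.5535 0.    ] roof [0.5108 0.5147 0.11  ]
```

Request:
arm_command --targets '[{"linear": [25, -3.5, -1], "spin": 0}, {"linear": [25, -3, -1], "spin": 0}, {"linear": [25, 0, -1], "spin": 0}, {"linear": [22, 0, 0], "spin": 0}]'

```text
time_s: 47.4
eef_pos: [0.4878, 0.4055, 0.0191]
ee_rot: [[0.025, 0.178, 0.984], [0.011, 0.984, -0.178], [-1.0, 0.015, 0.023]]
ft_force: [-0.1, -0.1, -0.2]
opening: 0.0873
```

Request:
arm_command --targets '[{"linear": [11, 0, 0], "spin": 0}, {"linear": [4.5, 0, 0], "spin": 0}]'

```text
time_s: 47.65
eef_pos: [0.4877, 0.405, 0.0016]
ee_rot: [[0.023, 0.178, 0.984], [0.01, 0.984, -0.178], [-1.0, 0.014, 0.02]]
ft_force: [0.0, -0.6, 0.3]
opening: 0.0873
```

Request:
arm_command --targets '[{"linear": [0, 0, 0], "spin": 0}, {"linear": [0, 0, 0], "spin": 0}, {"linear": [0, 0, 0], "spin": 0}, {"linear": [0, 0, 0], "spin": 0}]' --fingers 255 --newtons 20

```text
time_s: 48.15
eef_pos: [0.4894, 0.4061, 0.0043]
ee_rot: [[0.026, 0.178, 0.984], [0.012, 0.984, -0.178], [-1.0, 0.017, 0.023]]
ft_force: [0.5, -0.1, -0.7]
opening: 0.0597
```

Request:
arm_command --targets '[{"linear": [-10, 0, 0], "spin": 0}, {"linear": [-35, -10, -5], "spin": 0}, {"linear": [-45, -20, -20], "spin": -6.5}, {"linear": [-45, -30, -20], "spin": -7}, {"linear": [-35, -40, -20], "spin": 0}]'

```text
time_s: 48.78
eef_pos: [0.4135, 0.3078, 0.1761]
ee_rot: [[0.024, -0.066, 0.998], [0.011, 0.998, 0.066], [-1.0, 0.009, 0.025]]
ft_force: [0.4, -0.8, 0.8]
opening: 0.0593
```

```bash
python3 - <<'E'
from h import *
st=status.get_state(); print(np.array(st['ee_rot'])[:,0],st['opening'])
go(B((-165,55,170)),3.5)
E
```

```text
[ 0.0239  0.011  -0.9997] 0.059332664767992725
spin 0.3  then linear [down 6.1, left -234.3, fwd -1.3]  now [0.4135 0.3078 0.1761] h=3.8 t=48.8
```

Request:
arm_command --targets '[{"linear": [0, -45, -1], "spin": 0}, {"linear": [0, -55, -2], "spin": 0}, {"linear": [0, -55, -2], "spin": 0}, {"linear": [0, -45, 0], "spin": 0}, {"linear": [0, -28, 0], "spin": 0}, {"linear": [0, 0, 0], "spin": 0}]'

```text
time_s: 49.52
eef_pos: [0.426, 0.0732, 0.1838]
ee_rot: [[0.042, -0.067, 0.997], [0.015, 0.998, 0.066], [-0.999, 0.012, 0.043]]
ft_force: [0.1, 0.9, -0.3]
opening: 0.0593
```

```bash
python3 - <<'E'
from h import *
st=status.get_state(); print(np.array(st['ee_rot'])[:,0],st['opening'])
go(B((-162,55,137)),3.5)
c,im=grab('wrist','w28'); crop(im,60,60,460,340,1.95,'w28c')
E
```

```text
[ 0.0422  0.0146 -0.999 ] 0.05926048524768209
spin 0.3  then linear [down 46.8, left 0.6, fwd 3.6]  now [0.426  0.0732 0.1838] h=3.8 t=49.5
```

View pics/w28c.png

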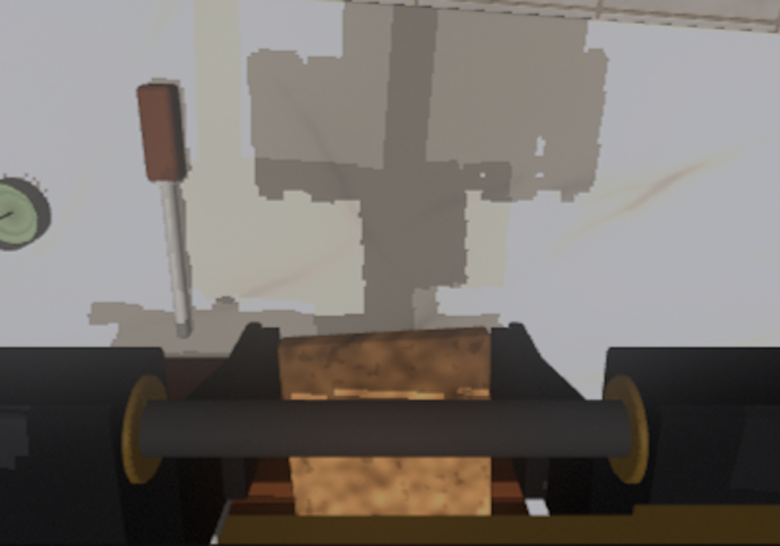

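Request:
arm_command --targets '[{"linear": [15, 0, 0], "spin": 2.6}, {"linear": [15, 0, 0], "spin": 0}, {"linear": [12, 0, 0], "spin": 0}, {"linear": [5, 0, 0], "spin": 0}]'

```text
time_s: 50.08
eef_pos: [0.4284, 0.0782, 0.1362]
ee_rot: [[0.044, -0.027, 0.999], [0.017, 1.0, 0.026], [-0.999, 0.015, 0.045]]
ft_force: [0.4, 0.0, -0.5]
opening: 0.0596
```

```bash
python3 - <<'E'
from h import *
st=status.get_state(); print(np.array(st['ee_rot'])[:,0],st['opening'])
go(B((-125,55,136)),1.2)
E
```

```text
[ 0.0441  0.0166 -0.9989] 0.059627543575882805
spin 0.3  then linear [down 0.2, left -2.8, fwd 38.0]  now [0.4284 0.0782 0.1362] h=1.5 t=50.1
```

Request:
arm_command --targets '[{"linear": [0, -2.8, 4], "spin": 0.3}, {"linear": [0.6, 0, 8], "spin": 0}, {"linear": [0.6, 0.5, 10], "spin": 0}]'

```text
time_s: 50.45
eef_pos: [0.4519, 0.0767, 0.1361]
ee_rot: [[0.045, -0.022, 0.999], [0.017, 1.0, 0.022], [-0.999, 0.016, 0.045]]
ft_force: [-0.1, -0.1, -1.4]
opening: 0.0592
```

```bash
python3 - <<'E'
from h import *
st=status.get_state(); print(tobox(st['eef_pos']))
go(B((-110,55,136)),1.2)
E
```

```text
[-139.5744   56.2723  136.1228]
spin 0.0  then linear [down 0.1, left -0.1, fwd 29.6]  now [0.4519 0.0767 0.1361] h=1.2 t=50.5
```

Request:
arm_command --targets '[{"linear": [0.5, -0.5, 10], "spin": 0}, {"linear": [0.5, 0.3, 10], "spin": 0}, {"linear": [0.5, 0.4, 10], "spin": 0}]'

```text
time_s: 50.82
eef_pos: [0.4851, 0.0774, 0.1366]
ee_rot: [[0.046, -0.022, 0.999], [0.017, 1.0, 0.021], [-0.999, 0.016, 0.046]]
ft_force: [0.6, 0.4, 0.2]
opening: 0.0596
```

Request:
arm_command --targets '[{"linear": [0.6, 0.5, 12], "spin": 0}, {"linear": [0.6, 0.5, 12], "spin": 0}]'

```text
time_s: 51.08
eef_pos: [0.5103, 0.079, 0.1364]
ee_rot: [[0.045, -0.022, 0.999], [0.016, 1.0, 0.021], [-0.999, 0.016, 0.045]]
ft_force: [-29.1, -3.6, 13.5]
opening: 0.0593
```

```bash
python3 - <<'E'
from h import *
st=status.get_state(); print(tobox(st['eef_pos']))
E
```

```text
[-81.1164  55.0284 136.4235]
```

Request:
arm_command --targets '[{"linear": [0, 0, -2], "spin": 0}, {"linear": [0, 0, 0], "spin": 0}, {"linear": [0, 0, -10], "spin": 0}, {"linear": [-1, 0, -14], "spin": 0}, {"linear": [-6, 0, -12], "spin": 0}]' --fingers 44

```text
time_s: 51.7
eef_pos: [0.4706, 0.0782, 0.141]
ee_rot: [[0.043, -0.022, 0.999], [0.017, 1.0, 0.021], [-0.999, 0.016, 0.044]]
ft_force: [0.4, -0.3, 0.3]
opening: 0.072
```

Request:
arm_command --targets '[{"linear": [-3, 0, 0], "spin": -2.3}, {"linear": [0, 0, 0], "spin": 0}, {"linear": [0, 0, 0], "spin": 0}, {"linear": [0, 0, 0], "spin": 0}, {"linear": [0, 0, 0], "spin": 0}, {"linear": [0, 0, 0], "spin": 0}]' --fingers 255

```text
time_s: 52.45
eef_pos: [0.4676, 0.0783, 0.1443]
ee_rot: [[0.044, -0.061, 0.997], [0.017, 0.998, 0.061], [-0.999, 0.014, 0.045]]
ft_force: [-0.5, -0.5, -0.3]
opening: 0.0197
```

```bash
python3 - <<'E'
from h import *
st=status.get_state(); print(tobox(st['eef_pos']),np.array(st['ee_rot'])[:,0],st['opening'],heading())
E
```

```text
[-123.7577   56.9011  144.3276] [ 0.0441  0.0167 -0.9989] 0.019696889900742715 3.4890533799543872
```

Mat rear is now at about −90. Same diagonal stroke.

Request:
arm_command --targets '[{"linear": [0, -1.5, 10], "spin": 0}, {"linear": [1, 0, 10], "spin": 0}, {"linear": [3, 0, 8], "spin": 0}]'

```text
time_s: 52.82
eef_pos: [0.4979, 0.0785, 0.1416]
ee_rot: [[0.045, -0.061, 0.997], [0.017, 0.998, 0.061], [-0.999, 0.014, 0.046]]
ft_force: [-2.0, 1.0, -0.5]
opening: 0.0008
```

Request:
arm_command --targets '[{"linear": [2.5, 0, 8], "spin": 0}]'

```text
time_s: 52.95
eef_pos: [0.5045, 0.079, 0.138]
ee_rot: [[0.039, -0.061, 0.997], [0.017, 0.998, 0.061], [-0.999, 0.014, 0.04]]
ft_force: [-7.5, -0.7, -1.9]
opening: 0.0005
```

Request:
arm_command --targets '[{"linear": [1.5, 0, 7], "spin": 0}]'

```text
time_s: 53.08
eef_pos: [0.5105, 0.0795, 0.1351]
ee_rot: [[0.035, -0.061, 0.998], [0.016, 0.998, 0.061], [-0.999, 0.014, 0.036]]
ft_force: [-0.3, 0.1, -0.0]
opening: 0.0003
```

Request:
arm_command --targets '[{"linear": [-1, 0, 8], "spin": 0}, {"linear": [0, 0, 8], "spin": 0}, {"linear": [0.5, 0, 8], "spin": 0}]'

```text
time_s: 53.45
eef_pos: [0.5374, 0.0811, 0.1369]
ee_rot: [[0.037, -0.061, 0.997], [0.017, 0.998, 0.061], [-0.999, 0.014, 0.038]]
ft_force: [0.6, -0.3, -0.1]
opening: 0.0004
```

Request:
arm_command --targets '[{"linear": [0.3, 0, 6], "spin": 0}, {"linear": [0.3, 0, 3], "spin": 0}]'

```text
time_s: 53.7
eef_pos: [0.5435, 0.0815, 0.1366]
ee_rot: [[0.028, -0.062, 0.998], [0.016, 0.998, 0.061], [-0.999, 0.014, 0.029]]
ft_force: [-21.8, -3.2, 15.9]
opening: 0.0007
```

Request:
arm_command --targets '[{"linear": [0, 0, 3], "spin": 0}, {"linear": [0, 0, 3], "spin": 0}, {"linear": [0, 0, 2], "spin": 0}]'

```text
time_s: 54.08
eef_pos: [0.5429, 0.0814, 0.1368]
ee_rot: [[0.005, -0.063, 0.998], [0.014, 0.998, 0.063], [-1.0, 0.013, 0.006]]
ft_force: [-8.7, -0.7, 5.8]
opening: 0.0004
```

Request:
arm_command --targets '[{"linear": [0, 0, -6], "spin": 0}, {"linear": [0, 10, 0], "spin": 0}, {"linear": [0, 5, 0], "spin": 0}, {"linear": [0, 3, 0], "spin": 0}]'

```text
time_s: 54.58
eef_pos: [0.5366, 0.0967, 0.1375]
ee_rot: [[0.007, -0.063, 0.998], [0.006, 0.998, 0.063], [-1.0, 0.006, 0.008]]
ft_force: [-1.3, -21.1, 0.7]
opening: 0.0003
```

Request:
arm_command --targets '[{"linear": [0, 1.5, 0], "spin": 0}, {"linear": [0, -9, 0], "spin": 0}, {"linear": [0, 0, -30], "spin": 0}, {"linear": [-20, 0, -45], "spin": 0}, {"linear": [-50, 0, -40], "spin": 0}]' --fingers 90

```text
time_s: 55.2
eef_pos: [0.4203, 0.078, 0.2031]
ee_rot: [[0.001, -0.064, 0.998], [-0.001, 0.998, 0.064], [-1.0, -0.001, 0.001]]
ft_force: [1.4, 0.2, 0.8]
opening: 0.0425
```

```bash
python3 - <<'E'
from h import *
st=status.get_state(); print(st['eef_pos'],np.array(st['ee_rot'])[:,0],st['opening'])
c,im=grab('side','s29'); crop(im,130,90,330,290,3,'s29c')
c,im=grab('top','t29'); crop(im,90,120,410,280,2.45,'t29c')
go(B((-75.5,-55,215)),3.5)
E
```

```text
[0.4203 0.078  0.2031] [ 0.001  -0.0011 -1.    ] 0.042451370239191925
spin 0.2  then linear [down -4.5, left -114.6, fwd 91.9]  now [0.4239 0.0783 0.2105] h=3.7 t=55.3
```

View pics/s29c.png

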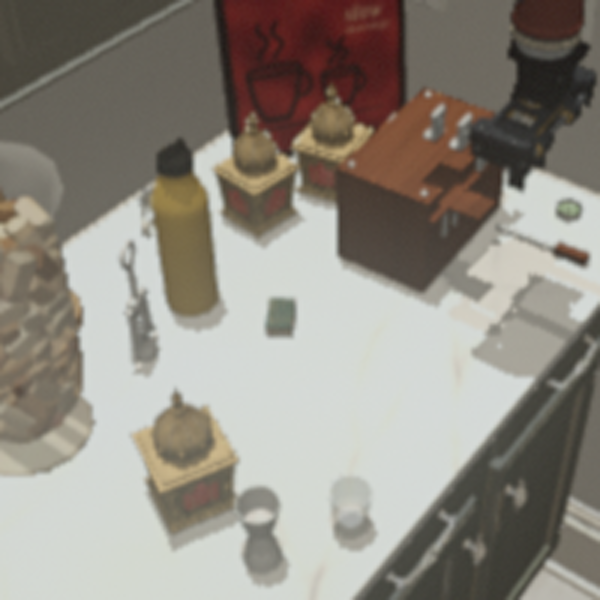

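View pics/t29c.png

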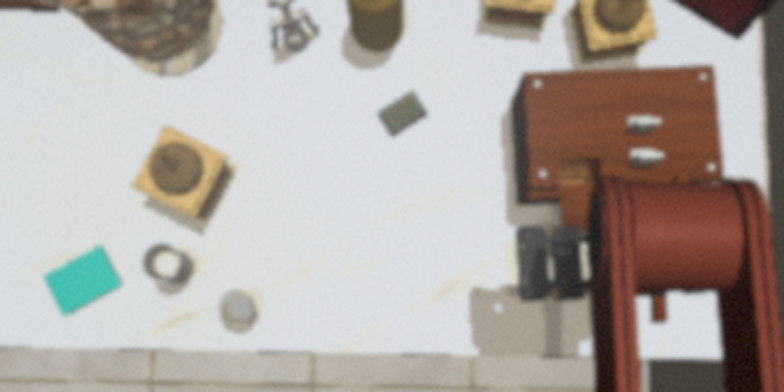

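Request:
arm_command --targets '[{"linear": [-5, -38, 30], "spin": 0}, {"linear": [-5, -38, 30], "spin": 0}, {"linear": [0, -36, 28], "spin": 0}, {"linear": [0, 0, 0], "spin": 0}]'

```text
time_s: 55.8
eef_pos: [0.5235, -0.029, 0.2239]
ee_rot: [[0.024, -0.068, 0.997], [0.001, 0.998, 0.068], [-1.0, -0.001, 0.024]]
ft_force: [-0.2, 0.6, -1.3]
opening: 0.0564
```

```bash
python3 - <<'E'
from h import *
st=status.get_state(); print(np.array(st['ee_rot'])[:,0],st['opening'])
c,im=grab('wrist','w30'); crop(im,60,60,460,340,1.95,'w30c')
im2=cv2.imread('pics/t29.png'); crop(im2,300,170,360,220,10,'t29n')
go(B((-75.5,-55,171)),3.5)
E
```

```text
[ 0.0238  0.0006 -0.9997] 0.05636074620828659
spin 0.4  then linear [down 52.7, left -2.7, fwd -0.1]  now [ 0.5225 -0.0278  0.2237] h=3.9 t=55.9
```

View pics/w30c.png

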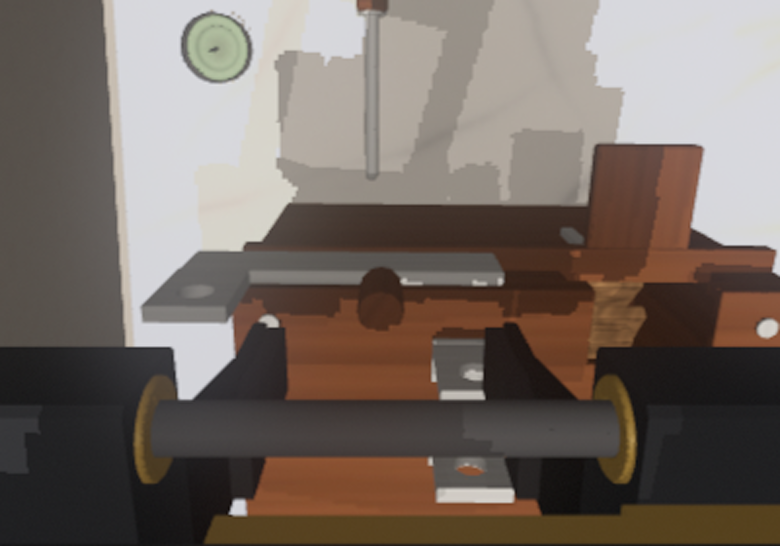

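View pics/t29n.png

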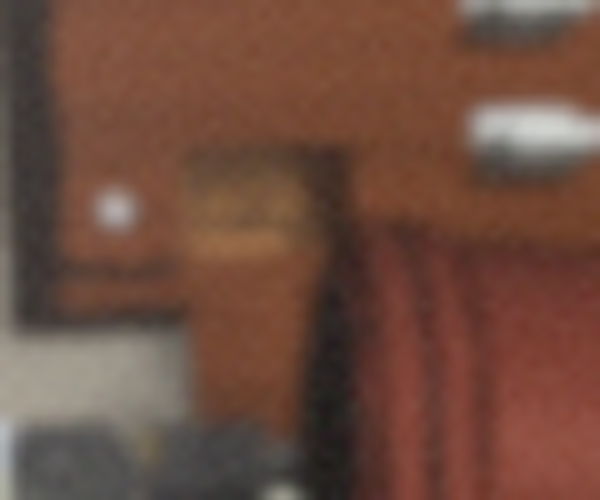

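```bash
python3 - <<'E'
from h import *
c=cam('top'); w=camf('wrist','w30')
f=lambda u,v,z: tobox(px2z(w,60+(u+.5)/1.95-.5,60+(v+.5)/1.95-.5,z))
for z in (.13,.1,.05,.02): print(z,tobox(px2z(c,325.5,194.3,z)),tobox(px2z(c,325.5,186,z)), 'wrist',f(640,285,z),f(600,355,z))
E
python3 - <<'E'
import sys; sys.path.insert(0,'.')
import os; os.chdir('.')
from h import *
im=cv2.imread('pics/w30.png'); crop(im,340,190,470,260,6,'w30n')
E
```

```text
0.13 [-62.9283  54.1461 130.    ] [-38.0608  52.4024 130.    ] wrist [-63.8199  57.4369 130.    ] [-29.981   43.7972 130.    ]
0.1 [-58.2501  48.6577 100.    ] [-32.7663  46.8708 100.    ] wrist [-52.8705  70.6029 100.    ] [-15.0344  55.3519 100.    ]
0.05 [-50.4532  39.5105  50.    ] [-23.9422  37.6516  50.    ] wrist [-34.6217  92.546   50.    ] [ 9.8766 74.6097 50.    ]
0.02 [-45.775   34.0222  20.    ] [-18.6478  32.1201  20.    ] wrist [-23.6724 105.712   20.    ] [24.8232 86.1644 20.    ]
```

View pics/w30n.png

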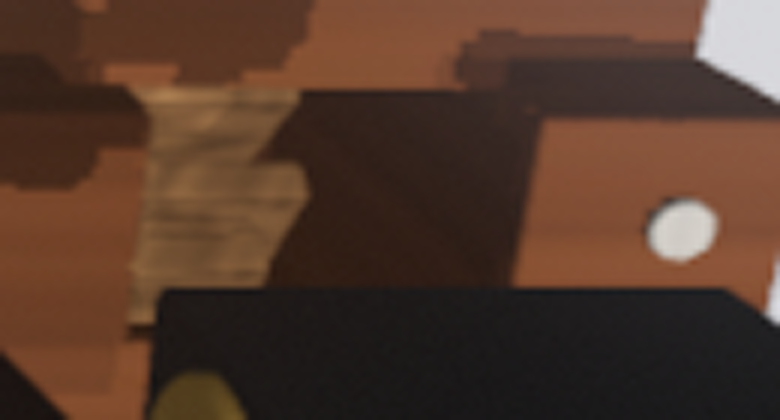

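Request:
arm_command --targets '[{"linear": [18, -1.5, -1], "spin": 0.4}, {"linear": [18, -1, -1], "spin": 0}, {"linear": [15, 0, 0], "spin": 0}]'

```text
time_s: 56.22
eef_pos: [0.5205, -0.028, 0.1689]
ee_rot: [[0.022, -0.064, 0.998], [0.002, 0.998, 0.064], [-1.0, 0.001, 0.022]]
ft_force: [-0.2, -1.4, -0.5]
opening: 0.0565
```

Request:
arm_command --targets '[{"linear": [0, 0, 0], "spin": 0}, {"linear": [0, 0, 0], "spin": 0}, {"linear": [0, 0, 0], "spin": 0}, {"linear": [0, 0, 0], "spin": 0}, {"linear": [0, 0, 0], "spin": 0}]' --fingers 255 --newtons 15

```text
time_s: 56.85
eef_pos: [0.5197, -0.0273, 0.168]
ee_rot: [[0.021, -0.065, 0.998], [0.002, 0.998, 0.065], [-1.0, 0.001, 0.021]]
ft_force: [0.9, -1.5, -3.3]
opening: 0.0157
```

Request:
arm_command --targets '[{"linear": [0, 6, 0], "spin": 0}, {"linear": [0, 13, 0], "spin": 0}, {"linear": [0, 14, 0], "spin": 0}, {"linear": [0, 14, 0], "spin": 0}, {"linear": [0, 14, 0], "spin": 0}, {"linear": [0, 14, 0], "spin": 0}, {"linear": [0, 12, 0], "spin": 0}]'

```text
time_s: 57.72
eef_pos: [0.5141, 0.0651, 0.168]
ee_rot: [[0.023, -0.064, 0.998], [0.002, 0.998, 0.064], [-1.0, 0.0, 0.023]]
ft_force: [2.8, -2.5, -1.8]
opening: 0.0154
```

Request:
arm_command --targets '[{"linear": [0, 4, 0], "spin": 0}, {"linear": [0, 3, 0], "spin": 0}, {"linear": [0, 2, 0], "spin": 0}]'

```text
time_s: 58.1
eef_pos: [0.5139, 0.0691, 0.168]
ee_rot: [[0.023, -0.066, 0.998], [-0.012, 0.998, 0.066], [-1.0, -0.013, 0.022]]
ft_force: [1.4, -7.8, -2.4]
opening: 0.0158
```

Request:
arm_command --targets '[{"linear": [0, 0, 3], "spin": 0}, {"linear": [0, 0, 3], "spin": 0}, {"linear": [0, 0, 3], "spin": 0}]'

```text
time_s: 58.48
eef_pos: [0.514, 0.069, 0.1679]
ee_rot: [[0.0, -0.065, 0.998], [-0.013, 0.998, 0.065], [-1.0, -0.013, -0.001]]
ft_force: [-11.4, -2.9, 6.9]
opening: 0.0154
```

Request:
arm_command --targets '[{"linear": [0, 0, 1], "spin": 0}, {"linear": [0, 0, 0], "spin": 0}]' --fingers 90

```text
time_s: 58.72
eef_pos: [0.5147, 0.0695, 0.1683]
ee_rot: [[-0.001, -0.064, 0.998], [-0.012, 0.998, 0.064], [-1.0, -0.012, -0.001]]
ft_force: [-0.3, 0.9, -0.3]
opening: 0.0285
```

Request:
arm_command --targets '[{"linear": [-20, 0, 0], "spin": 0}, {"linear": [-40, 0, 0], "spin": 0}, {"linear": [-10, -30, -40], "spin": 0}, {"linear": [0, -45, -42], "spin": 0}, {"linear": [15, -35, -40], "spin": 0}]'

```text
time_s: 59.35
eef_pos: [0.4009, -0.048, 0.2287]
ee_rot: [[0.005, -0.071, 0.997], [-0.013, 0.997, 0.071], [-1.0, -0.013, 0.004]]
ft_force: [0.1, -1.4, -0.3]
opening: 0.0561
```

```bash
python3 - <<'E'
from h import *
st=status.get_state(); print(np.array(st['ee_rot'])[:,0],st['opening'])
c,im=grab('wrist','w31'); cv2.imwrite('pics/w31b.png',cv2.resize(im,None,fx=1.5,fy=1.5))
go([.3935,-.0452,0.08],3.5)
E
```

```text
[ 0.0049 -0.0128 -0.9999] 0.056062316080834104
spin 0.5  then linear [down 144.9, left 5.4, fwd -1.6]  now [ 0.3955 -0.0505  0.2249] h=4.0 t=59.4
```

View pics/w31b.png

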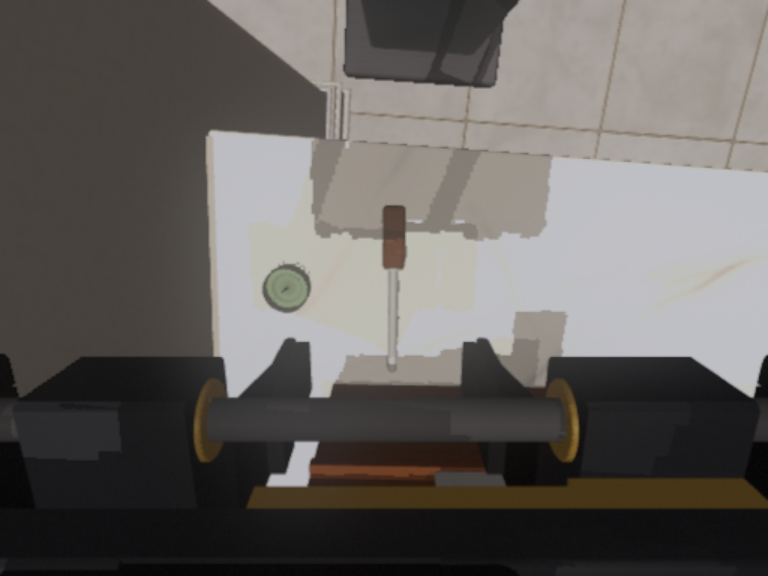

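```bash
python3 - <<'E'
from h import *
c=camf('wrist','w31')
f=lambda u,v,z: px2z(c,(u+.5)/1.5-.5,(v+.5)/1.5-.5,z)
a=f(394,207,.018); b=f(393.5,267,.018); t=f(392,368,.007); print(a,b,t, np.linalg.norm(b-a), np.linalg.norm(t-b)); d=t-a; print(np.degrees(np.arctan2(d[1],d[0])))
E
```

```text
[ 0.3669 -0.0473  0.018 ] [ 0.4147 -0.0441  0.018 ] [ 0.5091 -0.0383  0.007 ] 0.04791500283065303 0.09523884956632923
3.625731824524079
```

Request:
arm_command --targets '[{"linear": [40, 2.5, -2], "spin": 0.5}, {"linear": [45, 2.5, -2], "spin": 0}, {"linear": [40, 0, 0], "spin": 0}, {"linear": [20, 0, 0], "spin": 0}]'

```text
time_s: 59.9
eef_pos: [0.3928, -0.0498, 0.0792]
ee_rot: [[0.006, -0.054, 0.999], [-0.016, 0.998, 0.054], [-1.0, -0.016, 0.006]]
ft_force: [0.5, 0.0, 0.6]
opening: 0.056
```

```bash
python3 - <<'E'
from h import *
st=status.get_state(); print(np.array(st['ee_rot'])[:,0],st['opening'])
c,im=grab('wrist','w32'); crop(im,60,60,460,340,1.95,'w32c')
go([.391,-.0457,0.006],3.6)
E
```

```text
[ 0.0065 -0.0157 -0.9999] 0.056045201859071164
spin -0.5  then linear [down 71.3, left 3.8, fwd -0.3]  now [ 0.3915 -0.0495  0.0773] h=3.1 t=60.0
```

View pics/w32c.png

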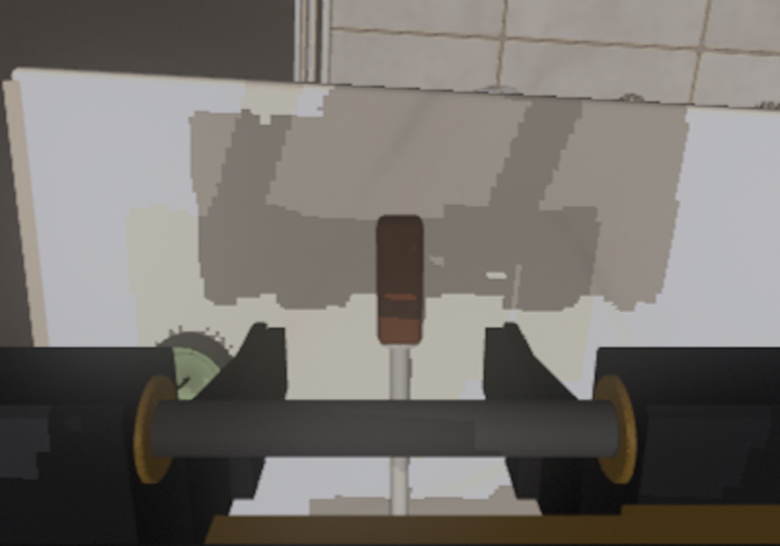

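Request:
arm_command --targets '[{"linear": [20, 2.5, 0], "spin": -0.5}, {"linear": [22, 2.5, 0], "spin": 0}, {"linear": [18, 0, 0], "spin": 0}, {"linear": [7, 0, 0], "spin": 0}]'

```text
time_s: 60.45
eef_pos: [0.3944, -0.0455, 0.0112]
ee_rot: [[0.008, -0.063, 0.998], [-0.015, 0.998, 0.063], [-1.0, -0.016, 0.007]]
ft_force: [-1.0, 0.8, 0.6]
opening: 0.0562
```

```bash
python3 - <<'E'
from h import *
st=status.get_state(); print(np.array(st['ee_rot'])[:,0],st['opening'])
go([.391,-.0457,0.006],3.6)
E
```

```text
[ 0.0083 -0.0153 -0.9998] 0.0562259801806097
spin 0.0  then linear [down 5.2, left 0.0, fwd -3.4]  now [ 0.3944 -0.0455  0.0112] h=3.6 t=60.5
```

Request:
arm_command --targets '[{"linear": [4, 0, -3], "spin": 0}, {"linear": [2, 0, -1], "spin": 0}]'

```text
time_s: 60.7
eef_pos: [0.3912, -0.046, 0.0059]
ee_rot: [[0.01, -0.063, 0.998], [-0.016, 0.998, 0.063], [-1.0, -0.016, 0.009]]
ft_force: [0.3, -0.8, -0.0]
opening: 0.0563
```

Request:
arm_command --targets '[{"linear": [0, 0, 0], "spin": 0}, {"linear": [0, 0, 0], "spin": 0}, {"linear": [0, 0, 0], "spin": 0}, {"linear": [0, 0, 0], "spin": 0}, {"linear": [0, 0, 0], "spin": 0}]' --fingers 255 --newtons 40

```text
time_s: 61.32
eef_pos: [0.3925, -0.0465, 0.0074]
ee_rot: [[0.013, -0.063, 0.998], [-0.016, 0.998, 0.063], [-1.0, -0.017, 0.011]]
ft_force: [-0.7, 0.5, -0.8]
opening: 0.0174
```

Request:
arm_command --targets '[{"linear": [-10, 0, -8], "spin": 0}, {"linear": [-20, 0, -12], "spin": 0}, {"linear": [-40, 0, -3], "spin": 0}, {"linear": [-45, 0, 0], "spin": 0}, {"linear": [-40, 0, 0], "spin": 0}, {"linear": [-15, 0, 0], "spin": 0}]'

```text
time_s: 62.08
eef_pos: [0.3641, -0.0443, 0.1793]
ee_rot: [[0.006, -0.063, 0.998], [-0.014, 0.998, 0.063], [-1.0, -0.015, 0.005]]
ft_force: [0.5, -0.1, -1.3]
opening: 0.0175
```

```bash
python3 - <<'E'
from h import *
st=status.get_state(); print(np.array(st['ee_rot'])[:,0],st['opening'],tobox(st['eef_pos']))
go(B((-220,-20,179.5)),3.5)
c,im=grab('wrist','w33'); crop(im,60,60,460,340,1.95,'w33c')
E
```

```text
[ 0.0061 -0.0143 -0.9999] 0.01747074032998207 [-234.5421  -59.0862  179.2739]
spin 0.1  then linear [down -0.2, left 39.1, fwd 14.5]  now [ 0.3641 -0.0443  0.1793] h=3.6 t=62.1
```

View pics/w33c.png

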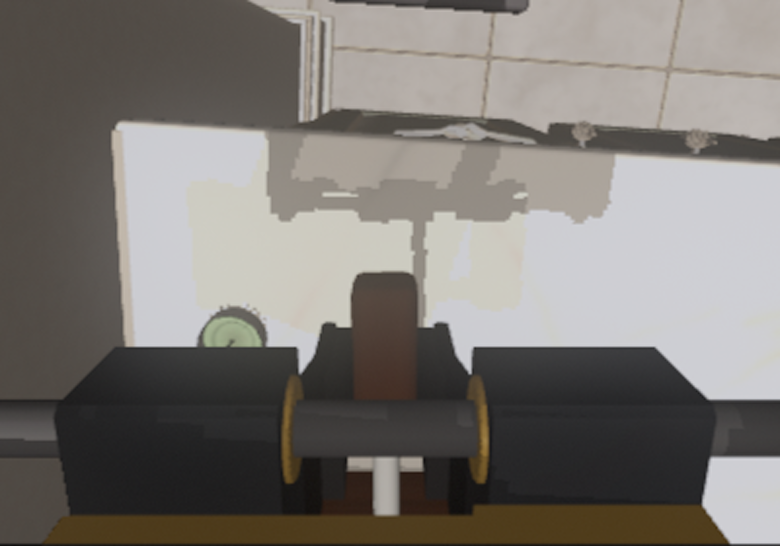

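Request:
arm_command --targets '[{"linear": [0, 20, 3], "spin": 0}, {"linear": [0, 19, 4], "spin": 0}]'

```text
time_s: 62.38
eef_pos: [0.3682, -0.0049, 0.1771]
ee_rot: [[0.005, -0.06, 0.998], [-0.014, 0.998, 0.06], [-1.0, -0.015, 0.004]]
ft_force: [0.6, 0.1, -1.4]
opening: 0.0178
```

```bash
python3 - <<'E'
from h import *
go(B((-220,-20,179.5)),3.5)
st=status.get_state(); print(np.array(st['ee_rot'])[:,0],st['opening'],tobox(st['eef_pos']))
c,im=grab('side','s34'); crop(im,280,100,360,170,9,'s34c')
c,im=grab('top','t34'); crop(im,310,150,390,220,9,'t34c')
E
```

```text
spin -0.1  then linear [down -2.4, left 0.1, fwd 8.0]  now [ 0.3682 -0.0049  0.1771] h=3.4 t=62.4
[ 0.0045 -0.0143 -0.9999] 0.017844376761471433 [-228.0233  -20.0746  177.1416]
```

View pics/s34c.png

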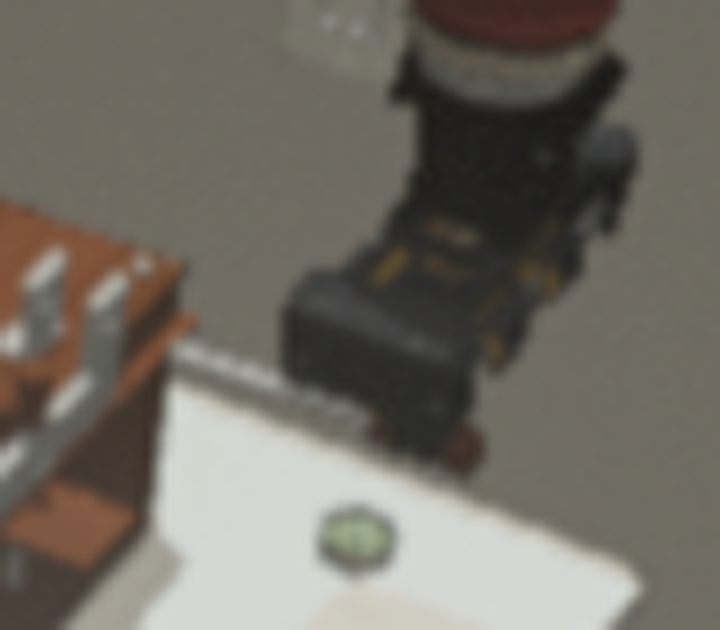

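View pics/t34c.png

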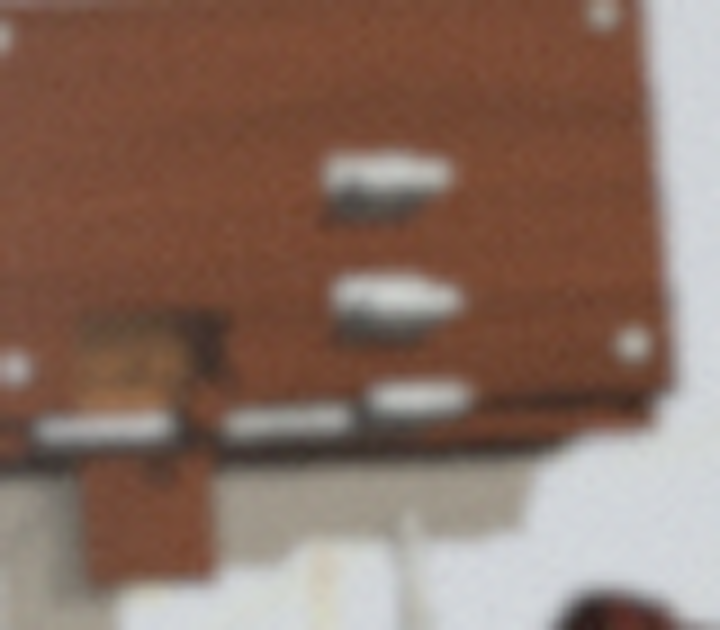

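```bash
python3 - <<'E'
from h import *
c=cam('top'); s=cam('side')
f=lambda u,v,z: tobox(px2z(c,310+(u+.5)/9-.5,150+(v+.5)/9-.5,z))
print('tip',f(409,515,.18),'shaft near',f(416,600,.18),'tongue top',f(420,398,.195))
for b in [(-108,-20,180),(-180,-20,180),(-75.5,-20,181)]: 
    p=proj(s,B(b)); print(b,((p-[280,100]+.5)*9-.5))
    p=proj(c,B(b)); print('  top',((p-[310,150]+.5)*9-.5))
im=cv2.imread('pics/s34.png'); cv2.imwrite('pics/s34d.png',cv2.resize(im[125:165,290:340],None,fx=15,fy=15,interpolation=cv2.INTER_CUBIC))
E
```

```text
tip [-109.8144  -17.4817  180.    ] shaft near [-136.5959  -17.4934  180.    ] tongue top [-75.2138 -20.1034 195.    ]
(-108, -20, 180) [167.2372 343.3514]
  top [416.5233 508.9255]
(-180, -20, 180) [318.6861 397.6657]
  top [435.4271 738.7391]
(-75.5, -20, 181) [100.9684 317.612 ]
  top [408.8775 406.1484]
```

View pics/s34d.png

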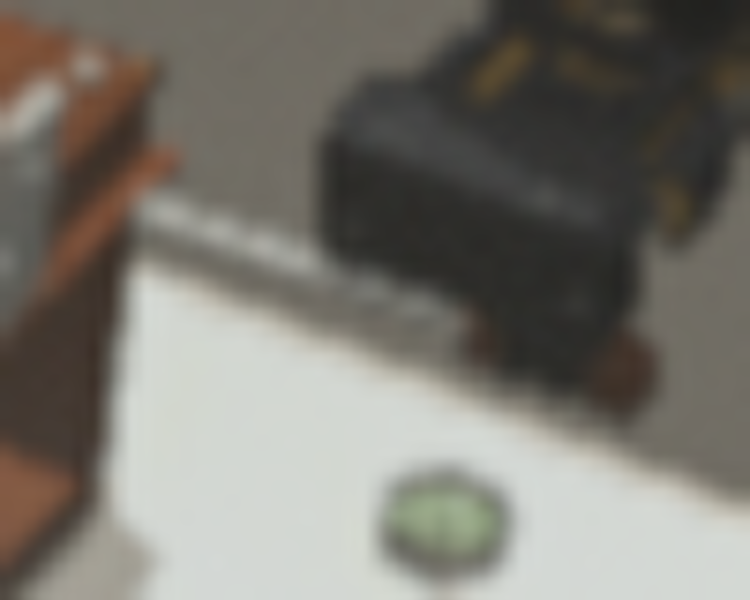

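```bash
python3 - <<'E'
from h import *
im=cv2.imread('pics/t34.png'); cv2.imwrite('pics/t34d.png',cv2.resize(im[190:222,340:372],None,fx=20,fy=20,interpolation=cv2.INTER_NEAREST))
c=cam('top')
for b in [(-108,-20,179),(-130,-20,179),(-78.5,-34,195),(-78.5,-6,195),(-72.5,-34,195),(-72.5,-6,195)]:
    p=proj(c,B(b)); print(b,((p-[340,190]+.5)*20))
E
```

```text
(-108, -20, 179) [324.9949 333.0016]
(-130, -20, 179) [337.7273 487.8557]
(-78.5, -34, 195) [435.2046 104.5928]
(-78.5, -6, 195) [236.0063 112.9219]
(-72.5, -34, 195) [431.6225  62.317 ]
(-72.5, -6, 195) [232.5865  70.6209]
```

View pics/t34d.png

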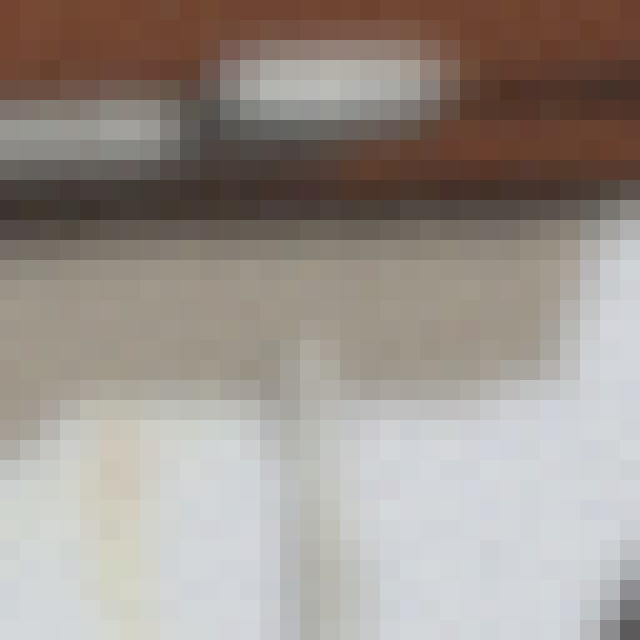

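Request:
arm_command --targets '[{"linear": [-3, -0.7, 8], "spin": 0}, {"linear": [0, 0, 8], "spin": 0}]'

```text
time_s: 62.72
eef_pos: [0.3837, -0.0043, 0.1781]
ee_rot: [[0.001, -0.063, 0.998], [-0.014, 0.998, 0.063], [-1.0, -0.014, -0.0]]
ft_force: [-0.1, 0.3, -0.3]
opening: 0.0177
```

```bash
python3 - <<'E'
from h import *
st=status.get_state(); print(np.array(st['ee_rot'])[:,0],st['opening'],tobox(st['eef_pos']),st['ft_force'])
c,im=grab('top','t35'); cv2.imwrite('pics/t35d.png',cv2.resize(im[190:222,340:372],None,fx=20,fy=20,interpolation=cv2.INTER_CUBIC))
c,im=grab('side','s35'); cv2.imwrite('pics/s35d.png',cv2.resize(im[125:165,280:330],None,fx=15,fy=15,interpolation=cv2.INTER_CUBIC))
E
```

```text
[ 0.0005 -0.0136 -0.9999] 0.017651885987769924 [-212.5814  -20.376   178.0685] [-0.1388  0.3293 -0.296 ]
```

View pics/t35d.png

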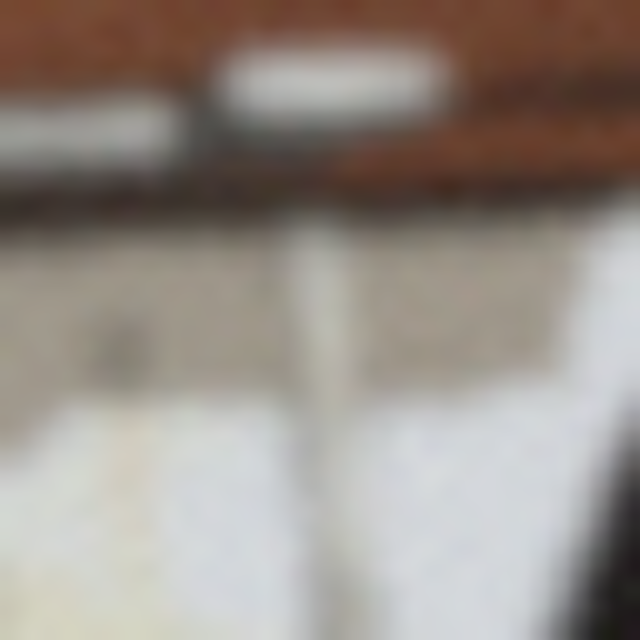

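View pics/s35d.png

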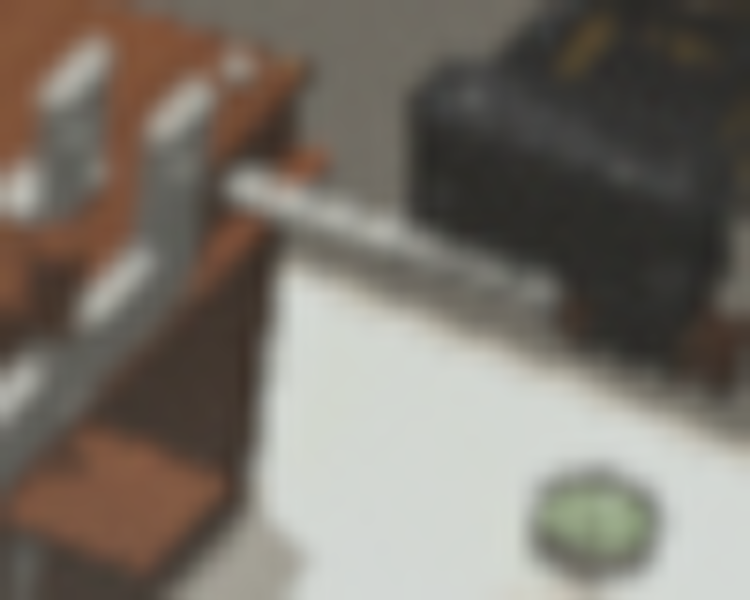

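```bash
python3 - <<'E'
from h import *
c=cam('top'); s=cam('side')
def tri(a,b):
    ra=ray(c,340+(a[0]+.5)/20-.5,190+(a[1]+.5)/20-.5); rb=ray(s,280+(b[0]+.5)/15-.5,125+(b[1]+.5)/15-.5)
    A=np.stack([ra[1],-rb[1]],1); t=np.linalg.lstsq(A,rb[0]-ra[0],rcond=None)[0]
    p=ra[0]+t[0]*ra[1];q=rb[0]+t[1]*rb[1]; return tobox((p+q)/2), np.linalg.norm(p-q)*1000
print('tip',tri((315,222),(228,183)))
# tongue top corners: top view centre of top face (337,85); side: top face centre of tongue (180,115)
print('tongue top centre',tri((337,85),(181,112)))
st=status.get_state()
for d in (118,60): 
    R=np.array(st['ee_rot']);p=np.array(st['eef_pos'])+R@[-.0016,0,d/1000]
    print(tobox(p), (proj(c,p)-[340,190]+.5)*20, (proj(s,p)-[280,125]+.5)*15)
p=B((-75.5,-20,195)); print('tongue top pred', (proj(c,p)-[340,190]+.5)*20, (proj(s,p)-[280,125]+.5)*15)
E
```

```text
tip (array([-92.5951, -20.2262, 178.5783]), np.float64(0.9390984506371515))
tongue top centre (array([-76.0682, -21.1652, 194.0962]), np.float64(2.1207679310448038))
[-94.4577 -20.1287 179.6161] [319.1564 237.4715] [233.2596 182.4285]
[-152.4576  -20.2389  179.6456] [353.6318 646.3769] [434.4994 254.2369]
tongue top pred [333.8759  87.6035] [173.7273 110.4633]
```

Request:
arm_command --targets '[{"linear": [-1.8, -0.7, 5], "spin": 0}, {"linear": [0, 0, 5], "spin": 0}]'

```text
time_s: 63.08
eef_pos: [0.3943, -0.0049, 0.1798]
ee_rot: [[-0.0, -0.062, 0.998], [-0.013, 0.998, 0.062], [-1.0, -0.013, -0.001]]
ft_force: [-0.3, -0.4, -0.8]
opening: 0.0174
```

Request:
arm_command --targets '[{"linear": [0, 0, 5], "spin": 0}, {"linear": [0, 0, 5], "spin": 0}]'

```text
time_s: 63.32
eef_pos: [0.4051, -0.0044, 0.1799]
ee_rot: [[0.0, -0.062, 0.998], [-0.014, 0.998, 0.062], [-1.0, -0.014, -0.001]]
ft_force: [0.2, -0.0, -0.7]
opening: 0.0177
```

```bash
python3 - <<'E'
from h import *
st=status.get_state(); print(np.array(st['ee_rot'])[:,0],st['opening'],tobox(st['eef_pos']),st['ft_force'],st['wrist_torque'])
E
```

```text
[ 0.0002 -0.0135 -0.9999] 0.017660707482615813 [-191.2015  -21.7686  179.8986] [ 0.2023 -0.0023 -0.6847] [ 0.0497  0.06   -0.0015]
```

Request:
arm_command --targets '[{"linear": [0, 0.8, 6], "spin": 0}, {"linear": [0, 0, 6], "spin": 0}, {"linear": [0, 0, 5], "spin": 0}]'

```text
time_s: 63.7
eef_pos: [0.4233, -0.0023, 0.1798]
ee_rot: [[0.0, -0.062, 0.998], [-0.014, 0.998, 0.062], [-1.0, -0.014, -0.001]]
ft_force: [0.1, 0.2, -0.4]
opening: 0.0176
```

```bash
python3 - <<'E'
from h import *
st=status.get_state(); print(np.array(st['ee_rot'])[:,0],st['opening'],tobox(st['eef_pos']),st['ft_force'],st['wrist_torque'],heading())
c,im=grab('top','t36'); cv2.imwrite('pics/t36d.png',cv2.resize(im[175:215,335:375],None,fx=15,fy=15,interpolation=cv2.INTER_CUBIC))
c,im=grab('side','s36'); cv2.imwrite('pics/s36d.png',cv2.resize(im[120:160,270:320],None,fx=15,fy=15,interpolation=cv2.INTER_CUBIC))
E
```

```text
[ 0.0002 -0.0135 -0.9999] 0.01762367838800642 [-172.9346  -20.7849  179.8465] [ 0.1273  0.2428 -0.3596] [ 0.0258  0.0099 -0.0199] 3.544720920697936
```

View pics/t36d.png

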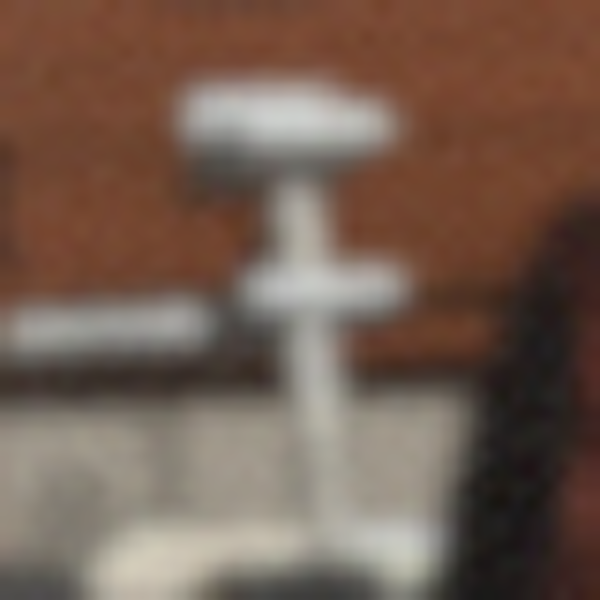

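View pics/s36d.png

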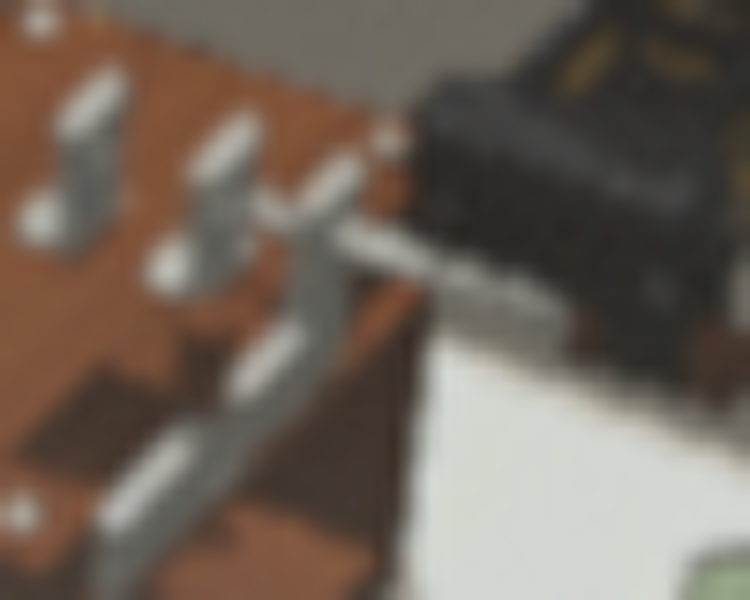

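Request:
arm_command --targets '[{"linear": [0, 0.3, 5], "spin": 0}, {"linear": [0, 0, 5], "spin": 0}, {"linear": [0, 0, 5], "spin": 0}]'

```text
time_s: 64.18
eef_pos: [0.4389, -0.001, 0.1798]
ee_rot: [[0.0, -0.062, 0.998], [-0.014, 0.998, 0.062], [-1.0, -0.014, -0.001]]
ft_force: [1.2, -0.2, -1.2]
opening: 0.0175
```

Request:
arm_command --targets '[{"linear": [0, 0, 6], "spin": 0}, {"linear": [0, 0, 6], "spin": 0}]'

```text
time_s: 64.42
eef_pos: [0.4518, -0.0002, 0.1799]
ee_rot: [[0.0, -0.062, 0.998], [-0.014, 0.998, 0.062], [-1.0, -0.014, -0.0]]
ft_force: [-0.0, 1.0, -1.1]
opening: 0.0176
```

```bash
python3 - <<'E'
from h import *
st=status.get_state(); print(np.array(st['ee_rot'])[:,0],st['opening'],tobox(st['eef_pos']),st['ft_force'],st['wrist_torque'],heading())
E
```

```text
[ 0.0004 -0.0135 -0.9999] 0.017615644003313568 [-144.3414  -20.4861  179.8597] [-0.0015  0.9542 -1.1262] [0.0453 0.0169 0.0022] 3.5404179304923655
```

Request:
arm_command --targets '[{"linear": [0, 0, 6], "spin": 0}, {"linear": [0, 0, 6], "spin": 0}]'

```text
time_s: 64.68
eef_pos: [0.4647, 0.0005, 0.1798]
ee_rot: [[0.0, -0.062, 0.998], [-0.014, 0.998, 0.062], [-1.0, -0.014, -0.001]]
ft_force: [-0.4, -0.8, -1.2]
opening: 0.0171
```

Request:
arm_command --targets '[{"linear": [0, 0, 6], "spin": 0}, {"linear": [0, 0, 6], "spin": 0}]'

```text
time_s: 64.92
eef_pos: [0.4775, 0.0013, 0.1797]
ee_rot: [[0.0, -0.062, 0.998], [-0.014, 0.998, 0.062], [-1.0, -0.014, -0.001]]
ft_force: [0.3, 0.4, -1.2]
opening: 0.0176
```

Request:
arm_command --targets '[{"linear": [0, 0, 6], "spin": 0}, {"linear": [0, 0, 5], "spin": 0}]'

```text
time_s: 65.18
eef_pos: [0.4893, 0.0021, 0.1797]
ee_rot: [[0.0, -0.062, 0.998], [-0.013, 0.998, 0.062], [-1.0, -0.013, -0.001]]
ft_force: [0.5, 0.5, -1.3]
opening: 0.0176
```

```bash
python3 - <<'E'
from h import *
st=status.get_state(); print(np.array(st['ee_rot'])[:,0],st['opening'],tobox(st['eef_pos']),st['ft_force'],st['wrist_torque'],heading())
E
```

```text
[ 0.0001 -0.0135 -0.9999] 0.017562222148172726 [-106.7126  -20.4477  179.6723] [ 0.4992  0.4713 -1.3387] [ 0.0044  0.0556 -0.017 ] 3.5424582825283726
```

Request:
arm_command --targets '[{"linear": [0, 0, 3], "spin": 0}]'

```text
time_s: 65.3
eef_pos: [0.4925, 0.0023, 0.1796]
ee_rot: [[-0.0, -0.062, 0.998], [-0.013, 0.998, 0.062], [-1.0, -0.013, -0.001]]
ft_force: [-5.1, -0.2, 0.9]
opening: 0.0173
```

Request:
arm_command --targets '[{"linear": [0, 0, 3], "spin": 0}]'

```text
time_s: 65.42
eef_pos: [0.4927, 0.0024, 0.1791]
ee_rot: [[-0.008, -0.062, 0.998], [-0.014, 0.998, 0.062], [-1.0, -0.013, -0.009]]
ft_force: [-18.0, -1.0, 8.4]
opening: 0.0178
```

Request:
arm_command --targets '[{"linear": [0, 0, 0], "spin": 0}, {"linear": [0, 0, 0], "spin": 0}, {"linear": [0, 0, 0], "spin": 0}, {"linear": [0, 0, 0], "spin": 0}, {"linear": [-15, 0, 0], "spin": 0}, {"linear": [-40, 0, 0], "spin": 0}]' --fingers 100

```text
time_s: 66.18
eef_pos: [0.4916, 0.0034, 0.2334]
ee_rot: [[-0.013, -0.062, 0.998], [-0.013, 0.998, 0.062], [-1.0, -0.012, -0.014]]
ft_force: [1.8, -0.8, 0.3]
opening: 0.0525
```

Request:
arm_command --targets '[{"linear": [-30, 0, -20], "spin": 0}, {"linear": [0, 0, -40], "spin": 0}, {"linear": [0, 0, -10], "spin": 0}]'

```text
time_s: 66.55
eef_pos: [0.4238, -0.001, 0.2726]
ee_rot: [[-0.002, -0.062, 0.998], [-0.015, 0.998, 0.062], [-1.0, -0.015, -0.003]]
ft_force: [0.0, -0.4, 0.3]
opening: 0.053
```

```bash
python3 - <<'E'
from h import *
st=status.get_state(); print(st['eef_pos'],st['opening'],tobox(st['eef_pos']))
c,im=grab('wrist','w40'); cv2.imwrite('pics/w40b.png',cv2.resize(im,None,fx=1.5,fy=1.5,interpolation=cv2.INTER_CUBIC))
c,im=grab('side','s40'); crop(im,230,100,350,190,6,'s40c')
E
```

```text
[ 0.4238 -0.001   0.2726] 0.05296874579974407 [-172.2979  -19.5394  272.5912]
```

View pics/w40b.png

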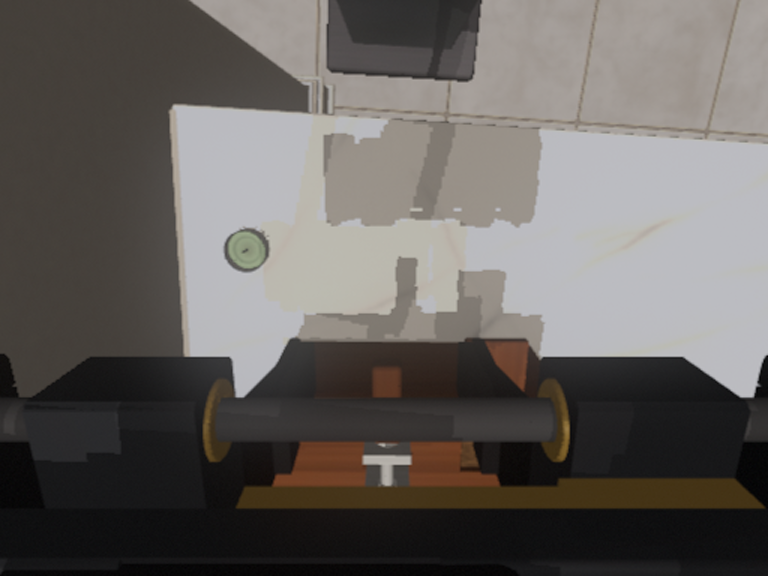

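View pics/s40c.png

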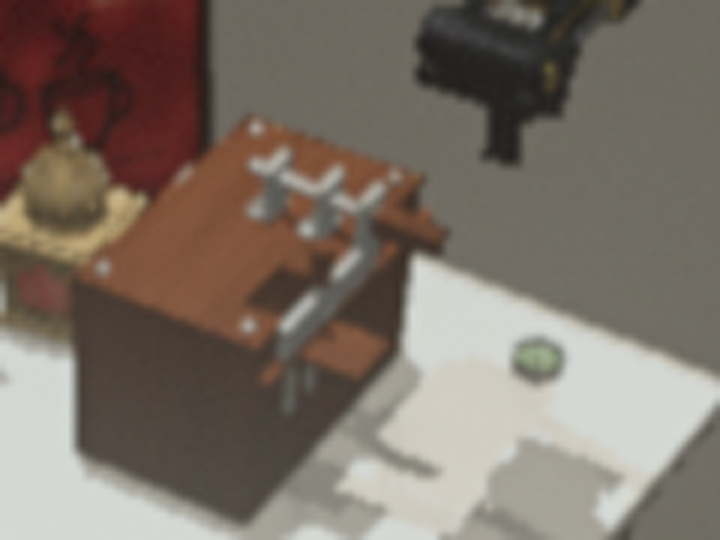

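Request:
arm_command --targets '[{"linear": [-15, 12, 18], "spin": 0}, {"linear": [-12, 12, 18], "spin": 0}, {"linear": [0, 0, 0], "spin": 0}]'

```text
time_s: 67.03
eef_pos: [0.4621, 0.0259, 0.3]
ee_rot: [[-0.0, -0.061, 0.998], [-0.015, 0.998, 0.061], [-1.0, -0.015, -0.001]]
ft_force: [0.5, -0.9, -0.4]
opening: 0.053
```

```bash
python3 - <<'E'
from h import *
st=status.get_state(); print(st['eef_pos'],heading())
c,im=grab('wrist','w41'); crop(im,140,175,370,330,3.47,'w41c')
cw=camf('wrist','w41')
for b in [(-128.5,-29,187.5),(-128.5,-11,187.5),(-78.5,-34,195),(-78.5,-6,195),(-75.5,45,193),(-78.5,-20,187.5)]: print(b,((proj(cw,B(b))-[140,175]+.5)*3.47))
E
```

```text
[0.4621 0.0259 0.3   ] 3.5014666888220094
(-128.5, -29, 187.5) [285.0202  66.8848]
(-128.5, -11, 187.5) [354.1106  67.1807]
(-78.5, -34, 195) [268.7633 254.5769]
(-78.5, -6, 195) [373.7306 255.2967]
(-75.5, 45, 193) [564.3431 263.4339]
(-78.5, -20, 187.5) [323.7123 242.5868]
```

View pics/w41c.png

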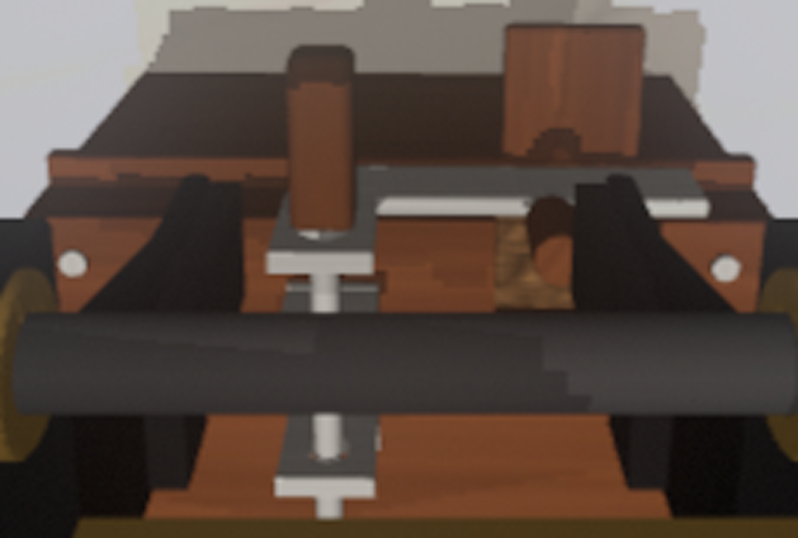

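```bash
python3 - <<'E'
from h import *
c,im=grab('top','t42'); a=cv2.imread('pics/top0.png')
crop(im,90,90,410,280,2.45,'t42c')
for nm,(x,y) in dict(tea=(385,229),matches=(254,167),jig=(158,229),shot=(187,247),lantern=(163,191),turq=(124,234)).items():
    A=a[y-25:y+25,x-25:x+25]; Bm=im[y-22:y+22,x-22:x+22]
    r=cv2.matchTemplate(A,Bm,cv2.TM_CCOEFF_NORMED); print(nm,cv2.minMaxLoc(r)[1],np.array(cv2.minMaxLoc(r)[3])-3)
E
```

```text
tea 0.01860404573380947 [0 3]
matches 0.9621119499206543 [0 0]
jig 0.9975143074989319 [0 0]
shot 0.9851619005203247 [0 0]
lantern 0.9988856911659241 [0 0]
turq 0.9983690977096558 [0 0]
```

View pics/t42c.png

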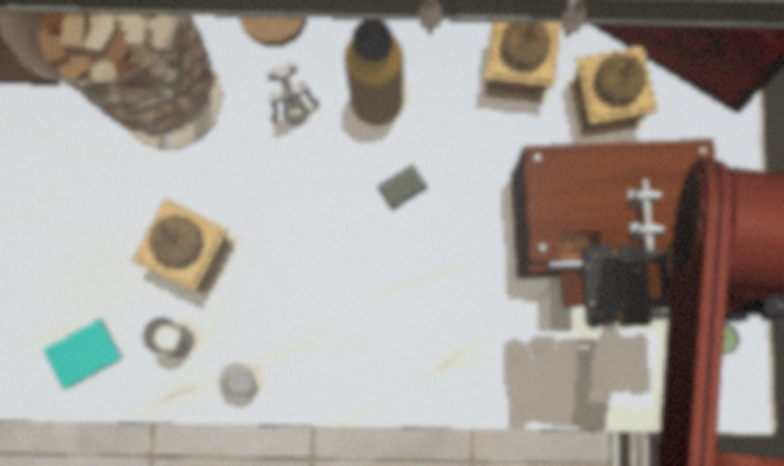

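```bash
python3 - <<'E'
from h import *
print(manip.hand_in())
E
```

```text
the job is handed in; nothing more can be done
None
```

The job is done and handed in at about 67 s of the 210 s. I drew the pin out, slid the shutter open and put all five cork mats through the slot. Then I shut the shutter to its stop and pushed the pin home.

**What the last checks showed:**
- **Mats:** none are left on the worktop. Seen through the notch from two cameras, the cork inside fits a flat pile about 40–50 mm up, which is about right for five mats. That height is an estimate, and I did not count the mats separately inside the box.
- **Shutter:** at the shut stop the knob was within about 1 mm of where it should be.
- **Pin:** it passes through the tongue and both eyelets with its grip against the tongue. The end contact was about 18 N, and the view matches the first picture.
- **Bystanders:** the lantern, jigger, shot glass and matches show no shift against the first top picture. The arm hid the tea light in the last top picture, so that comparison failed for it, but it looked undisturbed in the wrist pictures.

**What went wrong on the way:**
- The first two mats jammed briefly in the slot. The wrist force reached about 61 N forward and 78 N up on the first, roughly 100 N together and still under the 120 N limit. Pushing forward and downward together solved it for the rest.
- The tool slowly tilted by up to 2.7° over many moves. I straightened it by pressing lightly on the knob and the edges of the notch.
- My first fix on the box was about 6 mm off to the side because the wrist pose had been read too late. I corrected it before touching anything.

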